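# Set up the bench drill's slide table for a stack of base boards

## Task

Set up the bench drill for the pouch base boards: stack every small plywood board (there are two to four; the larger offcut is not one of them) on the slide table, flat and square against its three pins, then set the knobbed weight on the stack at the crank end, leaving the far end clear for the drill. Next wind the crank clockwise until the table's index line is about a full turn of the crank beyond the brass pointer, and then wind it back anticlockwise until the line is level with the pointer, so that the slack of the worn screw ends up taken up outwards, towards the crank (if you come back too far, go beyond and come back again). Last, turn the clamp knob clockwise until it clicks past its detent, and do not shift the pointer or disturb anything else on the bench.

Things in the scene. Friction and masses are not known exactly. Their poses are not given: they have to be found in the camera images.
- machine: the bench drill with its screw-fed slide table (steel, 160 x 140 x 16 mm, top 88 mm above the bench) and crank on the robot's side; origin on the bench under the middle of the table, x along the screw away from the crank, y left, z up. The drill motor, 44 mm across, hangs on the axis x = 90 mm, y = 0; its bit ends 142 mm above the bench, the motor begins at 225 mm
- nest (a point): centre of the boards' footprint, on the table top; x along the table's travel, away from the crank, y left, z up. Boards lie lengthwise along x. Three pins, 8 mm thick, 38 mm tall, locate them: two along the long side at x = -40 and +40, y = -29 mm, one at the far end at x = +59, y = 0 (pin centres); a board touching all three is centred on this point. The table reaches from x = -80 to +80 mm, y = -70 to +70
- board1_mid (a point): plywood base board, 110 x 50 x 8 mm, 35 g, lying flat on the bench: its centre, half-way up; x along its length, y along its width; either face may be up
- board2_mid (a point): plywood base board, 110 x 50 x 8 mm, 35 g, lying flat on the bench: its centre, half-way up; x along its length, y along its width; either face may be up
- board3_mid (a point): plywood base board, 110 x 50 x 8 mm, 35 g, lying flat on the bench: its centre, half-way up; x along its length, y along its width; either face may be up
- board4_mid (a point): plywood base board, 110 x 50 x 8 mm, 35 g, lying flat on the bench: its centre, half-way up; x along its length, y along its width; either face may be up
- weight_knob (a point): steel weight, 0.45 kg: block 60 (x) x 46 (y) x 22 mm tall with a round knob on top, 22 mm across, 26 mm tall, to take it by; this point is the knob's centre on the axis, 40 mm above the underside; whole thing 53 mm tall. It belongs with its centre about 25 mm from the stack's centre towards the crank, on its middle line
- weight: the same weight; origin at the centre of its underside
- crank_hub (a point): fixed point on the axis of the crank, in the upright plane of the middle of the handle, 62 mm above the bench. x points along the screw, from the crank to the table; y to the left, z up
- crank_handle (a point): centre of the crank's handle: a black, freely turning sleeve, 18 mm thick, 66 mm long, level and parallel to the screw, sticking out towards the robot; it goes round the hub on a circle of 32 mm radius in the hub's y-z plane. Pinched from above, it can be carried round with the gripper kept upright; the crank's arm is 40 mm nearer the table than this point
- crank (a joint): angle of the crank, rad; 0 = handle straight up; grows clockwise as seen by someone at the crank facing the table (up, then right (-y), down, left), which drives the table away; -0.6 to 48. The screw moves the nut 8 mm a turn. Turning takes about 0.1 N m and it stays where it is left
- slide_table (a joint): travel of the table, m; 0 = loading end, nearest the crank; grows away from the crank, up to 0.062. It moves only when the nut meets the yoke; it slides stiffly (8 N)
- nut (a point): top of the bronze nut on the screw, between the two lugs of the yoke at the table's crank end. The nut has 2 mm of slack in the yoke (a quarter turn of the crank): seen along the hub's x axis it stands 28 mm behind the index line when it pulls the table outwards (towards the crank), 26 mm when it pushes it away
- index (a point): the table's index line, a black line across the left edge of the table top near the crank end: its outer end, at the level of the table top
- pointer_tip (a point): tip of the small brass pointer on the scale rail at the left side of the table, at the level of the table top; the index line is level with it when both have the same position along the hub's x axis. It is held by its screw and is not to be moved; it lies 36 to 50 mm beyond the line's place at the start
- lock_grip (a point): clamp knob on its post at the right side of the table: black, upright axis, with a bar grip 50 mm long (x of this frame), 14 mm thick (y), 30 mm tall on a disc 52 mm across; this point is the bar's centre, 104 mm above the bench
- lock (a joint): angle of the clamp knob, rad; grows clockwise seen from above, 0 to 1.7. From 0.8 a spring plunger resists (about 0.2 N m) until 1.15, then it clicks over and rests at about 1.4; let go before that it comes back. Starts between 0 and 0.35
- thread_spool: bystander: spool of waxed thread, upright, 48 mm across, 60 mm tall; origin at the centre of its underside
- dye_jar: bystander: amber glass jar with white lid, 68 mm across, 75 mm tall; origin at the centre of its underside
- maul: bystander: wooden maul standing on its head, 72 mm across, 220 mm tall; origin at the centre of its underside
- buckle: bystander: brass belt buckle lying flat, about 50 x 50 mm; origin at the centre of its underside
- wax_block: bystander: yellow block of beeswax, 65 x 45 x 22 mm; origin at the centre of its underside
- ply_offcut: bystander: larger plywood offcut, 170 x 75 x 8 mm, not one of the boards; origin at the centre of its underside
- tape_case: bystander: yellow round tape-measure case, 52 mm across, 18 mm tall; origin at the centre of its underside
There are look-alikes about, which are no part of the job. Leave any green, orange or turquoise look-alike of the part that bears board1_mid alone.

How it is judged:
By the outcome, as a careful person would: the job done as asked, in the order asked, and still so for the second after the job is handed in, with the robot touching nothing.
Of board1, board2, board3, board4 only 2 to 4 are there at a start; the rules pass over those that are not, and their reading is None.
At some moment in a run one of board1, board2, board3, board4 may be knocked a few centimetres aside while the robot is not near it.
Once in a run the grip may slacken for a moment while it holds something.
It also fails if it takes over 210 s, if anything falls off the work surface, if the arm or the gripper's body presses on something with over 40 N, if the wrist force passes 120 N, or if a joint passes its speed limit or range.

## Robot

A 6-joint arm with a two-finger parallel gripper is mounted at the origin on the work surface. World frame = base frame: x ahead of the robot, y to its left, z up, the work surface at z = 0. Lengths are in m, angles in rad, forces in N, time in s.
With the tool pointing down it reaches from about 0.35 to 0.775 m from the base axis. Payload 7.3 kg.
Tool frame: the origin (TCP) lies between the finger pads; the fingertips stand 17 mm ahead of it and the grasp point (between the pads) lies 2 mm behind it; z points along the fingers, y is the direction in which the jaws open and shut (so a half turn about z gives the same grasp; the last joint's range is limited). The gripper opens to 92 mm and grips with 3 to 60 N. Pads are 19 mm wide; open, the fingers measure 130 mm over their backs; the gripper's body (75 mm by 190 mm) begins 47 mm behind the grasp point.
Start: joints at [-1.377, 0.342, 1.524, -0, 1.275, -0.146], TCP at [0.175, -0.495, 0.244] pointing down, gripper open.
Joint ranges: [-2.53, 2.53], [-0.77, 2.02], [0.04, 2.7], [-1, 4.14], [0.28, 2.66], [-3.11, 3.11]. Speed limits (rad/s): [2.57, 2.57, 3.14, 3.14, 3.14, 3.14].

## Interface

Orientations are given as [roll, pitch, yaw] about the fixed x, y, z axes, in that order (R = Rz(yaw) Ry(pitch) Rx(roll)).
In Python, from cell import sensors, vision, hand_in gives the robot as it stands.
- The arm moves only by the tool step_arm, never from a script. Its argument "series" is a list of rows, each a list of 5 numbers: the opening, from 0 (shut) to 1 (fully open), then the shift along the world's x, y, z each as a share of 25 mm, from -1 to 1, then the turn about the world's z as a share of 0.08 rad, from -1 to 1. A call has 1 to 12 rows; each row shifts and turns the commanded pose from where the row before left it; what a row does not reach is not made up. A row lasts 1/10 s, in which the tool goes at most 50 mm and 8.59 degrees, less where a joint would pass 70% of its speed; a pose out of reach is approached as far as the arm can. A call with a number of a shift or a turn outside -1 to 1 is refused whole. A call with a gripper value outside its range is refused whole. The fingers move at their own pace and stop on an object; "squeeze" is the grip in N (left out, the last holds). Time passes only in rows, so rows that do not move let the fingers close. It gives the time, the measured TCP pose, the force and the opening at its end, in the units of the state.
- sensors.observe(): the state, without advancing time (a new reading comes with each control period).
- vision.read_camera(name): name is "scene" or "top"; returns a dict with "pixels" (384x512x3 uint8, blue, green, red), "range_z" (384x512 float32, m along the optical axis (not along the pixel's ray), 0 where there is no reading), "camera_matrix" (3x3 intrinsics, pixels), "k1" (the pictures are not rectified: a ray, as slopes to the right and down, at radius r is drawn at 1 + k1 r^2 times it, then the intrinsics apply), "pose" (4x4, takes a point from camera to world coordinates). Camera axes: x right, y down, z forward; pixel columns grow to the right and rows downward; lengths in m; the calibration is good to about 2 mm. A picture is of the moment at which its call begins.
- hand_in(): hands the job in, once; it reports no verdict.
The state is a dict: "time": time; "qpos": joint angles; "qvel": joint speeds; "joint_efforts": joint torques, N m; "tool_pos": TCP position; "tool_rot": TCP orientation; "contact_force": force on the tool from outside, world axes, zero at the start; "torque": the same for the moment, N m; "opening": finger opening in m.
Only numpy, scipy, OpenCV 4.12 (cv2) and the standard library are available. Lean on these libraries where they do the work, as an engineer would, in place of code of your own. Each camera call takes 0.05 s, during which the arm holds its last target.

## Working session

There is one attempt and no reset: what is moved stays moved. The work goes in short steps, Python scripts to look and compute and a tool call to move; the robot and the scene stay as the last step left them, time stands still between calls to the robot, and variables do not carry over. Pictures are saved under pics/ and viewed, and the job is handed in when it is done.

Besides the shell and the picture viewer there is one more tool, called after "Emit:" as a command line: name --pt "numbers of a row" for each row, then --argument value for the rest. step_arm: Moves the arm, as the interface text tells. Its arguments: {"type":"object","properties":{"series":{"type":"array","items":{"type":"array","items":{"type":"number","minimum":-1,"maximum":1}}},"squeeze":{"type":"number"}},"required":["series"]}

```bash
ls -la; mkdir -p pics
python3 - <<'E'
from cell import sensors, vision
import cv2,numpy as np
s=sensors.observe()
for k,v in s.items(): print(k,np.round(v,4))
for n in ("scene","top"):
    c=vision.read_camera(n)
    cv2.imwrite(f"pics/{n}0.png",cv2.resize(c["pixels"],(768,576),interpolation=cv2.INTER_CUBIC))
    np.savez(f"pics/{n}0.npz",**c)
    print(n,c["camera_matrix"],c["k1"],np.round(c["pose"],3),c["range_z"].min(),c["range_z"].max())
E
```

```text
total 12
drwxr-xr-x  3 agent agent 4096 Dec  6 03:45 .
drwxr-xr-x 23 root  root  4096 Dec  6 03:45 ..
drwxr-xr-x  2 agent agent 4096 Dec  6 03:45 pics
time 0.0
qpos [-1.377   0.3428  1.525  -0.      1.2754 -0.146 ]
qvel [-0.0012  0.0017 -0.0012 -0.0015  0.0002 -0.0006]
joint_efforts [ 5.00000e-04 -4.31235e+01 -2.44220e+01  7.17000e-02  5.58000e-02
 -1.00000e-04]
tool_pos [ 0.1749 -0.4946  0.243 ]
tool_rot [-3.1401e+00 -2.0000e-04  3.3980e-01]
contact_force [ 0.0518 -0.052   0.2603]
torque [ 0.0475  0.0109 -0.0025]
opening 0.0918
scene [[452.62370588   0.         257.86021018]
 [  0.         452.62370588 187.86014378]
 [  0.           0.           1.        ]] 0.06027097092063376 [[ 0.518  0.493 -0.699  1.434]
 [ 0.855 -0.301  0.422 -0.582]
 [-0.002 -0.816 -0.578  0.888]
 [ 0.     0.     0.     1.   ]] 0.0 3.9991674
top [[448.09942513   0.         251.97436221]
 [  0.         448.09942513 193.00868655]
 [  0.           0.           1.        ]] -0.08516204839648549 [[ 0.02  -0.992  0.125  0.291]
 [-1.    -0.018  0.016  0.01 ]
 [-0.014 -0.125 -0.992  1.486]
 [ 0.     0.     0.     1.   ]] 0.0 2.4315696
```

View pics/scene0.png

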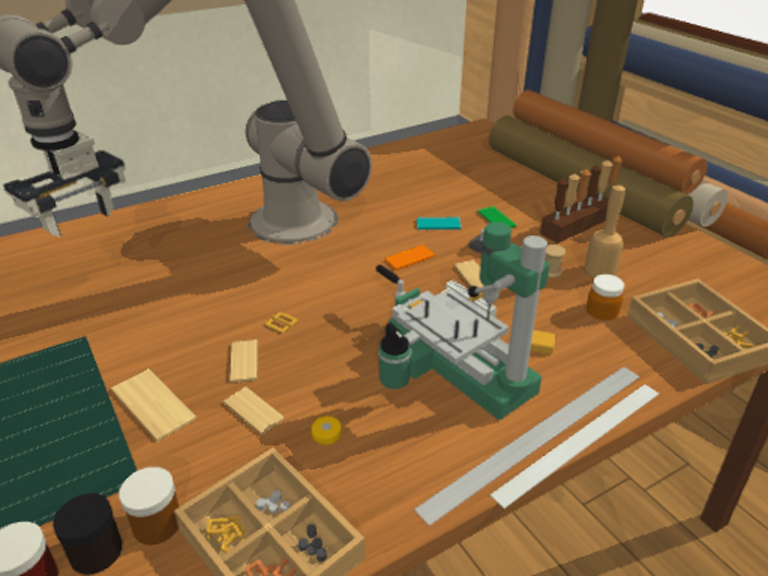

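View pics/top0.png

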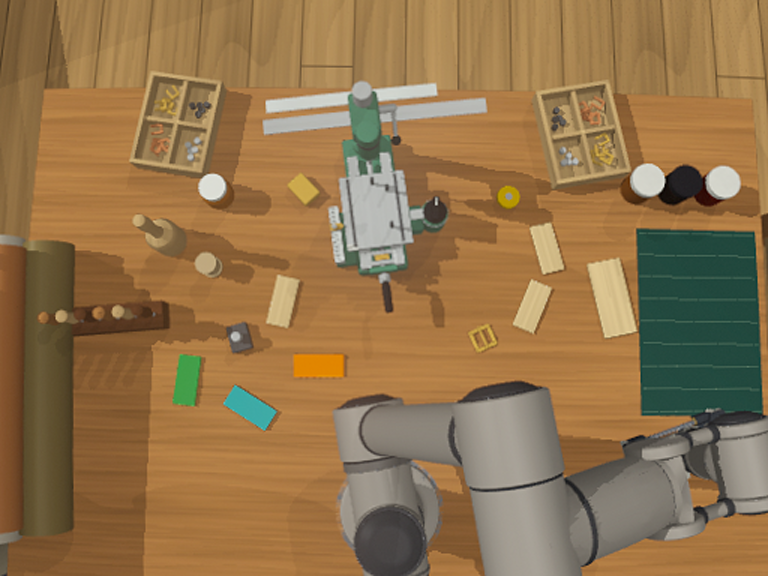

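The top picture (768x576) shows three bare plywood boards at (284,301), (546,248) and (532,306). The larger offcut is at (612,297), and the green, turquoise and orange look-alikes are at (187,380), (250,408) and (318,366). The weight is at (238,337). The machine is around (375,215), with its crank handle at (388,295), clamp knob at (434,210), and index and pointer near (338,232).

```bash
cat > h.py <<'E'
import numpy as np, cv2
from scipy.optimize import brentq
def shot(n):
    from cell import vision
    return vision.read_camera(n)
def rays(c,uv):
    K=np.array(c["camera_matrix"]);k=float(c["k1"]);uv=np.atleast_2d(np.asarray(uv,float))
    d=(uv-[K[0,2],K[1,2]])/[K[0,0],K[1,1]]
    rd=np.linalg.norm(d,axis=1);r=rd.copy()
    for _ in range(50): r=rd/(1+k*r*r)
    s=np.where(rd>1e-9,r/np.maximum(rd,1e-9),1)
    u=d*s[:,None]
    return np.c_[u,np.ones(len(u))]
def cast(c,uv,z):
    P=np.array(c["pose"]);D=rays(c,uv)@P[:3,:3].T;o=P[:3,3]
    t=(z-o[2])/D[:,2]
    return o+t[:,None]*D
def depthpt(c,uv):
    uv=np.atleast_2d(uv);P=np.array(c["pose"])
    z=np.array([c["range_z"][int(round(v)),int(round(u))] for u,v in uv])
    return (rays(c,uv)*z[:,None])@P[:3,:3].T+P[:3,3]
def proj(c,X):
    P=np.array(c["pose"]);K=np.array(c["camera_matrix"]);X=np.atleast_2d(X)
    q=(X-P[:3,3])@P[:3,:3];s=q[:,:2]/q[:,2:];r2=(s**2).sum(1,keepdims=True)
    s=s*(1+float(c["k1"])*r2)
    return s*[K[0,0],K[1,1]]+[K[0,2],K[1,2]]
def tri(c1,uv1,c2,uv2):
    o1=np.array(c1["pose"])[:3,3];d1=np.array(c1["pose"])[:3,:3]@rays(c1,uv1)[0]
    o2=np.array(c2["pose"])[:3,3];d2=np.array(c2["pose"])[:3,:3]@rays(c2,uv2)[0]
    t=np.linalg.lstsq(np.c_[d1,-d2],o2-o1,rcond=None)[0]
    a=o1+t[0]*d1;b=o2+t[1]*d2
    return (a+b)/2,np.linalg.norm(a-b)
def cloud(c):
    v,u=np.mgrid[0:384,0:512];uv=np.c_[u.ravel(),v.ravel()]
    P=np.array(c["pose"]);z=c["range_z"].ravel()
    X=(rays(c,uv)*z[:,None])@P[:3,:3].T+P[:3,3];X[z==0]=np.nan
    return X.reshape(384,512,3)
def crop(c,x0,y0,x1,y1,f,name):
    cv2.imwrite(name,cv2.resize(c["pixels"][y0:y1,x0:x1],None,fx=f,fy=f,interpolation=cv2.INTER_CUBIC))
def boards(c,z=0.008,amin=60):
    hsv=cv2.cvtColor(c["pixels"],cv2.COLOR_BGR2HSV)
    m=cv2.inRange(hsv,(12,50,165),(26,150,255))
    m=cv2.morphologyEx(m,cv2.MORPH_OPEN,np.ones((3,3),np.uint8))
    out=[]
    for k in cv2.findContours(m,cv2.RETR_EXTERNAL,cv2.CHAIN_APPROX_NONE)[0]:
        if cv2.contourArea(k)<amin: continue
        w=cast(c,k[:,0,:],z)[:,:2]
        (cx,cy),(a,b),th=cv2.minAreaRect((w*1000).astype(np.float32))
        if a<b:a,b,th=b,a,th+90
        out.append((k[:,0].mean(0).round(0),round(cx,1),round(cy,1),round(a,1),round(b,1),round((th+90)%180-90,1)))
    return m,out
E
python3 - <<'E'
from h import *
for n in("top","scene"):
    c=dict(np.load(f"pics/{n}0.npz"))
    m,o=boards(c);print(n)
    for r in o:print(r)
    cv2.imwrite(f"pics/m_{n}.png",m)
c=dict(np.load("pics/top0.npz"));crop(c,200,50,330,220,4.5/1.3,"pics/mach_t.png")
c=dict(np.load("pics/scene0.npz"));crop(c,235,140,375,285,4,"pics/mach_s.png")
E
```

```text
top
(array([354., 204.]), 447.5, -306.9, 113.2, 50.9, -23.0)
(array([188., 200.]), 448.3, 247.1, 113.4, 52.8, -11.2)
(array([407., 198.]), 470.4, -486.0, 171.1, 77.1, 12.3)
(array([136., 175.]), 528.9, 424.6, 45.1, 44.5, -89.0)
(array([214., 167.]), 563.8, 166.3, 47.4, 30.7, -89.1)
(array([364., 165.]), 579.2, -340.0, 111.7, 52.7, 15.1)
(array([211., 146.]), 637.6, 181.0, 83.0, 77.8, 0.9)
(array([293., 120.]), 728.4, -97.6, 55.4, 30.7, 76.5)
(array([105., 106.]), 776.1, 561.0, 85.3, 51.1, -86.0)
(array([380.,  88.]), 853.8, -402.1, 76.2, 22.9, -80.1)
(array([207., 103.]), 783.5, 208.9, 190.2, 170.8, 81.1)
(array([169.,  95.]), 816.6, 327.4, 87.1, 34.8, 3.0)
(array([289.,  89.]), 833.0, -81.2, 152.8, 88.1, -83.9)
(array([92., 84.]), 850.5, 602.7, 168.4, 11.2, -8.3)
(array([140.,  73.]), 896.4, 439.6, 109.3, 35.5, -9.1)
(array([118.,  71.]), 906.3, 516.3, 94.4, 30.5, -6.4)
(array([407.,  67.]), 929.7, -501.0, 111.7, 17.3, 15.8)
(array([503.,  89.]), 836.0, -818.3, 324.3, 114.0, -0.1)
(array([208.,  55.]), 965.9, 199.4, 183.7, 68.3, -83.3)
(array([54., 43.]), 1012.6, 763.4, 128.2, 48.7,
[... 763 characters left out ...]
5, 165.3, 166.1, 117.0, 0.3)
(array([192.,   7.]), 1140.1, 263.5, 63.4, 20.4, -3.2)
(array([104.,  32.]), 1057.3, 568.3, 232.8, 48.5, 0.0)
(array([86., 30.]), 1061.9, 639.9, 226.2, 62.6, -0.5)
(array([73., 30.]), 1062.5, 696.3, 227.0, 36.0, 0.4)
scene
(array([176., 345.]), 808.3, -413.4, 233.0, 178.4, 11.4)
(array([169., 272.]), 580.0, -342.7, 115.9, 50.5, 15.0)
(array([102., 269.]), 470.1, -488.5, 176.4, 75.4, 12.3)
(array([162., 240.]), 446.2, -309.4, 113.0, 49.7, -22.2)
(array([313., 181.]), 441.7, 244.4, 100.5, 49.9, -15.1)
(array([370., 166.]), 466.4, 471.8, 48.1, 42.0, -43.1)
(array([498., 132.]), 538.4, 1069.3, 127.5, 42.7, -2.0)
(array([474., 124.]), 447.9, 1057.0, 85.6, 49.6, -70.8)
```

View pics/mach_t.png

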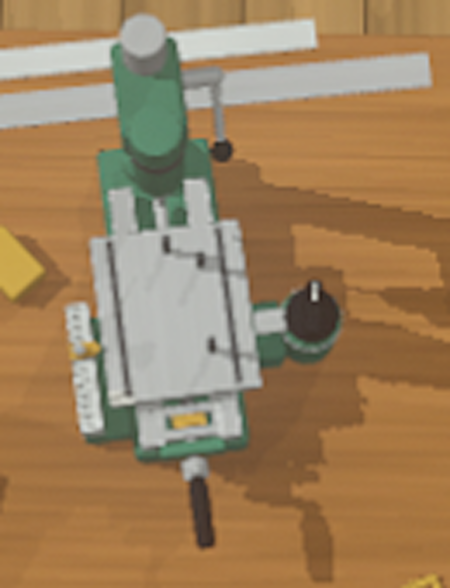

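View pics/mach_s.png

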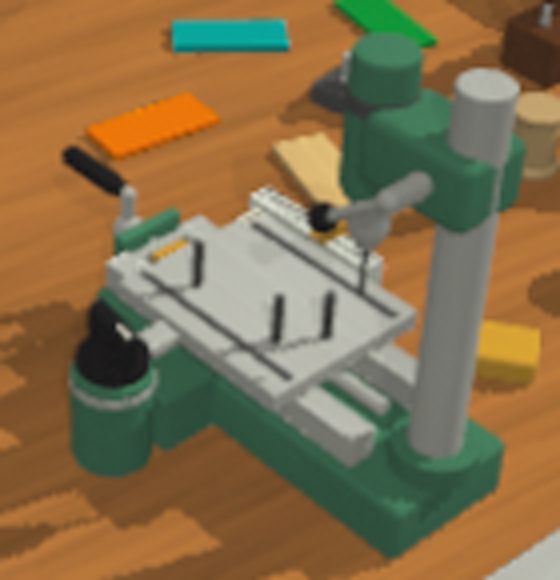

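Run:
```python
from h import *
for n in("top","scene"):
    c=dict(np.load(f"pics/{n}0.npz"));X=cloud(c)
    g=X[...,2]
    # bench level check
    sel=(np.abs(X[...,0]-0.45)<.03)&(np.abs(X[...,1]+0.1)<.05); print(n,"bench z",np.nanmedian(g[sel]),np.nanstd(g[sel]))
    m=((np.abs(g-0.088)<0.006)&(np.abs(X[...,1])<.2)&(X[...,0]>.4)&(X[...,0]<.85)).astype(np.uint8)*255
    m=cv2.morphologyEx(m,cv2.MORPH_OPEN,np.ones((3,3),np.uint8))
    cv2.imwrite(f"pics/tab_{n}.png",cv2.resize(m[50:300,180:400],None,fx=2.5,fy=2.5))
    k=max(cv2.findContours(m,cv2.RETR_EXTERNAL,cv2.CHAIN_APPROX_NONE)[0],key=cv2.contourArea)
    w=cast(c,k[:,0],0.088)[:,:2]*1000
    print(cv2.minAreaRect(w.astype(np.float32)),"z",np.nanmedian(g[m>0]))
```

```text
top bench z -0.0005177038895338715 0.003385875300041814
((636.9468383789062, 43.341609954833984), (160.583984375, 139.53138732910156), 8.53473949432373) z 0.08771496743854001
scene bench z 0.002263321641558458 0.001852877921879252
((638.0684814453125, 32.94292449951172), (177.0613250732422, 211.7963104248047), 11.522709846496582) z 0.08928385468612932
```

View pics/tab_top.png

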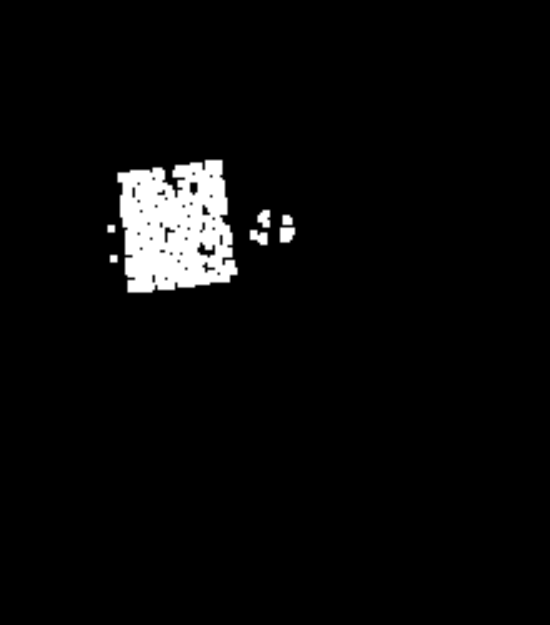

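View pics/tab_scene.png

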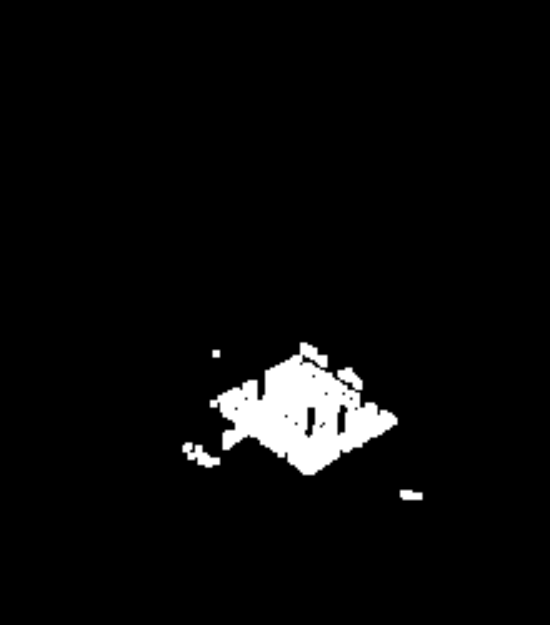

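Run:
```python
from h import *
c=dict(np.load("pics/top0.npz"));crop(c,220,105,300,185,8,"pics/z1.png")
c=dict(np.load("pics/scene0.npz"));crop(c,258,180,348,255,8,"pics/z2.png")
```

```text
(no output)
```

View pics/z1.png

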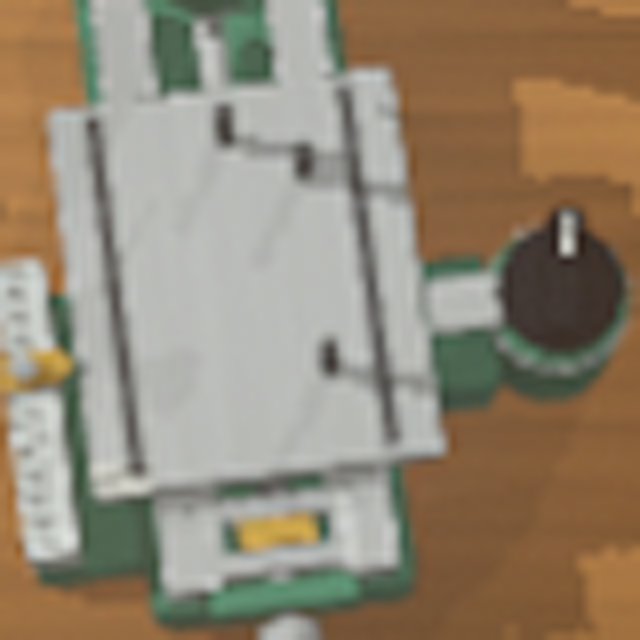

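View pics/z2.png

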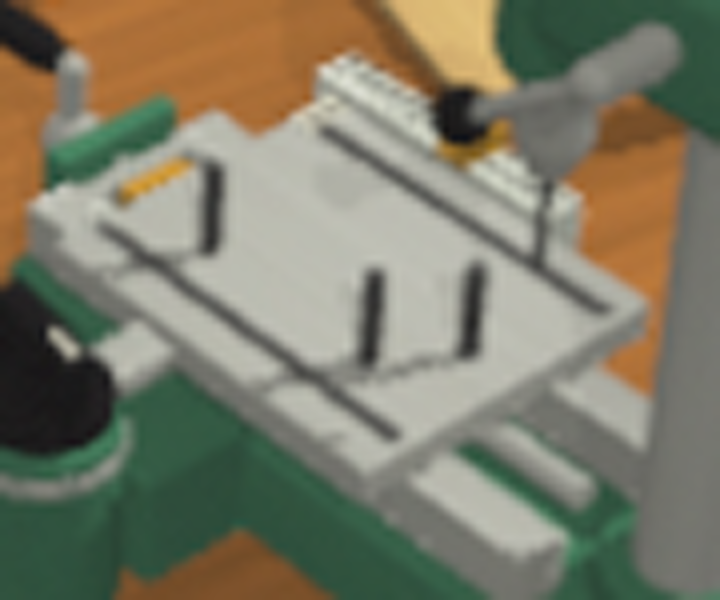

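```bash
cat > geo.py <<'E'
from h import *
def fit(src,dst):
    # 2D rigid src->dst
    s=src-src.mean(0);d=dst-dst.mean(0)
    th=np.arctan2((s[:,0]*d[:,1]-s[:,1]*d[:,0]).sum(),(s*d).sum())
    R=np.array([[np.cos(th),-np.sin(th)],[np.sin(th),np.cos(th)]])
    return th,dst.mean(0)-R@src.mean(0),R
E
python3 - <<'E'
from geo import *
t=dict(np.load("pics/top0.npz"));s=dict(np.load("pics/scene0.npz"))
T=lambda p,o:np.array(o)+(np.array(p)+.5)/8-.5
a=[(223,112),(303,152),(328,346)];b=[(477,268),(375,273),(211,166)]
bb=[(468,354),(369,360),(210,250)]
src=np.array([[59,0],[40,-29],[-40,-29.]])
W=[]
for p,q,r in zip(a,b,bb):
    X,e=tri(t,T(p,(220,105)),s,T(q,(258,180)));print(np.round(X*1000,1),round(e*1000,1),
      np.round(cast(t,T(p,(220,105)),.126)*1e3,1),np.round(cast(s,T(q,(258,180)),.126)*1e3,1),np.round(cast(s,T(r,(258,180)),.088)*1e3,1))
    W.append(X)
for name,D in (("tri",np.array(W)[:,:2]),("top",np.array([cast(t,T(p,(220,105)),.126)[0,:2] for p in a])),("scn",np.array([cast(s,T(p,(258,180)),.126)[0,:2] for p in b])),("scb",np.array([cast(s,T(p,(258,180)),.088)[0,:2] for p in bb]))):
    th,o,R=fit(src,D*1000);print(name,np.degrees(th),o,np.round(src@R.T+o-D*1000,1).tolist())
# table corners from images
P=[(50,112),(390,68),(447,452),(98,498)]
C=cast(t,T(P[0],(220,105)),.088)
C=np.array([cast(t,T(p,(220,105)),.088)[0,:2]*1e3 for p in P]);print(C,C.mean(0))
th,o,R=fit(np.array([[80,70],[80,-70],[-80,-70],[-80,70.]]),C);print(np.degrees(th),o)
P=[(642,312),(372,490),(35,208),(330,100)]
for p in P: print(cast(s,T(p,(258,180)),.088)*1e3)
E
```

```text
[696.6  50.4 124.8] 0.9 [[696.5  50.7 126. ]] [[697.6  48.9 126. ]] [[697.1  49.   88. ]]
[681.1  19.  125. ] 0.3 [[680.9  19.1 126. ]] [[682.  18. 126.]] [[682.1  18.1  88. ]]
[602.9   6.7 124.9] 3.0 [[603.5   8.  126. ]] [[603.5   4.4 126. ]] [[603.3   5.6  88. ]]
tri 8.641062795481758 [637.86286153  41.50649563] [[-0.4, -0.0], [0.7, -0.1], [-0.2, 0.1]]
top 8.182313603721797 [638.07645769  42.26993437] [[-0.1, -0.1], [0.9, 0.2], [-0.9, -0.1]]
scn 9.110284119626744 [638.57566986  39.7843429 ] [[-0.8, 0.2], [0.7, -0.6], [0.1, 0.4]]
scb 8.610968867550978 [638.47878759  40.37636812] [[-0.3, 0.3], [0.3, -0.4], [-0.0, 0.2]]
[[706.82701395 121.61526057]
 [727.33357445 -15.07573781]
 [570.03747812 -40.02379435]
 [549.05579835  98.03755035]] [638.31346622  41.13831969]
8.68269039681041 [638.31346622  41.13831969]
[[710.21761679 114.357463    88.        ]]
[[736.17336905 -19.946721    88.        ]]
[[549.9454888  -34.81295775  88.        ]]
[[551.01209075  95.06002399  88.        ]]
```

I take the nest and machine origin as about (638, 41) mm with a yaw of 8.6°, from the pins and table corners in both views. I'm moving to board 1, at (447, -308) with its length at -22.6°.

Emit:
step_arm --pt "1 0.99 0.68 -0.45 -0.83" --pt "1 0.99 0.68 -0.45 -0.83" --pt "1 0.99 0.68 -0.45 -0.83" --pt "1 0.99 0.68 -0.45 -0.83" --pt "1 0.99 0.68 -0.45 -0.83" --pt "1 0.99 0.68 -0.45 -0.83" --pt "1 0.99 0.68 -0.45 -0.83" --pt "1 0.99 0.68 -0.45 -0.83" --pt "1 0.99 0.68 -0.45 -0.83" --pt "1 0.99 0.68 -0.45 -0.83" --pt "1 0.99 0.68 -0.45 -0.83" --pt "1 0 0 0 0" --squeeze 15

```text
time: 1.3
tool_pos: [0.4487, -0.3053, 0.1181]
tool_rot: [-3.14, 0.003, -0.389]
contact_force: [0.4, 0.4, -0.4]
opening: 0.0915
```

```bash
cat > snap.py <<'E'
import sys
from geo import *
from cell import sensors
tag=sys.argv[1]
for n in("top","scene"):
    c=shot(n);np.savez(f"pics/{n}{tag}.npz",**c)
    cv2.imwrite(f"pics/{n}{tag}.png",cv2.resize(c["pixels"],(768,576),interpolation=cv2.INTER_CUBIC))
s=sensors.observe();print(round(s["time"],2),np.round(s["tool_pos"],4),np.round(s["tool_rot"],3),np.round(s["contact_force"],1),s["opening"])
E
python3 snap.py 1
python3 - <<'E'
from geo import *
for n in("top","scene"):
    m,o=boards(dict(np.load(f"pics/{n}1.npz")))
    for r in o:
        if 300<r[1]<700 and abs(r[2])<500 and 90<r[3]<180: print(n,r)
c=dict(np.load("pics/top1.npz"));crop(c,300,140,420,240,6,"pics/a1.png")
c=dict(np.load("pics/scene1.npz"));crop(c,90,160,220,270,6,"pics/a2.png")
E
```

```text
1.4 [ 0.4472 -0.3075  0.1194] [-3.141e+00  1.000e-03 -3.880e-01] [ 0.5 -0.3  1. ] 0.09159980733485203
top (array([234., 188.]), 492.3, 94.0, 113.5, 13.5, -89.0)
top (array([188., 200.]), 448.0, 247.1, 114.1, 52.9, -11.0)
top (array([209., 153.]), 612.8, 185.5, 142.1, 104.0, -4.1)
scene (array([169., 273.]), 580.4, -342.7, 116.8, 50.6, 15.0)
scene (array([101., 267.]), 470.2, -488.4, 176.2, 75.5, 12.5)
scene (array([162., 240.]), 446.2, -309.4, 113.0, 49.8, -22.2)
scene (array([314., 181.]), 439.7, 235.2, 102.1, 52.0, -32.2)
```

View pics/a1.png

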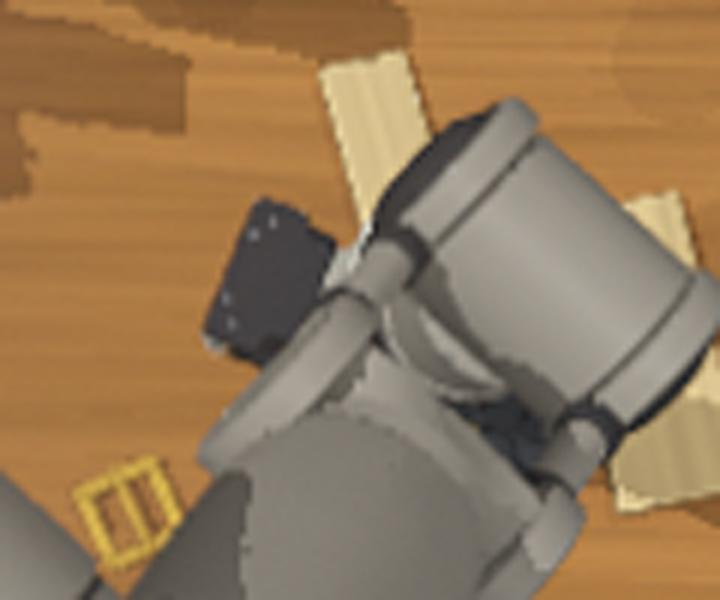

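View pics/a2.png

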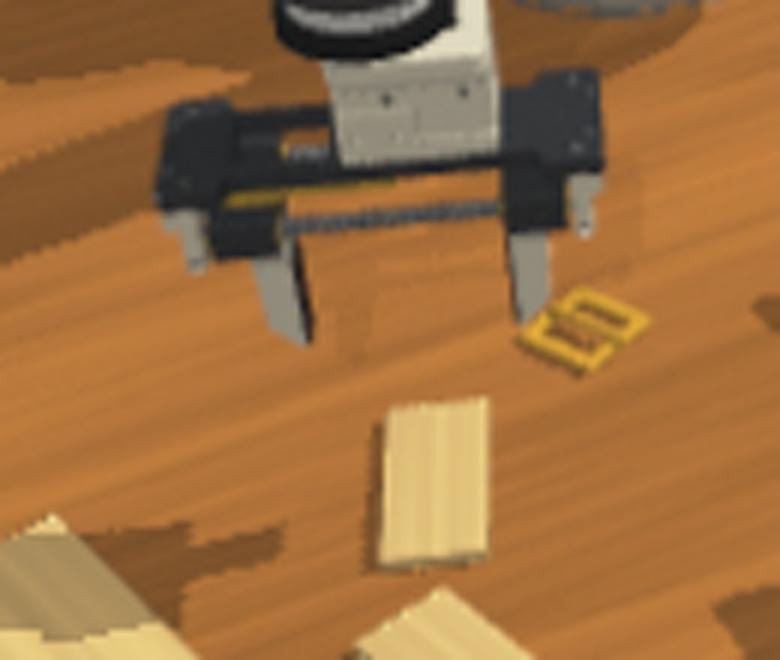

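The crop shows the open fingers above board 1, which is at scene crop (435,480), with free space on both sides. I'll go down and grip.

Emit:
step_arm --pt "1 0 0 -1 0" --pt "1 0 -0.04 -1 0" --pt "1 0 0 -1 0" --pt "1 0 0 -0.7 0" --pt "1 0 0 -0.3 0" --pt "1 0 0 0 0" --pt "0.4 0 0 0 0" --pt "0.4 0 0 0 0" --pt "0.4 0 0 0 0" --pt "0.4 0 0 0 0" --pt "0.4 0 0 0 0" --pt "0.4 0 0 0 0" --squeeze 15

```text
time: 2.6
tool_pos: [0.4473, -0.309, 0.0201]
tool_rot: [3.141, -0.0, -0.39]
contact_force: [0.7, 0.4, 2.0]
opening: 0.0498
```

Emit:
step_arm --pt "0.4 0 0 0.5 0" --pt "0.4 0 0 0.9 0" --pt "0.4 0 0 1 0" --pt "0.4 0 0 1 0" --pt "0.4 0 0 1 0" --pt "0.4 0 0 1 0" --pt "0.4 0 0 1 0" --pt "0.4 0 0 0.8 0" --pt "0.4 0.5 0.9 0 0.4" --pt "0.4 0.5 0.9 0 0.4" --pt "0.4 0.5 0.9 0 0.4" --pt "0.4 0.5 0.9 0 0.4"

```text
time: 3.8
tool_pos: [0.4975, -0.218, 0.201]
tool_rot: [3.141, -0.001, -0.262]
contact_force: [0.6, -0.2, -0.3]
opening: 0.0495
```

Emit:
step_arm --pt "0.4 0.5 0.9 0 0.4" --pt "0.4 0.5 0.9 0 0.4" --pt "0.4 0.5 0.9 0 0.4" --pt "0.4 0.5 0.9 0 0.4" --pt "0.4 0.5 0.9 0 0.4" --pt "0.4 0.5 0.9 0 0.4" --pt "0.4 0.5 0.9 0 0.5" --pt "0.4 0.5 0.9 0 0.5" --pt "0.4 0.5 0.9 0 0.5" --pt "0.4 0.5 0.9 0 0.5" --pt "0.4 0.2 0.5 0 0.5" --pt "0.4 0 0 0 0"

```text
time: 5.0
tool_pos: [0.6273, 0.02, 0.2003]
tool_rot: [-3.142, -0.0, 0.132]
contact_force: [-0.4, -0.3, -0.4]
opening: 0.05
```

```bash
python3 snap.py 2
python3 - <<'E'
from geo import *
c=dict(np.load("pics/top2.npz"));crop(c,190,80,320,190,6,"pics/a1.png")
c=dict(np.load("pics/scene2.npz"));crop(c,235,130,355,260,5,"pics/a2.png")
E
```

```text
5.1 [0.6268 0.018  0.2002] [3.141 0.    0.129] [ 0.7  0.6 -0.2] 0.04996319093928984
```

View pics/a2.png

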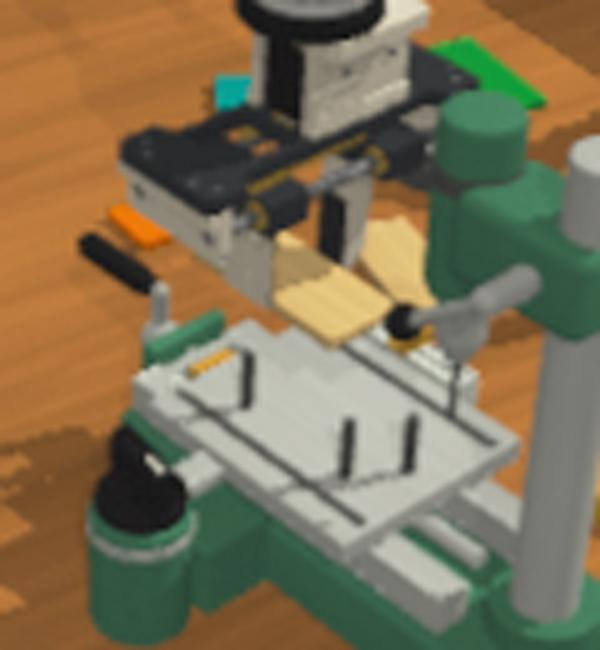

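Run:
```python
from geo import *
c=dict(np.load("pics/scene2.npz"))
T=lambda p:np.array([235,130])+(np.array(p)+.5)/5-.5
P=[cast(c,T(p),.188)[0]*1e3 for p in((393,296),(335,338))]
print(np.round(P,1));th=.129;R=np.array([[np.cos(th),np.sin(th)],[-np.sin(th),np.cos(th)]])
print(((np.array(P)[:,:2]-[626.8,18.0])@R.T))
```

```text
[[669.3  51.7 188. ]
 [683.8   3.3 188. ]]
[[ 46.44580574  27.9333269 ]
 [ 54.66102109 -21.87304026]]
```

Run:
```python
from geo import *
c=dict(np.load("pics/scene2.npz"));crop(c,280,170,330,210,14,"pics/a3.png")
```

```text
(no output)
```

View pics/a3.png

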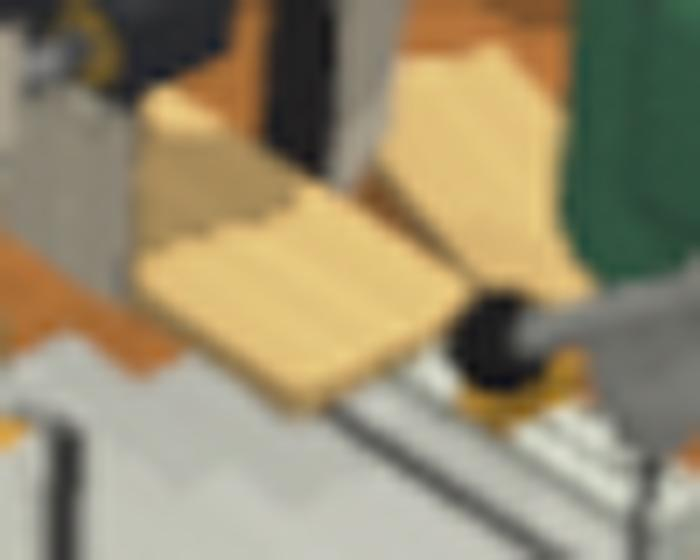

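View pics/a1.png

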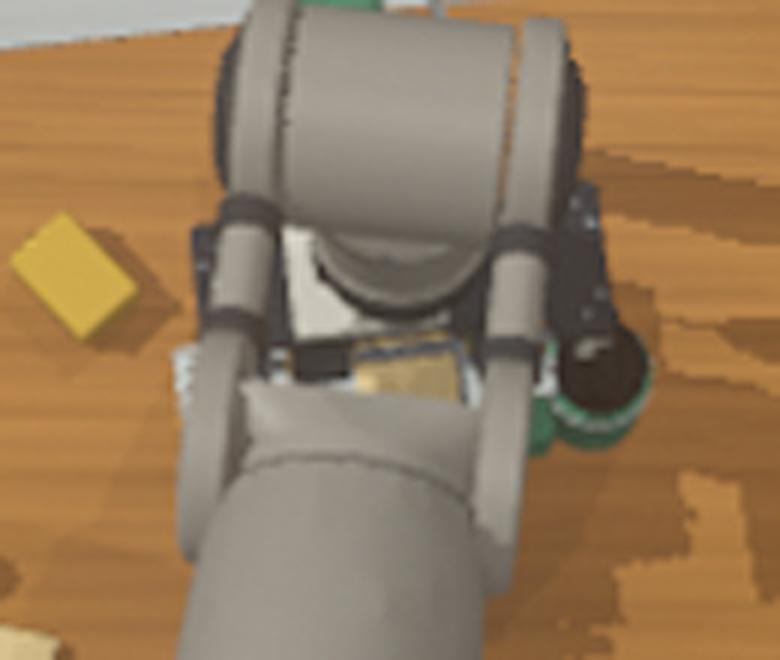

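Run:
```python
from geo import *
c=dict(np.load("pics/scene2.npz"))
P=[cast(c,p,.188)[0]*1e3 for p in((312.96,190.25),(301.2,197.96))]
print(np.round(P,1));th=.129;R=np.array([[np.cos(th),np.sin(th)],[-np.sin(th),np.cos(th)]])
print(((np.array(P)[:,:2]-[626.8,18.0])@R.T))
th=np.radians(8.6);M=np.array([[np.cos(th),np.sin(th)],[-np.sin(th),np.cos(th)]])
for f in("top0","scene0","top2","scene2"):
    X=cloud(dict(np.load(f"pics/{f}.npz")))*1e3
    m=(X[...,:2]-[638,41])@M.T;z=X[...,2]
    print(f)
    for a in range(200,520,20):
        s=(z>a)&(z<a+20)&(np.abs(m[...,1])<110)&(m[...,0]>-100)&(m[...,0]<230)
        if s.sum()>4: q=m[s];print(a,s.sum(),"x",np.percentile(q[:,0],[3,97]).round(),"y",np.percentile(q[:,1],[3,97]).round())
```

```text
[[6.743e+02 4.710e+01 1.880e+02]
 [6.860e+02 5.000e-01 1.880e+02]]
[[ 50.81493495  22.78862277]
 [ 56.43534187 -24.94705773]]
top0
220 25 x [64. 97.] y [-58.  19.]
240 84 x [ 65. 123.] y [-60.  19.]
260 86 x [ 64. 153.] y [-57.  24.]
280 276 x [ 66. 169.] y [-52.  27.]
300 184 x [ 65. 162.] y [-22.  23.]
320 287 x [ 68. 171.] y [-16.  17.]
340 53 x [146. 175.] y [-15.  14.]
scene0
200 143 x [ 84. 179.] y [-19.   3.]
220 152 x [ 78. 179.] y [-65.   3.]
240 183 x [ 77. 179.] y [-63.   7.]
260 336 x [ 79. 180.] y [-62.  16.]
280 469 x [ 82. 180.] y [-55.  19.]
300 401 x [ 80. 179.] y [-25.  14.]
320 327 x [ 72. 179.] y [-23.  14.]
340 86 x [148. 177.] y [-18.  14.]
top2
240 20 x [-53. 124.] y [-101.   43.]
260 223 x [-52. 146.] y [-96.  43.]
280 603 x [-50. 163.] y [-108.   72.]
300 118 x [116. 162.] y [-22.  22.]
320 107 x [-24. 174.] y [-15.  20.]
340 213 x [-52. 171.] y [-31.  31.]
360 16 x [-54. -34.] y [-49.  13.]
380 87 x [-55. -27.] y [-45.  20.]
400 55 x [-52. -29.] y [-45.  18.]
420 48 x [-52. -35.] y [-37.  14.]
440 45 x [-55. -43.] y [-34.  10.]
460 35 x [-55. -41.] y [-27.  12.]
480 26 x [-64. -46.] y [-52.  26.]
500 246 x [-76.  21.] y [-80.  50.]
scene2
200 270 x [-23. 179.] y [-65.  14.]
220 244 x [-19. 179.] y [-66.  17.]
240 329 x [-37. 179.] y [-109.   54.]
260 749 x [-40. 179.] y [-109.   33.]
280 1094 x [-40. 179.] y [-106.   64.]
300 632 x [-30. 178.] y [-39.  18.]
320 478 x [-31. 179.] y [-38.  15.]
340 331 x [-28. 173.] y [-59.  24.]
360 166 x [-32.  21.] y [-60. -10.]
380 263 x [-32.  24.] y [-62.  -3.]
400 251 x [-33.  23.] y [-60.  -4.]
420 288 x [-30.  25.] y [-60.   8.]
440 239 x [-22.  26.] y [-62.  -6.]
460 345 x [-37.  32.] y [-88.  19.]
480 466 x [-42.  42.] y [-93.  19.]
500 625 x [-69.  42.] y [-93.  20.]
```

Emit:
step_arm --pt "0.4 0.32 0.99 0 0.26" --pt "0.4 0 0 -0.6 0" --pt "0.4 0 0 -1 0" --pt "0.4 0 0 -1 0" --pt "0.4 0 0 -0.6 0" --pt "0.4 0 0 -0.2 0" --pt "0.4 0 0 0 0" --pt "0.4 0 0 0 0"

```text
time: 5.9
tool_pos: [0.6358, 0.0426, 0.1162]
tool_rot: [3.141, -0.002, 0.149]
contact_force: [-0.2, 0.1, 0.1]
opening: 0.0498
```

```bash
python3 snap.py 3
python3 - <<'E'
from geo import *
c=dict(np.load("pics/scene3.npz"));crop(c,255,165,345,245,8,"pics/a2.png")
E
```

```text
6.0 [0.6359 0.0429 0.1163] [ 3.141e+00 -2.000e-03  1.500e-01] [0.4 0.5 0.4] 0.04974020413318771
```

View pics/a2.png

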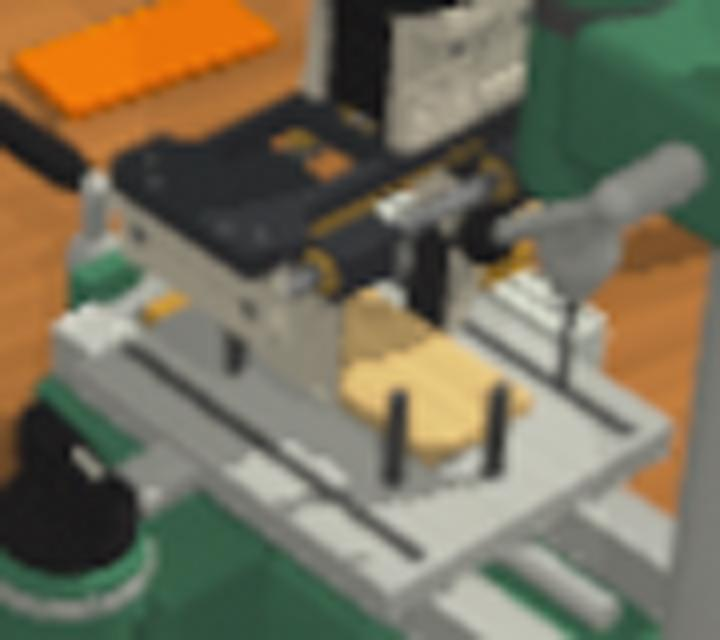

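Emit:
step_arm --pt "0.4 0 0 -0.12 0" --pt "0.4 0 0 -0.12 0" --pt "0.4 0 0 0 0" --pt "0.4 0 0 0 0"

```text
time: 6.4
tool_pos: [0.6352, 0.0433, 0.1089]
tool_rot: [3.142, 0.0, 0.15]
contact_force: [0.1, -0.3, 0.7]
opening: 0.0499
```

Emit:
step_arm --pt "0.4 0 0 -0.06 0" --pt "0.4 0 0 0 0" --pt "0.4 0 0 0 0"

```text
time: 6.7
tool_pos: [0.6355, 0.0433, 0.1082]
tool_rot: [3.141, -0.001, 0.15]
contact_force: [-1.5, 0.0, 6.1]
opening: 0.0497
```

Emit:
step_arm --pt "0.4 0.006 -0.04 0.04 0" --pt "0.4 0.006 -0.04 0 0" --pt "0.4 0 0 0 0" --pt "0.4 0 0 0 0" --squeeze 4

```text
time: 7.1
tool_pos: [0.6354, 0.0412, 0.1082]
tool_rot: [-3.142, 0.0, 0.15]
contact_force: [0.4, 0.3, -0.0]
opening: 0.0497
```

Emit:
step_arm --pt "0.4 0.006 -0.04 0 0" --pt "0.4 0 0 0 0" --pt "0.4 0 0 0 0"

```text
time: 7.4
tool_pos: [0.6355, 0.0405, 0.1083]
tool_rot: [-3.141, 0.0, 0.15]
contact_force: [-0.5, 1.6, -0.6]
opening: 0.05
```

Emit:
step_arm --pt "0.4 0.006 -0.04 0 0" --pt "0.4 0 0 0 0" --pt "0.4 0 0 0 0"

```text
time: 7.7
tool_pos: [0.6356, 0.0404, 0.1084]
tool_rot: [-3.14, 0.0, 0.15]
contact_force: [-1.0, 5.7, 0.2]
opening: 0.0498
```

Emit:
step_arm --pt "0.4 0.04 0.006 0 0" --pt "0.4 0.04 0.006 0 0" --pt "0.4 0 0 0 0" --pt "0.4 0 0 0 0"

```text
time: 8.1
tool_pos: [0.6368, 0.0406, 0.1082]
tool_rot: [-3.14, 0.002, 0.151]
contact_force: [-3.1, 5.6, 0.7]
opening: 0.0498
```

Emit:
step_arm --pt "0.4 0.04 0.006 0 0" --pt "0.4 0.04 0.006 0 0" --pt "0.4 0 0 0 0" --pt "0.4 0 0 0 0"

```text
time: 8.5
tool_pos: [0.6389, 0.0409, 0.1082]
tool_rot: [-3.14, 0.002, 0.151]
contact_force: [-3.6, 5.5, -0.1]
opening: 0.05
```

Emit:
step_arm --pt "0.4 0.04 0.006 0 0" --pt "0.4 0.04 0.006 0 0" --pt "0.4 0 0.02 0 0" --pt "0.4 0 0 0 0" --pt "0.65 0 0 0 0" --pt "0.65 0 0 0 0" --pt "0.65 0 0 0 0" --pt "0.65 0 0 0.5 0" --pt "0.65 0 0 1 0" --pt "0.65 0 0 1 0" --pt "0.65 0 0 1 0" --pt "0.65 0 0 0 0"

```text
time: 9.7
tool_pos: [0.644, 0.0404, 0.2013]
tool_rot: [3.14, -0.009, 0.15]
contact_force: [-0.0, -0.2, 1.5]
opening: 0.0594
```

```bash
python3 snap.py 4
python3 - <<'E'
from geo import *
c=dict(np.load("pics/scene4.npz"));crop(c,255,165,345,245,8,"pics/a2.png")
E
```

```text
9.8 [0.6421 0.0405 0.197 ] [ 3.141e+00 -2.000e-03  1.500e-01] [-0.2 -0.4 -0.4] 0.059444970751043456
```

View pics/a2.png

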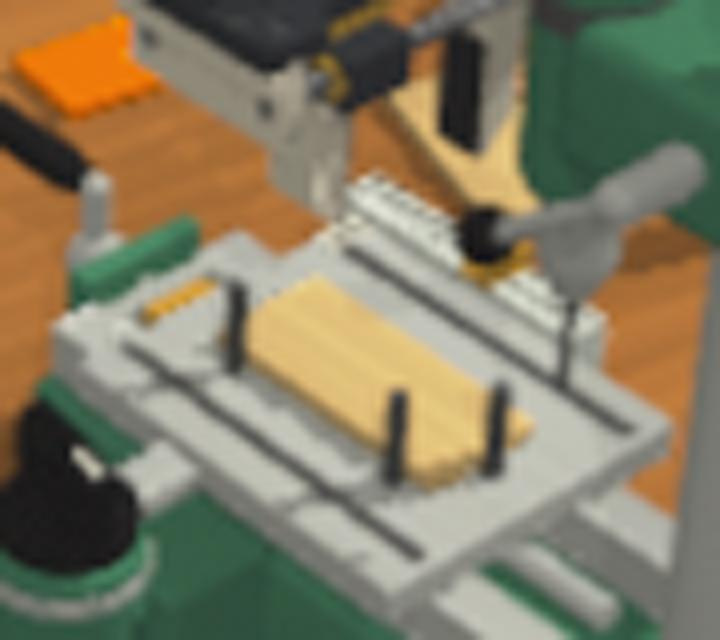

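Board 1 lies in the nest: in the scene crop its right edge is at the two side pins (235,330) and (397,440), and its far end is at the end pin (497,430). Next is board 2, at (579, -341) and 15°.

Emit:
step_arm --pt "1 -0.16 -0.95 0 0.09" --pt "1 -0.16 -0.95 0 0.09" --pt "1 -0.16 -0.95 0 0.09" --pt "1 -0.16 -0.95 0 0.09" --pt "1 -0.16 -0.95 0 0.09" --pt "1 -0.16 -0.95 0 0.09" --pt "1 -0.16 -0.95 0 0.09" --pt "1 -0.16 -0.95 0 0.09" --pt "1 -0.16 -0.95 -0.2 0.09" --pt "1 -0.16 -0.95 -0.3 0.09" --pt "1 -0.16 -0.95 -0.5 0.09" --pt "1 -0.16 -0.95 -0.5 0.09"

```text
time: 11.0
tool_pos: [0.5931, -0.2451, 0.1569]
tool_rot: [-3.14, 0.001, 0.237]
contact_force: [0.0, 0.3, -0.9]
opening: 0.0916
```

Emit:
step_arm --pt "1 -0.16 -0.95 -0.5 0.09" --pt "1 -0.16 -0.95 -0.5 0.09" --pt "1 -0.16 -0.95 -0.5 0.09" --pt "1 -0.16 -0.95 -0.5 0.09" --pt "1 0 0 0 0" --pt "1 0 0 0 0"

```text
time: 11.6
tool_pos: [0.5771, -0.3391, 0.1071]
tool_rot: [-3.139, 0.002, 0.264]
contact_force: [-0.1, -0.0, 0.7]
opening: 0.0921
```

```bash
python3 snap.py 5
python3 - <<'E'
from geo import *
for n in("top","scene"):
    m,o=boards(dict(np.load(f"pics/{n}5.npz")))
    for r in o:
        if 300<r[1]<700 and abs(r[2])<500 and 90<r[3]<180: print(n,r)
c=dict(np.load("pics/scene5.npz"));crop(c,90,190,220,320,5,"pics/a2.png")
E
```

```text
11.7 [ 0.578  -0.3384  0.1085] [-3.141  0.     0.266] [1.1 0.5 1. ] 0.09161052809927478
top (array([188., 200.]), 448.0, 247.1, 113.6, 53.0, -11.8)
top (array([409., 203.]), 460.6, -488.8, 150.6, 76.9, 11.7)
top (array([209., 146.]), 638.1, 182.2, 90.9, 71.4, -5.9)
top (array([250., 139.]), 660.3, 43.5, 116.7, 53.5, 8.6)
scene (array([169., 273.]), 580.5, -342.8, 116.8, 50.8, 15.0)
scene (array([102., 269.]), 467.1, -489.2, 170.4, 75.6, 12.5)
scene (array([301., 212.]), 549.1, 109.0, 121.2, 56.9, 8.4)
scene (array([314., 181.]), 444.5, 245.0, 107.4, 50.8, -11.2)
```

View pics/a2.png

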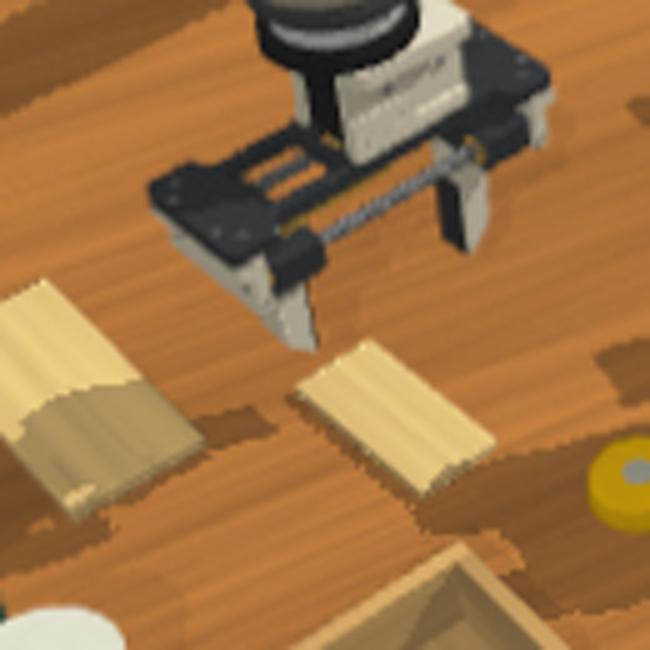

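Emit:
step_arm --pt "1 0.04 -0.05 -1 0" --pt "1 0.04 -0.05 -1 0" --pt "1 0 0 -0.9 0" --pt "1 0 0 -0.44 0" --pt "1 0 0 -0.2 0" --pt "1 0 0 0 0" --pt "0.4 0 0 0 0" --pt "0.4 0 0 0 0" --pt "0.4 0 0 0 0" --pt "0.4 0 0 0 0" --pt "0.4 0 0 0 0" --pt "0.4 0 0 0 0" --squeeze 15

```text
time: 12.9
tool_pos: [0.5799, -0.3419, 0.0201]
tool_rot: [3.141, -0.0, 0.265]
contact_force: [-0.1, 0.3, 1.0]
opening: 0.0495
```

Emit:
step_arm --pt "0.4 0 0 0.5 0" --pt "0.4 0 0 0.9 0" --pt "0.4 0 0 1 0" --pt "0.4 0 0 1 0" --pt "0.4 0 0 1 0" --pt "0.4 0 0 1 0" --pt "0.4 0 0 1 0" --pt "0.4 0 0 0.8 0" --pt "0.4 0.14 0.96 0 -0.09" --pt "0.4 0.14 0.96 0 -0.09" --pt "0.4 0.14 0.96 0 -0.09" --pt "0.4 0.14 0.96 0 -0.09"

```text
time: 14.1
tool_pos: [0.5938, -0.245, 0.2011]
tool_rot: [3.141, -0.001, 0.236]
contact_force: [0.6, 0.5, 0.0]
opening: 0.0497
```

Emit:
step_arm --pt "0.4 0.14 0.96 0 -0.09" --pt "0.4 0.14 0.96 0 -0.09" --pt "0.4 0.14 0.96 0 -0.09" --pt "0.4 0.14 0.96 0 -0.09" --pt "0.4 0.14 0.96 0 -0.09" --pt "0.4 0.14 0.96 0 -0.09" --pt "0.4 0.14 0.96 0 -0.09" --pt "0.4 0.14 0.96 0 -0.09" --pt "0.4 0.14 0.96 0 -0.09" --pt "0.4 0.14 0.96 0 -0.09" --pt "0.4 0.14 0.96 0 -0.09" --pt "0.4 0.14 0.96 0 -0.09"

```text
time: 15.3
tool_pos: [0.6359, 0.0432, 0.201]
tool_rot: [3.141, -0.001, 0.15]
contact_force: [-0.2, -0.3, -0.1]
opening: 0.0501
```

Emit:
step_arm --pt "0.4 0 0 0 0" --pt "0.4 0 0 0 0"

```text
time: 15.5
tool_pos: [0.6358, 0.0424, 0.2006]
tool_rot: [3.141, -0.0, 0.151]
contact_force: [0.1, -0.3, -0.3]
opening: 0.0493
```

Emit:
step_arm --pt "0.4 -0.04 0 -0.6 0" --pt "0.4 0 0 -1 0" --pt "0.4 0 0 -0.9 0" --pt "0.4 0 0 -0.4 0" --pt "0.4 0 0 -0.2 0" --pt "0.4 0 0 0 0" --pt "0.4 0 0 0 0"

```text
time: 16.2
tool_pos: [0.6355, 0.0419, 0.1237]
tool_rot: [3.141, -0.002, 0.15]
contact_force: [0.2, -0.3, -0.1]
opening: 0.0497
```

```bash
python3 snap.py 6
python3 - <<'E'
from geo import *
c=dict(np.load("pics/scene6.npz"));crop(c,255,165,345,245,8,"pics/a2.png")
E
```

```text
16.3 [0.6355 0.0421 0.1237] [ 3.141e+00 -2.000e-03  1.500e-01] [-0.2  0.1 -0.9] 0.049815470922059485
```

View pics/a2.png

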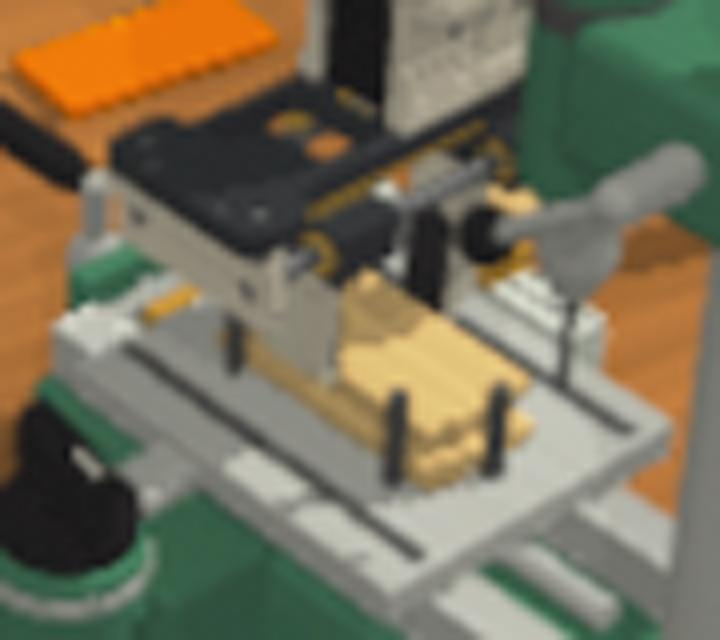

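Board 2 hovers about 7 mm above board 1, inside the pins. I'll lower it and push it to the pins.

Emit:
step_arm --pt "0.4 0 0 -0.14 0" --pt "0.4 0 0 -0.12 0" --pt "0.4 0 0 -0.06 0" --pt "0.4 0 0 0 0" --pt "0.4 0 0 0 0"

```text
time: 16.8
tool_pos: [0.635, 0.0422, 0.1158]
tool_rot: [3.141, -0.001, 0.15]
contact_force: [-2.9, 0.3, 7.4]
opening: 0.0494
```

Emit:
step_arm --pt "0.4 0.006 -0.04 0 0" --pt "0.4 0.003 -0.02 0 0" --pt "0.4 0 0 0 0" --pt "0.4 0 0 0 0" --squeeze 4

```text
time: 17.2
tool_pos: [0.6355, 0.0413, 0.1155]
tool_rot: [-3.141, -0.002, 0.15]
contact_force: [-1.8, 1.9, 4.7]
opening: 0.0499
```

Emit:
step_arm --pt "0.4 0.006 -0.04 0.02 0" --pt "0.4 0 0 0 0" --pt "0.4 0 0 0 0"

```text
time: 17.5
tool_pos: [0.6355, 0.0404, 0.1155]
tool_rot: [-3.141, -0.001, 0.15]
contact_force: [-0.6, 5.1, 5.4]
opening: 0.0495
```

Emit:
step_arm --pt "0.4 0.04 0.006 0 0" --pt "0.4 0.04 0.006 0 0" --pt "0.4 0.04 0.006 0 0" --pt "0.4 0.04 0.006 0 0" --pt "0.4 0 0 0 0" --pt "0.4 0 0 0 0"

```text
time: 18.1
tool_pos: [0.6379, 0.0408, 0.1143]
tool_rot: [-3.14, 0.003, 0.15]
contact_force: [-4.0, 3.8, 3.5]
opening: 0.0502
```

Emit:
step_arm --pt "0.4 0.04 0.006 0 0" --pt "0.4 0.04 0.006 0 0" --pt "0.4 0 0 0 0" --pt "0.4 0 0 0 0"

```text
time: 18.5
tool_pos: [0.6399, 0.0412, 0.1143]
tool_rot: [-3.14, 0.003, 0.151]
contact_force: [-3.8, 4.0, 2.8]
opening: 0.0501
```

Emit:
step_arm --pt "0.65 0 0 0 0" --pt "0.65 0 0 0 0" --pt "0.65 0 0 0 0" --pt "0.65 0 0 0.5 0" --pt "0.65 0 0 1 0" --pt "0.65 0 0 1 0" --pt "0.65 0 0 0.9 0" --pt "1 -0.86 0.91 0 -0.49" --pt "1 -0.86 0.91 0 -0.49" --pt "1 -0.86 0.91 0 -0.49" --pt "1 -0.86 0.91 0 -0.49" --pt "1 -0.86 0.91 0 -0.49"

```text
time: 19.7
tool_pos: [0.5331, 0.1549, 0.2011]
tool_rot: [-3.142, -0.001, -0.048]
contact_force: [-0.1, 0.0, 0.1]
opening: 0.0909
```

Emit:
step_arm --pt "1 -0.86 0.91 0 -0.49" --pt "1 -0.86 0.91 0 -0.49" --pt "1 -0.86 0.91 -0.8 -0.49" --pt "1 -0.86 0.91 -0.8 -0.49" --pt "1 0 0 -0.8 0" --pt "1 0 0 -0.8 0" --pt "1 0 0 0 0"

```text
time: 20.4
tool_pos: [0.4466, 0.245, 0.1188]
tool_rot: [3.139, 0.003, -0.202]
contact_force: [0.3, -0.5, -0.8]
opening: 0.0915
```

```bash
python3 snap.py 7
python3 - <<'E'
from geo import *
for n in("top","scene"):
    m,o=boards(dict(np.load(f"pics/{n}7.npz")))
    for r in o:
        if 300<r[1]<700 and abs(r[2])<500 and 90<r[3]<180: print(n,r)
c=dict(np.load("pics/scene7.npz"));crop(c,255,120,375,245,5,"pics/a2.png")
c=dict(np.load("pics/top7.npz"));crop(c,110,120,300,260,4,"pics/a1.png")
E
```

```text
20.5 [0.4482 0.2453 0.1209] [-3.141e+00 -1.000e-03 -2.030e-01] [-0.3 -0.2  0. ] 0.09196118436682446
top (array([407., 198.]), 470.4, -486.0, 171.1, 77.5, 12.2)
top (array([250., 139.]), 661.0, 43.6, 117.6, 53.7, 8.6)
scene (array([102., 269.]), 470.1, -488.5, 176.5, 75.4, 12.5)
scene (array([301., 209.]), 539.7, 116.1, 124.2, 57.2, 8.2)
scene (array([313., 181.]), 441.7, 244.4, 100.5, 49.9, -15.1)
```

View pics/a2.png

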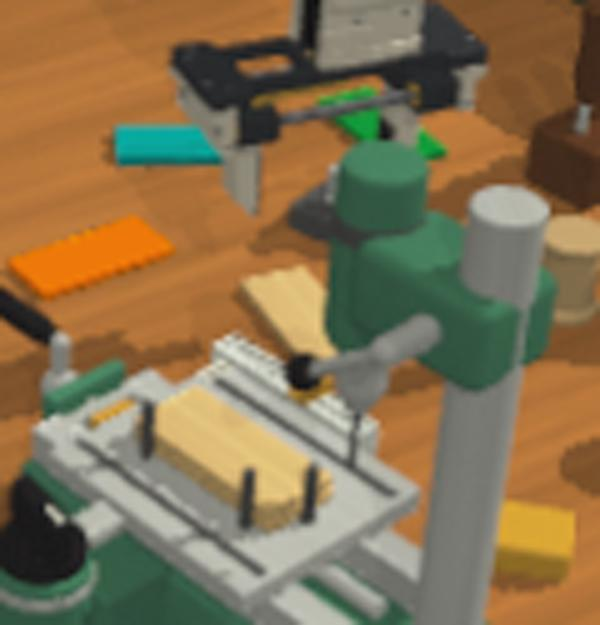

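View pics/a1.png

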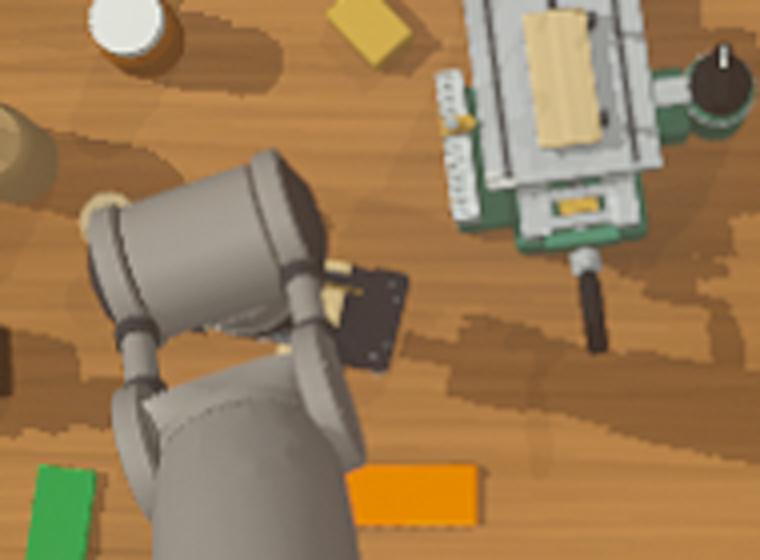

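Run:
```python
from geo import *
t=dict(np.load("pics/top0.npz"));s=dict(np.load("pics/scene0.npz"))
print(cast(t,(157.5,224.3),.053)*1e3)
crop(t,135,200,185,250,11,"pics/w1.png");crop(s,300,140,350,180,14,"pics/w2.png")
```

```text
[[363.76550921 335.03405984  53.        ]]
```

View pics/w1.png

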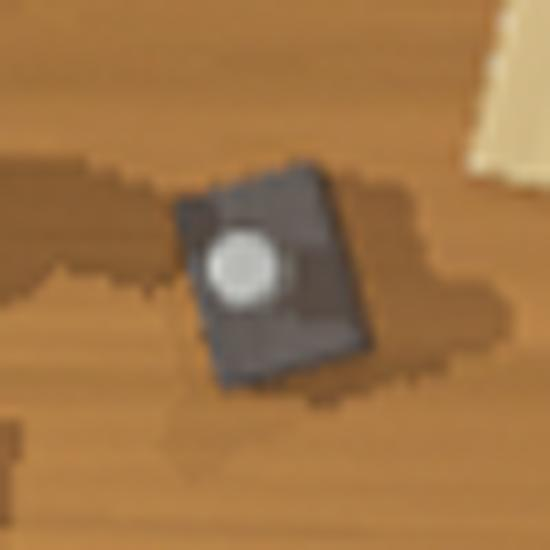

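View pics/w2.png

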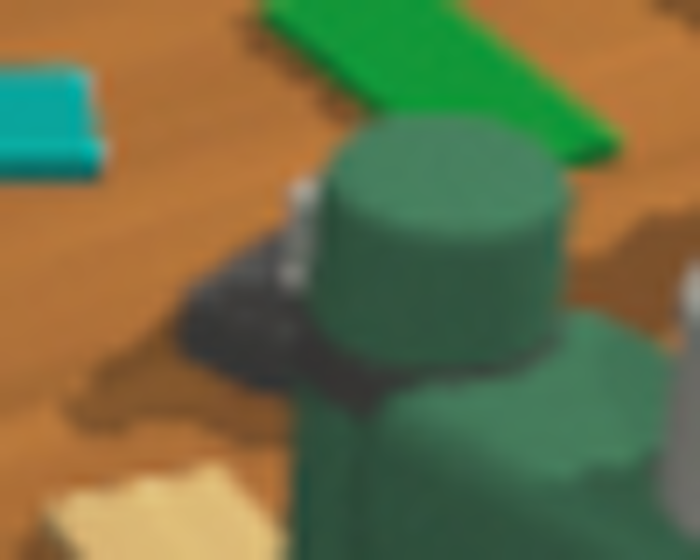

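Emit:
step_arm --pt "1 0 0.04 -1 0" --pt "1 0 0 -1 0" --pt "1 0 0 -1 0" --pt "1 0 0 -0.75 0" --pt "1 0 0 -0.27 0" --pt "1 0 0 0 0" --pt "0.4 0 0 0 0" --pt "0.4 0 0 0 0" --pt "0.4 0 0 0 0" --pt "0.4 0 0 0 0" --pt "0.4 0 0 0 0" --pt "0.4 0 0 0 0" --squeeze 15

```text
time: 21.7
tool_pos: [0.4477, 0.2463, 0.0196]
tool_rot: [3.142, -0.0, -0.203]
contact_force: [0.2, -0.3, 1.3]
opening: 0.0498
```

Emit:
step_arm --pt "0.4 0 0 0.5 0" --pt "0.4 0 0 0.9 0" --pt "0.4 0 0 1 0" --pt "0.4 0 0 1 0" --pt "0.4 0 0 1 0" --pt "0.4 0 0 1 0" --pt "0.4 0 0 1 0" --pt "0.4 0 0 0.8 0" --pt "0.4 0 0 0 0"

```text
time: 22.6
tool_pos: [0.449, 0.2468, 0.203]
tool_rot: [-3.138, -0.005, -0.203]
contact_force: [0.1, 0.5, -0.8]
opening: 0.0496
```

Emit:
step_arm --pt "0.4 0.83 -0.91 0 0.49" --pt "0.4 0.83 -0.91 0 0.49" --pt "0.4 0.83 -0.91 0 0.49" --pt "0.4 0.83 -0.91 0 0.49" --pt "0.4 0.83 -0.91 0 0.49" --pt "0.4 0.83 -0.91 0 0.49" --pt "0.4 0.83 -0.91 0 0.49" --pt "0.4 0.83 -0.91 0 0.49" --pt "0.4 0.83 -0.91 0 0.49" --pt "0.4 0 0 0 0" --pt "0.4 0 0 0 0"

```text
time: 23.7
tool_pos: [0.6339, 0.0412, 0.1982]
tool_rot: [-3.141, 0.002, 0.149]
contact_force: [-0.4, -0.1, 0.1]
opening: 0.0496
```

Emit:
step_arm --pt "0.4 0.04 0.05 -0.6 0" --pt "0.4 0 0 -0.9 0" --pt "0.4 0 0 -0.8 0" --pt "0.4 0 0 -0.3 0" --pt "0.4 0 0 -0.1 0" --pt "0.4 0 0 0 0" --pt "0.4 0 0 0 0"

```text
time: 24.4
tool_pos: [0.636, 0.043, 0.1332]
tool_rot: [3.141, -0.002, 0.15]
contact_force: [-0.0, -1.1, -0.3]
opening: 0.0496
```

```bash
python3 snap.py 8
python3 - <<'E'
from geo import *
c=dict(np.load("pics/scene8.npz"));crop(c,255,165,345,245,8,"pics/a2.png")
E
```

```text
24.5 [0.6359 0.0429 0.1331] [ 3.141e+00 -2.000e-03  1.500e-01] [-0.1  0.  -0.9] 0.04973385027683205
```

View pics/a2.png

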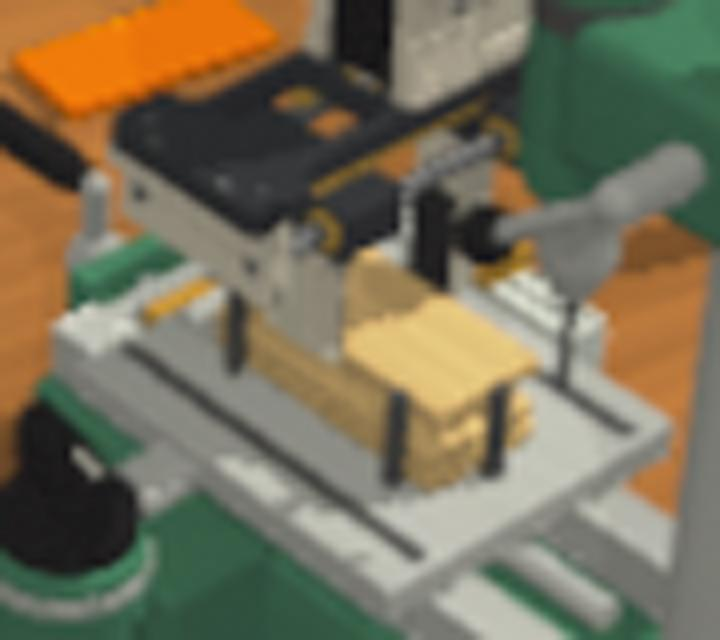

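Emit:
step_arm --pt "0.4 0 0 -0.16 0" --pt "0.4 0 0 -0.14 0" --pt "0.4 0 0 -0.08 0" --pt "0.4 0 0 0 0" --pt "0.4 0 0 0 0"

```text
time: 25.0
tool_pos: [0.6355, 0.0428, 0.1235]
tool_rot: [3.141, -0.0, 0.15]
contact_force: [-3.0, -0.3, 5.9]
opening: 0.0497
```

Emit:
step_arm --pt "0.4 0.006 -0.04 0 0" --pt "0.4 0.006 -0.04 0 0" --pt "0.4 0 0 0 0" --pt "0.4 0 0 0 0" --squeeze 4

```text
time: 25.4
tool_pos: [0.6361, 0.0413, 0.1233]
tool_rot: [-3.141, -0.001, 0.15]
contact_force: [-0.8, 1.6, 5.0]
opening: 0.0498
```

Emit:
step_arm --pt "0.65 0 0 0 0" --pt "0.65 0 0 0 0" --pt "0.65 0 0 0 0" --pt "0.65 0 0 -0.4 0" --pt "0.65 0 0 -0.25 0" --pt "0.65 0 0 0 0" --pt "0.4 0 0 0 0" --pt "0.4 0 0 0 0" --pt "0.4 0 0 0 0" --squeeze 6

```text
time: 26.3
tool_pos: [0.6355, 0.0408, 0.1056]
tool_rot: [-3.141, 0.001, 0.15]
contact_force: [0.8, -0.0, -0.3]
opening: 0.0499
```

Emit:
step_arm --pt "0.4 0.006 -0.04 0 0" --pt "0.4 0 0 0 0" --pt "0.4 0 0 0 0"

```text
time: 26.6
tool_pos: [0.6355, 0.0405, 0.1058]
tool_rot: [-3.141, 0.001, 0.15]
contact_force: [0.1, 4.4, -3.0]
opening: 0.0504
```

Emit:
step_arm --pt "0.4 0.006 -0.04 0.02 0" --pt "0.4 0 0 0 0" --pt "0.4 0.04 0.006 0 0" --pt "0.4 0.04 0.006 0 0" --pt "0.4 0.04 0.006 0 0" --pt "0.4 0 0 0 0" --pt "0.4 0 0 0 0"

```text
time: 27.3
tool_pos: [0.6372, 0.0407, 0.1062]
tool_rot: [-3.139, 0.004, 0.151]
contact_force: [-6.1, 7.4, -0.4]
opening: 0.0502
```

Emit:
step_arm --pt "0.4 0.04 0.006 0 0" --pt "0.4 0.04 0.006 0 0" --pt "0.4 0 0 0 0" --pt "0.4 0 0 0 0"

```text
time: 27.7
tool_pos: [0.6385, 0.0409, 0.1059]
tool_rot: [-3.139, 0.006, 0.151]
contact_force: [-7.5, 6.6, 0.3]
opening: 0.0501
```

Emit:
step_arm --pt "0.4 0 0.04 0 0" --pt "0.65 0 0 0 0" --pt "0.65 0 0 0 0" --pt "0.65 0 0 0.5 0" --pt "0.65 0 0 1 0" --pt "0.65 0 0 0.5 0" --pt "0 -0.78 -0.12 0 0" --pt "0 -0.78 -0.12 0 0" --pt "0 -0.78 -0.12 0 0" --pt "0 -0.78 -0.12 0 0" --pt "0 0 0 0 0" --pt "0 0 0 0 0"

```text
time: 28.9
tool_pos: [0.5639, 0.0283, 0.1577]
tool_rot: [3.141, -0.002, 0.15]
contact_force: [-0.3, 0.2, 0.1]
opening: 0.0163
```

```bash
python3 snap.py 9
python3 - <<'E'
from geo import *
c=dict(np.load("pics/scene9.npz"));crop(c,255,165,345,245,8,"pics/a2.png")
E
```

```text
29.0 [0.5642 0.0285 0.1572] [ 3.141e+00 -2.000e-03  1.500e-01] [-0.4  0.6 -0.2] 0.008352725194561438
```

View pics/a2.png

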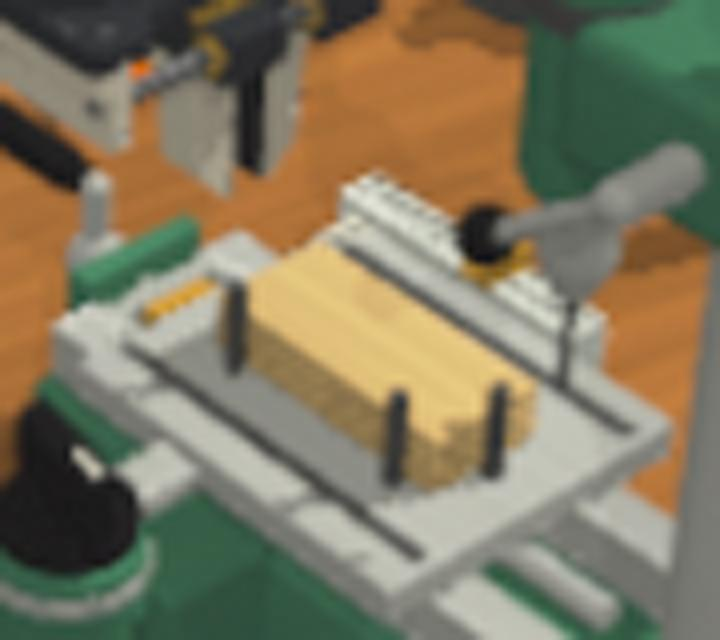

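Emit:
step_arm --pt "0 0 0 -1 0" --pt "0 0 0 -0.7 0" --pt "0 0 0 -0.24 0" --pt "0 0 0 0 0" --pt "0 0.16 0.025 0 0" --pt "0 0.12 0.018 0 0" --pt "0 0.04 0.006 0 0" --pt "0 0 0 0 0" --pt "0 0 0 0 0"

```text
time: 29.9
tool_pos: [0.5711, 0.0298, 0.1085]
tool_rot: [3.141, -0.0, 0.15]
contact_force: [-0.3, 0.5, 0.2]
opening: 0.0005
```

Emit:
step_arm --pt "0 0.04 0.006 0 0" --pt "0 0 0 0 0" --pt "0 0 0 0 0"

```text
time: 30.2
tool_pos: [0.5721, 0.0299, 0.1083]
tool_rot: [3.142, 0.0, 0.15]
contact_force: [-0.1, -0.4, -0.0]
opening: 0.0005
```

Emit:
step_arm --pt "0 0.04 0.006 0 0" --pt "0 0 0 0 0" --pt "0 0 0 0 0"

```text
time: 30.5
tool_pos: [0.5731, 0.0301, 0.1082]
tool_rot: [3.141, 0.0, 0.15]
contact_force: [-0.9, -0.8, -0.7]
opening: 0.0008
```

Emit:
step_arm --pt "0 0.04 0.006 0 0" --pt "0 0 0 0 0" --pt "0 0 0 0 0"

```text
time: 30.8
tool_pos: [0.5741, 0.0302, 0.1082]
tool_rot: [3.142, 0.0, 0.15]
contact_force: [-0.4, -0.4, 0.7]
opening: 0.0005
```

Emit:
step_arm --pt "0 0.04 0.006 0 0" --pt "0 0 0 0 0" --pt "0 0 0 0 0"

```text
time: 31.1
tool_pos: [0.5748, 0.0304, 0.1082]
tool_rot: [3.142, 0.001, 0.15]
contact_force: [-1.5, -0.1, 1.1]
opening: 0.0007
```

Emit:
step_arm --pt "0 0.04 0.006 0 0" --pt "0 0 0 0 0" --pt "0 0 0 0 0"

```text
time: 31.4
tool_pos: [0.5749, 0.0304, 0.1081]
tool_rot: [-3.141, 0.003, 0.15]
contact_force: [-5.9, -1.1, 3.3]
opening: 0.0004
```

Emit:
step_arm --pt "0 -0.2 -0.03 0 0" --pt "0 -0.3 -0.05 0 0" --pt "0 0 0 1 0" --pt "0 0 0 1 0" --pt "0 0 0 1 0" --pt "0 0 0 0.5 0" --pt "0.6 0 0 0 0"

```text
time: 32.1
tool_pos: [0.5643, 0.0285, 0.1974]
tool_rot: [3.141, -0.004, 0.15]
contact_force: [0.4, -0.5, -0.5]
opening: 0.0047
```

```bash
python3 snap.py 10
python3 - <<'E'
from geo import *
t=dict(np.load("pics/top10.npz"))
T=lambda p:np.array([135,200])+(np.array(p)+.5)/11-.5
crop(t,135,200,185,250,11,"pics/w1.png")
C=np.array([cast(t,T(p),.022)[0,:2]*1e3 for p in((178,205),(318,162),(372,345),(225,388))]);print(C.round(1),C.mean(0))
e=C[0]-C[3]+C[1]-C[2];print("yaw long",np.degrees(np.arctan2(e[1],e[0])),np.linalg.norm(e)/2)
print("knob",cast(t,T((243,268)),.053)*1e3)
c=dict(np.load("pics/scene10.npz"));crop(c,255,165,345,245,8,"pics/a2.png")
E
```

```text
32.2 [0.5631 0.0285 0.1949] [-3.141e+00  1.000e-03  1.500e-01] [ 0.1  0.8 -0.4] 0.011883472823564037
[[385.  365.5]
 [398.8 323.7]
 [344.5 305.1]
 [330.7 348.9]] [364.7313633  335.81086706]
yaw long 17.98094985710573 57.117455328942924
knob [[364.96163136 337.89967174  53.        ]]
```

View pics/w1.png

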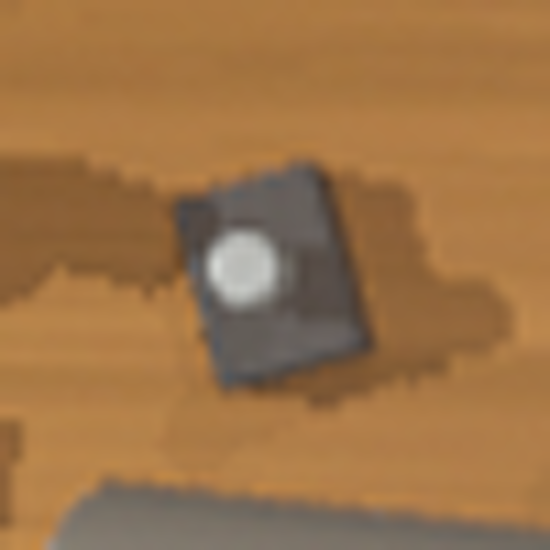

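View pics/a2.png

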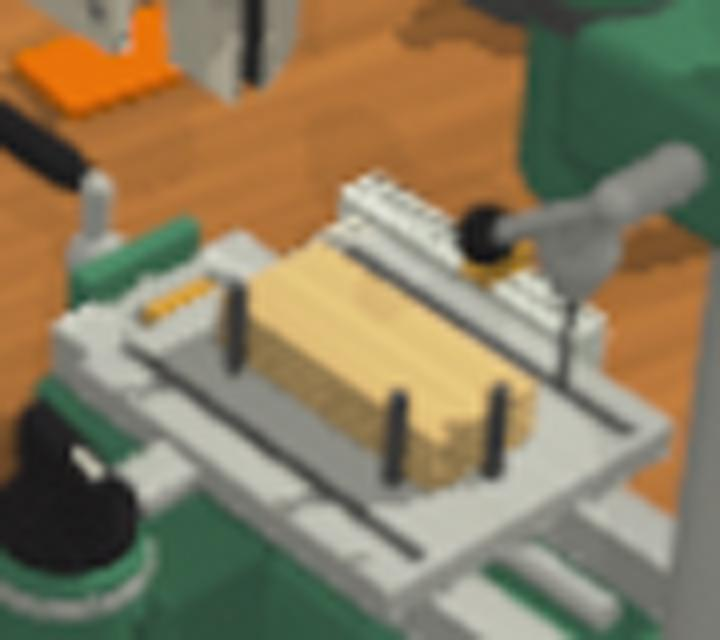

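The stack of three is square against all three pins: its edges are in line with pins (235,330), (397,440) and (497,430) in the scene crop. I'm going to the weight now. Its knob is at (365,336) and its block's long side is at 18°. It is the only knobbed block.

Emit:
step_arm --pt "0.6 -0.61 0.95 0 0.16" --pt "0.6 -0.61 0.95 0 0.16" --pt "0.6 -0.61 0.95 0 0.16" --pt "0.6 -0.61 0.95 0 0.16" --pt "0.6 -0.61 0.95 0 0.16" --pt "0.6 -0.61 0.95 0 0.16" --pt "0.6 -0.61 0.95 0 0.16" --pt "0.6 -0.61 0.95 0 0.16" --pt "0.6 -0.61 0.95 0 0.16" --pt "0.6 -0.61 0.95 0 0.16" --pt "0.6 -0.61 0.95 0 0.16" --pt "0.6 -0.61 0.95 0 0.16"

```text
time: 33.4
tool_pos: [0.3792, 0.314, 0.1941]
tool_rot: [3.141, 0.003, 0.304]
contact_force: [0.2, 0.4, -0.3]
opening: 0.0549
```

Emit:
step_arm --pt "0.6 -0.61 0.94 0 0.16" --pt "0.6 0 0 -1 0" --pt "0.6 0 0 -1 0" --pt "0.6 0 0 -1 0" --pt "0.6 0 0 -0.4 0" --pt "0.6 0 0 0 0"

```text
time: 34.0
tool_pos: [0.3642, 0.3362, 0.1087]
tool_rot: [3.14, 0.005, 0.316]
contact_force: [-0.6, 0.1, 0.4]
opening: 0.055
```

```bash
python3 snap.py 11
python3 - <<'E'
from geo import *
c=dict(np.load("pics/scene11.npz"));crop(c,280,80,400,200,5,"pics/a2.png")
c=dict(np.load("pics/top11.npz"));crop(c,110,170,230,270,6,"pics/a1.png")
E
```

```text
34.1 [0.3656 0.3371 0.1109] [ 3.142 -0.     0.316] [-0.5  0.2  0.3] 0.05518444141831745
```

View pics/a2.png

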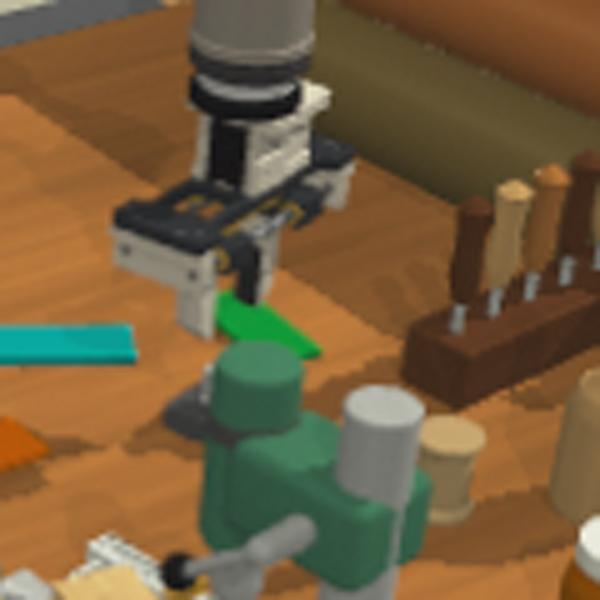

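View pics/a1.png

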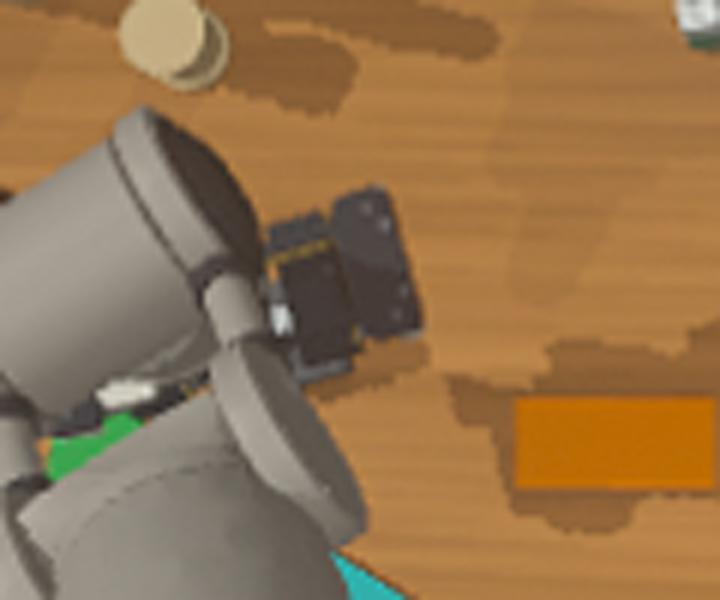

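Emit:
step_arm --pt "0.6 0 0 -1 0" --pt "0.6 0 0 -0.9 0" --pt "0.6 0 0 -0.5 0" --pt "0.6 0 0 -0.25 0" --pt "0.6 0 0 0 0" --pt "0.6 0 0 0 0"

```text
time: 34.7
tool_pos: [0.366, 0.3374, 0.0455]
tool_rot: [-3.141, -0.002, 0.317]
contact_force: [-0.8, -0.2, -0.2]
opening: 0.055
```

Emit:
step_arm --pt "0.1 0 0 0 0" --pt "0.1 0 0 0 0" --pt "0.1 0 0 0 0" --pt "0.1 0 0 0 0" --pt "0.1 0 0 0 0" --pt "0.1 0 0 0 0" --squeeze 30

```text
time: 35.3
tool_pos: [0.3654, 0.3371, 0.0446]
tool_rot: [-3.142, -0.0, 0.317]
contact_force: [-0.5, -0.1, 0.9]
opening: 0.0218
```

Emit:
step_arm --pt "0.1 0 0 0.4 0" --pt "0.1 0 0 0.8 0" --pt "0.1 0 0 1 0" --pt "0.1 0 0 1 0" --pt "0.1 0 0 1 0" --pt "0.1 0 0 1 0" --pt "0.1 0 0 1 0" --pt "0.1 0 0 0.6 0" --pt "0.1 0 0 0 0"

```text
time: 36.2
tool_pos: [0.3658, 0.3374, 0.2165]
tool_rot: [-3.141, -0.003, 0.317]
contact_force: [-0.1, 1.1, -5.2]
opening: 0.0214
```

```bash
python3 snap.py 12
python3 - <<'E'
from geo import *
c=dict(np.load("pics/scene12.npz"));crop(c,280,80,400,200,5,"pics/a2.png")
E
```

```text
36.3 [0.3648 0.3366 0.2139] [3.141e+00 1.000e-03 3.170e-01] [ 0.2 -1.3 -6.4] 0.021584734272754914
```

View pics/a2.png

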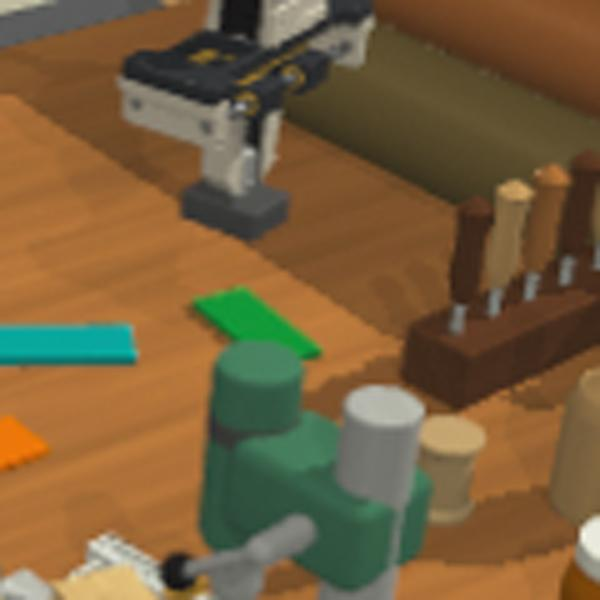

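Emit:
step_arm --pt "0.1 0.76 -0.92 0 -0.16" --pt "0.1 0.76 -0.92 0 -0.16" --pt "0.1 0.76 -0.92 0 -0.16" --pt "0.1 0.76 -0.92 0 -0.16" --pt "0.1 0.76 -0.92 0 -0.16" --pt "0.1 0.76 -0.92 0 -0.16" --pt "0.1 0.76 -0.92 0 -0.16" --pt "0.1 0.76 -0.92 0 -0.16" --pt "0.1 0.76 -0.92 0 -0.16" --pt "0.1 0.76 -0.92 0 -0.16" --pt "0.1 0.76 -0.92 0 -0.16" --pt "0.1 0.76 -0.92 0 -0.16"

```text
time: 37.5
tool_pos: [0.593, 0.06, 0.2123]
tool_rot: [-3.141, 0.004, 0.162]
contact_force: [0.7, 0.0, -6.0]
opening: 0.0214
```

Emit:
step_arm --pt "0.1 0.76 -0.92 0 -0.16" --pt "0.1 0.06 0 0 0" --pt "0.1 0 0 -0.6 0" --pt "0.1 0 0 -0.8 0" --pt "0.1 0 0 -0.4 0" --pt "0.1 0 0 0 0" --pt "0.1 0 0 0 0"

```text
time: 38.2
tool_pos: [0.6138, 0.0383, 0.1694]
tool_rot: [-3.142, 0.001, 0.151]
contact_force: [0.2, -0.2, -6.4]
opening: 0.0214
```

```bash
python3 snap.py 13
python3 - <<'E'
from geo import *
c=dict(np.load("pics/scene13.npz"));crop(c,255,155,345,235,8,"pics/a2.png")
E
```

```text
38.3 [0.6143 0.0382 0.1704] [ 3.141e+00 -2.000e-03  1.500e-01] [ 0.5  0.5 -5. ] 0.02137841679078898
```

View pics/a2.png

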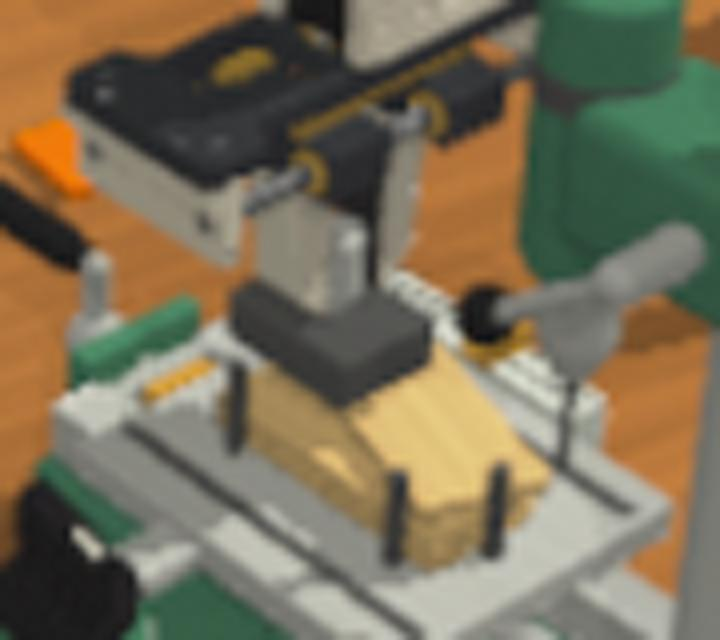

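Run:
```python
from geo import *
c=dict(np.load("pics/scene13.npz"));crop(c,280,190,330,230,15,"pics/a2.png")
c=dict(np.load("pics/scene10.npz"));crop(c,280,190,330,230,15,"pics/a3.png")
c=dict(np.load("pics/scene12.npz"));crop(c,280,190,330,230,15,"pics/a4.png")
```

```text
(no output)
```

View pics/a2.png

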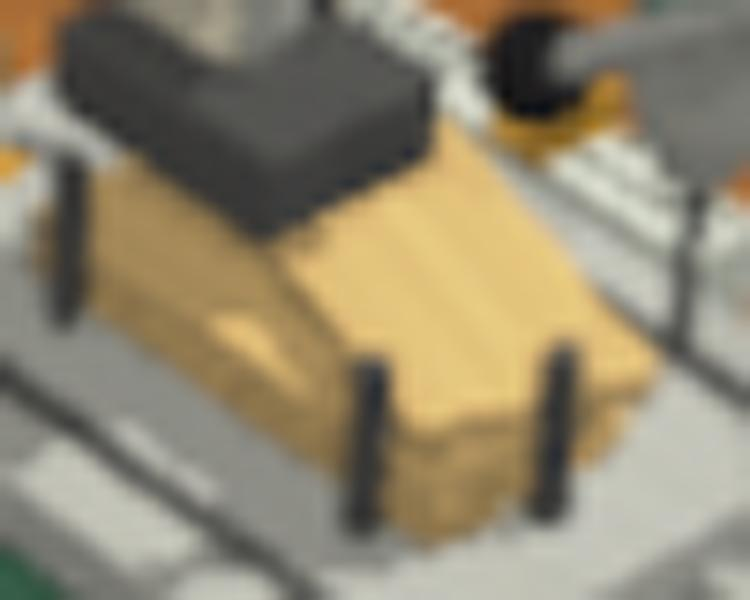

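View pics/a3.png

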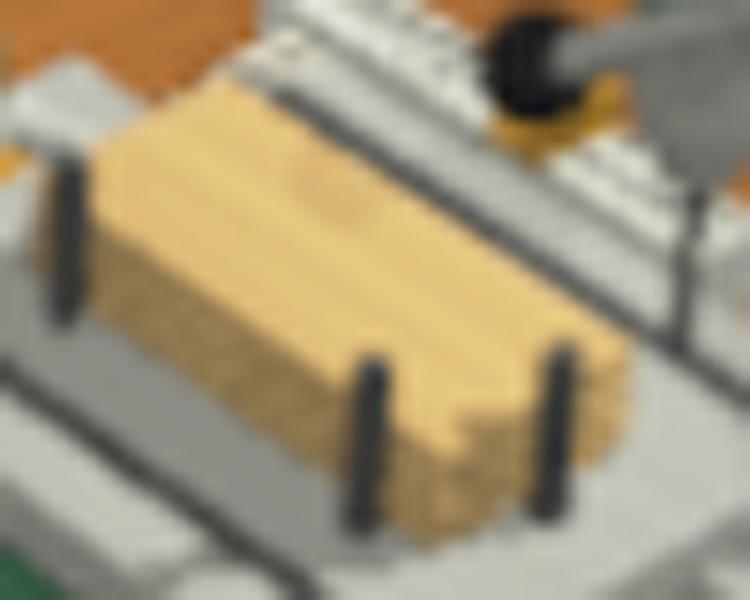

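View pics/a4.png

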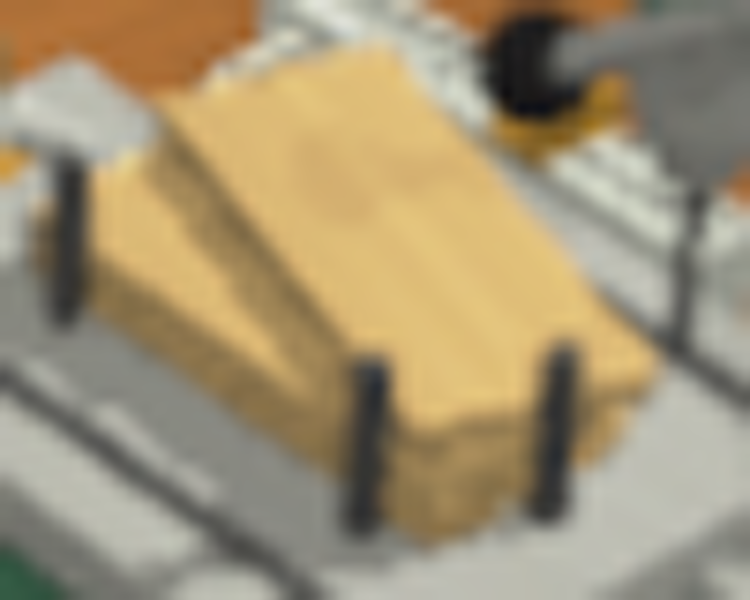

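The pictures before and after the last move show that the top board has been knocked: its near end has swung to the left, to scene crop (280,75). I'll set the weight down on the bench at (448, 240) and put the board right first.

Emit:
step_arm --pt "0.1 0 0 0.8 0" --pt "0.1 0 0 0.8 0" --pt "0.1 -0.74 0.9 0 0" --pt "0.1 -0.74 0.9 0 0" --pt "0.1 -0.74 0.9 0 0" --pt "0.1 -0.74 0.9 0 0" --pt "0.1 -0.74 0.9 0 0" --pt "0.1 -0.74 0.9 0 0" --pt "0.1 -0.74 0.9 0 0" --pt "0.1 -0.74 0.9 0 0" --pt "0.1 -0.74 0.9 0 0" --pt "0.1 0 0 -0.8 0"

```text
time: 39.5
tool_pos: [0.447, 0.2437, 0.1928]
tool_rot: [-3.139, -0.007, 0.153]
contact_force: [0.6, -1.3, -5.9]
opening: 0.0212
```

Emit:
step_arm --pt "0.1 0 0 -1 0" --pt "0.1 0 0 -1 0" --pt "0.1 0 0 -1 0" --pt "0.1 0 0 -1 0" --pt "0.1 0 0 -0.8 0" --pt "0.1 0 0 -0.5 0" --pt "0.1 0 0 -0.2 0" --pt "0.1 0 0 0 0" --pt "0.1 0 0 0 0"

```text
time: 40.4
tool_pos: [0.4481, 0.2408, 0.053]
tool_rot: [-3.141, -0.002, 0.15]
contact_force: [0.5, 0.0, -5.1]
opening: 0.0213
```

Emit:
step_arm --pt "0.1 0 0 -0.2 0" --pt "0.1 0 0 -0.14 0" --pt "0.1 0 0 0 0" --pt "0.1 0 0 0 0"

```text
time: 40.8
tool_pos: [0.4479, 0.2408, 0.0443]
tool_rot: [-3.141, -0.002, 0.15]
contact_force: [-0.9, -1.1, 4.6]
opening: 0.0214
```

Emit:
step_arm --pt "0.6 0 0 0 0" --pt "0.6 0 0 0 0" --pt "0.6 0 0 0 0" --pt "0.6 0 0 0.5 0" --pt "0.6 0 0 1 0" --pt "0.6 0 0 1 0" --pt "0.6 0 0 1 0" --pt "0.6 0 0 1 0" --pt "0.6 0 0 1 0" --pt "0.6 0 0 0.7 0" --pt "0.6 0 0 0 0"

```text
time: 41.9
tool_pos: [0.4486, 0.241, 0.2017]
tool_rot: [-3.141, -0.006, 0.15]
contact_force: [-0.3, 0.3, -0.2]
opening: 0.0548
```

```bash
python3 snap.py 14
python3 - <<'E'
from geo import *
t=dict(np.load("pics/top14.npz"));c=dict(np.load("pics/scene14.npz"))
T=lambda p:np.array([280,190])+(np.array(p)+.5)/15-.5
C=np.array([cast(c,T(p),.112)[0,:2]*1e3 for p in((385,50),(165,105),(425,425),(655,365))]);print(C.round(1),C.mean(0))
e=C[3]-C[0]+C[2]-C[1];print(np.degrees(np.arctan2(e[1],e[0])),np.linalg.norm(e)/2)
crop(t,215,95,295,175,8,"pics/a1.png");crop(c,280,180,330,230,12,"pics/a2.png")
for r in boards(t,.112)[1]:
  if 500<r[1]<700 and abs(r[2])<100: print(r)
E
```

```text
42.0 [0.4471 0.2405 0.1986] [ 3.142 -0.     0.15 ] [ 0.3 -0.9 -0.6] 0.05538247132628468
[[590.5  88.3]
 [583.1  41.6]
 [687.7  26.3]
 [695.4  72.4]] [639.1719108   57.14988871]
-8.45532857886634 105.93940503367878
(array([247., 139.]), 637.9, 51.1, 109.8, 75.4, 1.0)
```

View pics/a1.png

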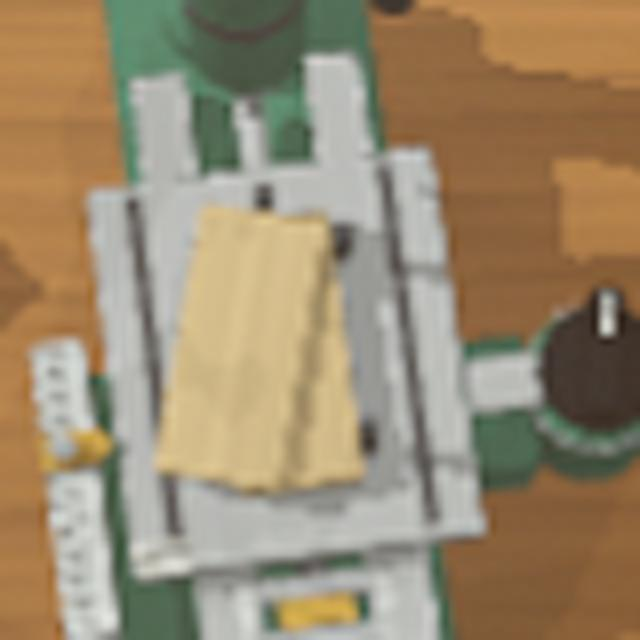

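View pics/a2.png

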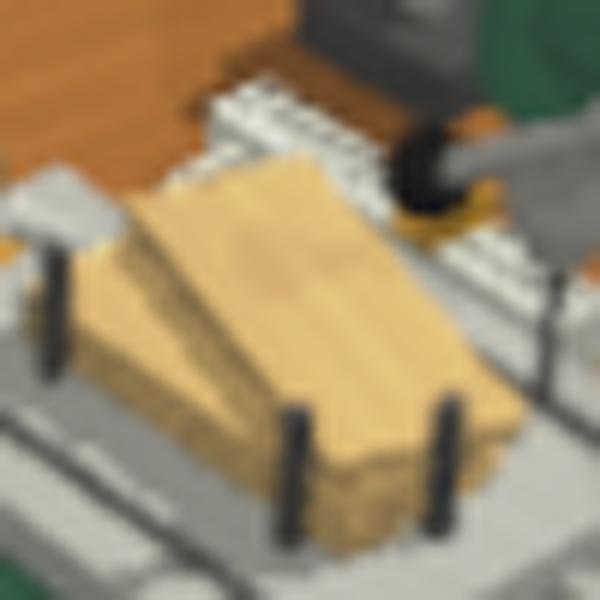

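Emit:
step_arm --pt "0.75 0.95 -0.92 0 -0.47" --pt "0.75 0.95 -0.92 0 -0.47" --pt "0.75 0.95 -0.92 0 -0.47" --pt "0.75 0.95 -0.92 0 -0.47" --pt "0.75 0.95 -0.92 0 -0.47" --pt "0.75 0.95 -0.92 0 -0.47" --pt "0.75 0.95 -0.92 0 -0.47" --pt "0.75 0.95 -0.92 0 -0.47" --pt "0.75 0 0 -1 0" --pt "0.75 0 0 -0.8 0" --pt "0.75 0 0 0 0" --pt "0.75 0 0 0 0"

```text
time: 43.2
tool_pos: [0.6368, 0.0566, 0.1526]
tool_rot: [3.141, 0.002, -0.151]
contact_force: [-0.6, 0.4, 1.2]
opening: 0.0688
```

```bash
python3 snap.py 15
python3 - <<'E'
from geo import *
c=dict(np.load("pics/scene15.npz"));crop(c,265,160,345,235,8,"pics/a2.png")
E
```

```text
43.3 [0.6377 0.0568 0.1544] [-3.142e+00 -1.000e-03 -1.500e-01] [-0.8  0.1 -0.4] 0.06913505784899923
```

View pics/a2.png

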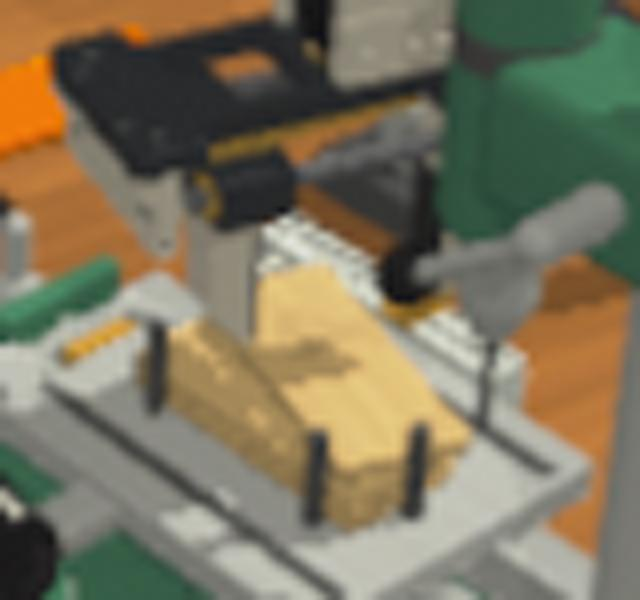

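Emit:
step_arm --pt "0.75 0 0 -0.8 0" --pt "0.75 0 0 -0.3 0" --pt "0.75 0 0 -0.1 0" --pt "0.75 0 0 0 0" --pt "0.75 0 0 0 0"

```text
time: 43.8
tool_pos: [0.6378, 0.0566, 0.1243]
tool_rot: [-3.142, -0.001, -0.151]
contact_force: [0.4, -0.9, -0.2]
opening: 0.0691
```

Emit:
step_arm --pt "0.4 0 0 0 0" --pt "0.4 0 0 0 0" --pt "0.4 0 0 0 0" --pt "0.4 0 0 0 0" --pt "0.4 0 0 0 0" --squeeze 12

```text
time: 44.3
tool_pos: [0.6375, 0.0565, 0.1238]
tool_rot: [3.142, -0.0, -0.151]
contact_force: [-0.8, 0.9, 2.3]
opening: 0.0494
```

Emit:
step_arm --pt "0.4 0 0 0.5 0" --pt "0.4 0 0 0.6 0" --pt "0.4 -0.1 -0.2 0 0.95" --pt "0.4 -0.1 -0.2 0 0.95" --pt "0.4 0 -0.2 0 0.95" --pt "0.4 0 0 0 0.9" --pt "0.4 0 0 0 0" --pt "0.4 0 0 -0.5 0" --pt "0.4 0 0 -0.3 0" --pt "0.4 0 0 0 0" --pt "0.4 0 0 0 0"

```text
time: 45.4
tool_pos: [0.6321, 0.0416, 0.1304]
tool_rot: [-3.141, 0.001, 0.149]
contact_force: [-0.2, -0.5, 0.4]
opening: 0.0498
```

```bash
python3 snap.py 16
python3 - <<'E'
from geo import *
c=dict(np.load("pics/scene16.npz"));crop(c,265,160,345,235,8,"pics/a2.png")
E
```

```text
45.5 [0.6325 0.0416 0.1311] [ 3.141 -0.     0.149] [ 1.5  0.3 -0.6] 0.04959869899946225
```

View pics/a2.png

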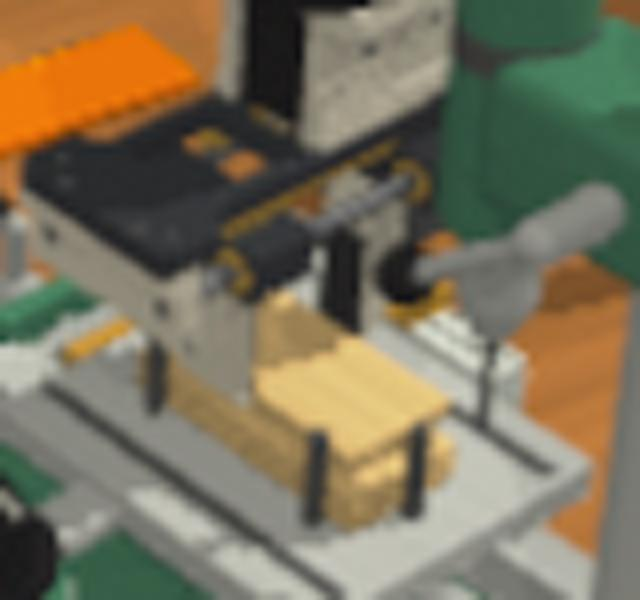

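Board 3 is back in line above the stack. I'll lower it, open, grip all three boards, and push to the side pins and then the end pin.

Emit:
step_arm --pt "0.4 0 0 -0.16 0" --pt "0.4 0 0 -0.1 0" --pt "0.4 0 0 0 0" --pt "0.4 0 0 0 0" --pt "0.65 0 0 0 0" --pt "0.65 0 0 0 0" --pt "0.65 0 0 -0.4 0" --pt "0.65 0 0 -0.28 0" --pt "0.65 0 0 0 0" --pt "0.4 0 0 0 0" --pt "0.4 0 0 0 0" --pt "0.4 0 0 0 0" --squeeze 6

```text
time: 46.7
tool_pos: [0.6323, 0.0415, 0.1075]
tool_rot: [3.142, 0.0, 0.149]
contact_force: [-0.0, 0.4, -0.7]
opening: 0.05
```

Emit:
step_arm --pt "0.4 0.006 -0.04 0 0" --pt "0.4 0 0 0 0" --pt "0.4 0 0 0 0"

```text
time: 47.0
tool_pos: [0.6324, 0.0405, 0.1075]
tool_rot: [3.141, 0.0, 0.149]
contact_force: [-0.2, -0.7, -1.2]
opening: 0.0498
```

Emit:
step_arm --pt "0.4 0.006 -0.04 0 0" --pt "0.4 0 0 0 0" --pt "0.4 0 0 0 0"

```text
time: 47.3
tool_pos: [0.6325, 0.0401, 0.1075]
tool_rot: [-3.141, 0.0, 0.15]
contact_force: [-0.8, 3.2, 0.3]
opening: 0.0499
```

Emit:
step_arm --pt "0.4 0.006 -0.04 0 0" --pt "0.4 0 0 0 0" --pt "0.4 0 0 0 0"

```text
time: 47.6
tool_pos: [0.6324, 0.04, 0.1075]
tool_rot: [-3.14, 0.0, 0.15]
contact_force: [-2.0, 6.9, -0.1]
opening: 0.0498
```

Emit:
step_arm --pt "0.4 0.04 0.006 0 0" --pt "0.4 0.04 0.006 0 0" --pt "0.4 0.04 0.006 0 0" --pt "0.4 0 0 0 0" --pt "0.4 0 0 0 0"

```text
time: 48.1
tool_pos: [0.6336, 0.0402, 0.1071]
tool_rot: [-3.139, 0.005, 0.15]
contact_force: [-7.9, 5.3, 2.9]
opening: 0.0501
```

Emit:
step_arm --pt "0.4 0 0.04 0 0" --pt "0.65 0 0 0 0" --pt "0.65 0 0 0 0" --pt "0.65 0 0 0.5 0" --pt "0.65 0 0 1 0" --pt "0.65 0 0 0.5 0" --pt "0 -0.72 -0.11 0 0" --pt "0 -0.72 -0.11 0 0" --pt "0 -0.72 -0.11 0 0" --pt "0 -0.72 -0.11 0 0" --pt "0 0 0 0 0" --pt "0 0 0 0 0"

```text
time: 49.3
tool_pos: [0.5646, 0.0288, 0.1584]
tool_rot: [3.141, -0.002, 0.149]
contact_force: [1.2, -0.0, -1.1]
opening: 0.0161
```

Emit:
step_arm --pt "0 0 0 -1 0" --pt "0 0 0 -0.7 0" --pt "0 0 0 -0.24 0" --pt "0 0 0 0 0" --pt "0 0.16 0.025 0 0" --pt "0 0.12 0.018 0 0" --pt "0 0 0 0 0" --pt "0 0 0 0 0"

```text
time: 50.1
tool_pos: [0.5711, 0.0301, 0.1095]
tool_rot: [3.141, -0.001, 0.149]
contact_force: [-0.2, -0.8, -0.2]
opening: 0.0004
```

Emit:
step_arm --pt "0 0.06 0.009 0 0" --pt "0 0.04 0.006 0 0" --pt "0 0 0 0 0" --pt "0 0 0 0 0"

```text
time: 50.5
tool_pos: [0.5733, 0.0304, 0.109]
tool_rot: [3.142, -0.0, 0.149]
contact_force: [0.4, 0.1, 0.6]
opening: 0.0006
```

Emit:
step_arm --pt "0 0.04 0.006 0 0" --pt "0 0 0 0 0" --pt "0 0 0 0 0"

```text
time: 50.8
tool_pos: [0.5743, 0.0306, 0.109]
tool_rot: [3.141, 0.0, 0.149]
contact_force: [-0.9, -0.2, -0.2]
opening: 0.0004
```

Emit:
step_arm --pt "0 0.04 0.006 0 0" --pt "0 0 0 0 0" --pt "0 0 0 0 0"

```text
time: 51.1
tool_pos: [0.5748, 0.0307, 0.1089]
tool_rot: [-3.142, 0.001, 0.149]
contact_force: [-3.7, -0.4, 2.0]
opening: 0.0007
```

Emit:
step_arm --pt "0 -0.2 -0.03 0 0" --pt "0 -0.3 -0.05 0 0" --pt "0 0 0 1 0" --pt "0 0 0 1 0" --pt "0 0 0 1 0" --pt "0.6 0 0 0.5 0" --pt "0.6 -0.51 0.94 0 0" --pt "0.6 -0.51 0.94 0 0" --pt "0.6 -0.51 0.94 0 0" --pt "0.6 -0.51 0.94 0 0" --pt "0.6 -0.51 0.94 0 0" --pt "0.6 -0.51 0.94 0 0"

```text
time: 52.3
tool_pos: [0.4852, 0.1705, 0.196]
tool_rot: [3.142, 0.001, 0.149]
contact_force: [0.3, 0.5, -0.6]
opening: 0.0512
```

Emit:
step_arm --pt "0.6 -0.51 0.94 0 0" --pt "0.6 -0.51 0.94 0 0" --pt "0.6 -0.51 0.94 0 0" --pt "0.6 0 0 -1 0" --pt "0.6 0 0 -1 0" --pt "0.6 0 0 -1 0" --pt "0.6 0 0 0 0" --pt "0.6 0 0 0 0"

```text
time: 53.1
tool_pos: [0.4479, 0.2401, 0.1215]
tool_rot: [3.141, 0.001, 0.149]
contact_force: [0.2, 0.0, -0.3]
opening: 0.0551
```

```bash
python3 snap.py 17
python3 - <<'E'
from geo import *
c=dict(np.load("pics/scene17.npz"));crop(c,265,120,375,235,5.5,"pics/a2.png")
E
```

```text
53.2 [0.4488 0.2404 0.1227] [-3.141e+00 -2.000e-03  1.490e-01] [-0.1 -0.1 -0.2] 0.054893285400527674
```

View pics/a2.png

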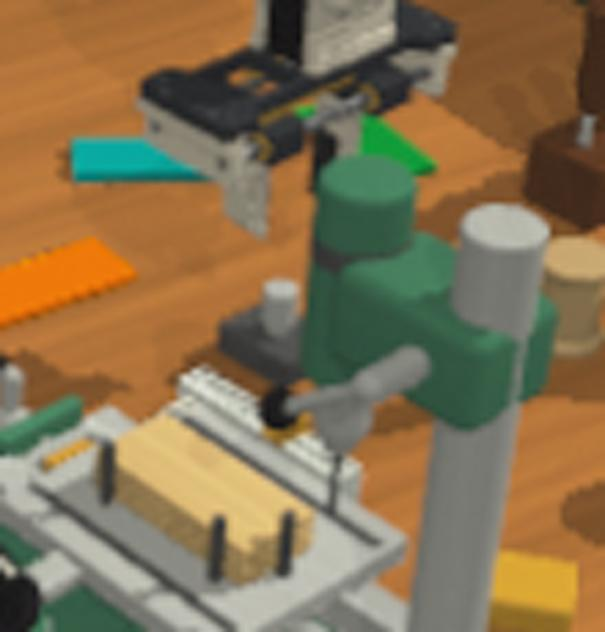

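The stack is square again, at scene crop (205,500). The gripper is above the weight, which is at (270,330).

Emit:
step_arm --pt "0.6 -0.03 0.02 -1 0" --pt "0.6 0 0 -1 0" --pt "0.6 0 0 -0.8 0" --pt "0.6 0 0 -0.3 0" --pt "0.6 0 0 0 0" --pt "0.6 0 0 0 0" --pt "0.1 0 0 0 0" --pt "0.1 0 0 0 0" --pt "0.1 0 0 0 0" --pt "0.1 0 0 0 0" --pt "0.1 0 0 0 0" --pt "0.1 0 0 0 0" --squeeze 30

```text
time: 54.4
tool_pos: [0.4473, 0.2407, 0.0441]
tool_rot: [3.141, -0.0, 0.149]
contact_force: [-0.1, -0.4, 2.6]
opening: 0.0214
```

Emit:
step_arm --pt "0.1 0 0 0.4 0" --pt "0.1 0 0 0.8 0" --pt "0.1 0 0 1 0" --pt "0.1 0 0 1 0" --pt "0.1 0 0 1 0" --pt "0.1 0 0 1 0" --pt "0.1 0 0 1 0" --pt "0.1 0 0 0.6 0" --pt "0.1 0 0 0 0"

```text
time: 55.3
tool_pos: [0.4479, 0.241, 0.216]
tool_rot: [-3.141, -0.004, 0.15]
contact_force: [0.5, -0.8, -4.7]
opening: 0.021
```

Emit:
step_arm --pt "0.1 0.74 -0.9 0 0" --pt "0.1 0.74 -0.9 0 0" --pt "0.1 0.74 -0.9 0 0" --pt "0.1 0.74 -0.9 0 0" --pt "0.1 0.74 -0.9 0 0" --pt "0.1 0.74 -0.91 0 0" --pt "0.1 0.74 -0.91 0 0" --pt "0.1 0.74 -0.91 0 0" --pt "0.1 0.74 -0.91 0 0" --pt "0.1 0 0 0 0" --pt "0.1 0 0 -0.6 0" --pt "0.1 0 0 -0.8 0"

```text
time: 56.5
tool_pos: [0.6133, 0.0374, 0.1779]
tool_rot: [-3.141, 0.001, 0.149]
contact_force: [0.6, 0.3, -6.8]
opening: 0.0212
```

Emit:
step_arm --pt "0.1 0 0 -0.4 0" --pt "0.1 0 0 -0.2 0" --pt "0.1 0 0 0 0" --pt "0.1 0 0 0 0"

```text
time: 56.9
tool_pos: [0.6141, 0.0374, 0.1646]
tool_rot: [3.141, -0.001, 0.15]
contact_force: [0.5, 1.0, -5.3]
opening: 0.0211
```

```bash
python3 snap.py 18
python3 - <<'E'
from geo import *
c=dict(np.load("pics/scene18.npz"));crop(c,265,160,345,235,8,"pics/a2.png")
E
```

```text
57.0 [0.6142 0.0373 0.165 ] [ 3.141e+00 -2.000e-03  1.500e-01] [-0.2 -0.3 -5.6] 0.021443293657613077
```

View pics/a2.png

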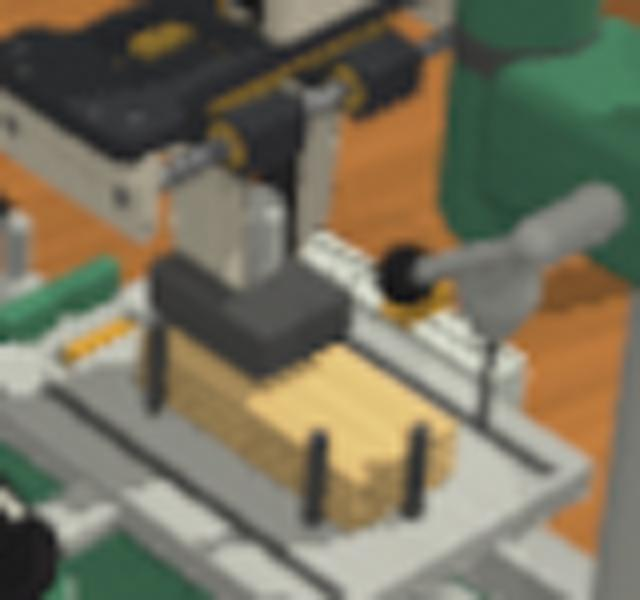

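Emit:
step_arm --pt "0.1 -0.02 0.03 -0.12 0" --pt "0.1 0 0 -0.12 0" --pt "0.1 0 0 -0.08 0" --pt "0.1 0 0 0 0" --pt "0.1 0 0 0 0"

```text
time: 57.5
tool_pos: [0.6132, 0.038, 0.1562]
tool_rot: [3.142, -0.0, 0.149]
contact_force: [-1.5, 0.0, -1.4]
opening: 0.0214
```

Emit:
step_arm --pt "0.1 0 0 -0.03 0" --pt "0.1 0 0 0 0" --pt "0.1 0 0 0 0"

```text
time: 57.8
tool_pos: [0.6133, 0.038, 0.1561]
tool_rot: [3.141, -0.001, 0.149]
contact_force: [-4.7, 0.1, 6.3]
opening: 0.0214
```

Emit:
step_arm --pt "0.6 0 0 0 0" --pt "0.6 0 0 0 0" --pt "0.6 0 0 0 0" --pt "0.6 0 0 0.4 0" --pt "0.6 0 0 1 0" --pt "0.6 0 0 1 0" --pt "0.6 -0.9 -0.14 0 0" --pt "0.6 -0.9 -0.14 0 0" --pt "0.6 -0.9 -0.14 0 0" --pt "0.6 -0.9 -0.14 0 0" --pt "0.6 0 0 0 0"

```text
time: 58.9
tool_pos: [0.5215, 0.0238, 0.2162]
tool_rot: [3.141, 0.0, 0.149]
contact_force: [0.6, 0.4, -0.6]
opening: 0.0551
```

```bash
python3 snap.py 19
python3 - <<'E'
from geo import *
c=dict(np.load("pics/scene19.npz"));crop(c,245,160,345,235,8,"pics/a2.png")
c=dict(np.load("pics/top19.npz"));crop(c,215,95,305,215,5,"pics/a1.png")
E
```

```text
59.0 [0.524  0.0239 0.2162] [ 3.141e+00 -2.000e-03  1.490e-01] [0.1 0.7 0.2] 0.05510686389644999
```

View pics/a2.png

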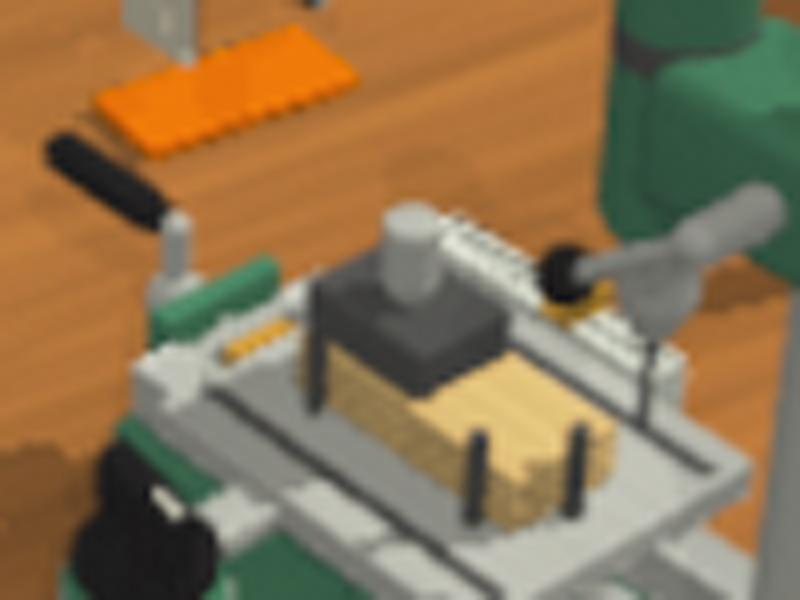

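View pics/a1.png

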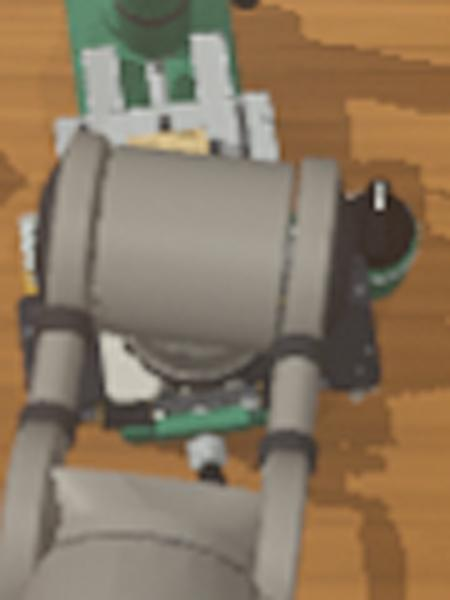

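Run:
```python
from geo import *
t=dict(np.load("pics/top0.npz"));s=dict(np.load("pics/scene0.npz"))
crop(t,245,170,275,220,12,"pics/c1.png");crop(s,245,168,285,203,14,"pics/c2.png")
th=np.radians(8.6);M=np.array([[np.cos(th),np.sin(th)],[-np.sin(th),np.cos(th)]])
for n,c in (("top",t),("scene",s)):
    X=cloud(c)*1e3;g=c["pixels"].max(2)
    m=(X[...,:2]-[638,40.8])@M.T
    sel=(g<75)&(m[...,0]<-110)&(m[...,0]>-250)&(np.abs(m[...,1])<60)&(X[...,2]>60)
    q=np.c_[m[sel],X[sel][:,2]];v,u=np.nonzero(sel)
    print(n,sel.sum(),np.percentile(q,[3,50,97],axis=0).round(1).tolist(),u.min(),u.max(),v.min(),v.max())
```

```text
top 84 [[-217.3, -5.3, 94.5], [-189.9, 1.0, 101.3], [-159.9, 7.2, 106.5]] 255 261 188 207
scene 75 [[-212.4, -11.7, 93.9], [-181.3, -6.8, 101.3], [-157.2, 0.6, 106.2]] 251 265 177 188
```

View pics/c1.png

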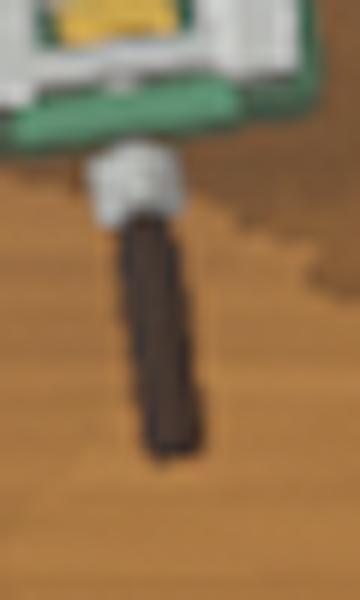

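View pics/c2.png

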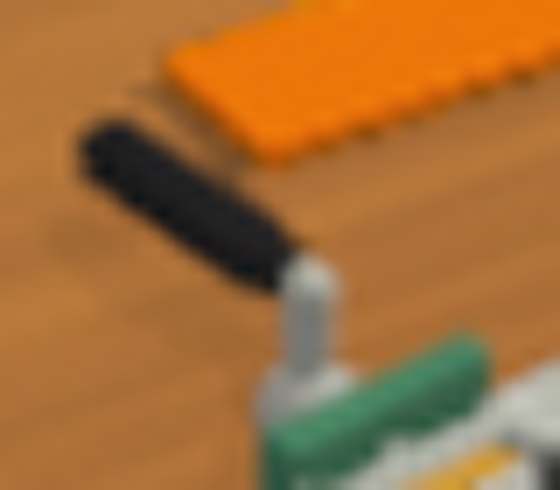

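The crank handle is straight up, with its centre at machine x ≈ -187, y ≈ 0 and z ≈ 94 mm, so the crank is at about 0. I'll go above it, slightly toward the handle's free end.

Emit:
step_arm --pt "0.6 -0.83 -0.13 0 0" --pt "0.6 -0.83 -0.13 0 0" --pt "0.6 -0.83 -0.13 0 0" --pt "0.6 -0.83 -0.13 0 0" --pt "0.6 0 0 -1 0" --pt "0.6 0 0 -1 0" --pt "0.6 0 0 -0.9 0" --pt "0.6 0 0 0 0" --pt "0.6 0 0 0 0"

```text
time: 59.9
tool_pos: [0.4413, 0.0109, 0.1431]
tool_rot: [3.141, -0.0, 0.149]
contact_force: [0.9, -0.9, 0.5]
opening: 0.0554
```

```bash
python3 snap.py 20
python3 - <<'E'
from geo import *
c=dict(np.load("pics/scene20.npz"));crop(c,205,120,325,240,5,"pics/a2.png")
c=dict(np.load("pics/top20.npz"));crop(c,200,80,320,230,4,"pics/a1.png")
E
```

```text
60.0 [0.4416 0.0109 0.1439] [ 3.141e+00 -2.000e-03  1.500e-01] [ 0.7 -0.4 -0.6] 0.055177514597545975
```

View pics/a2.png

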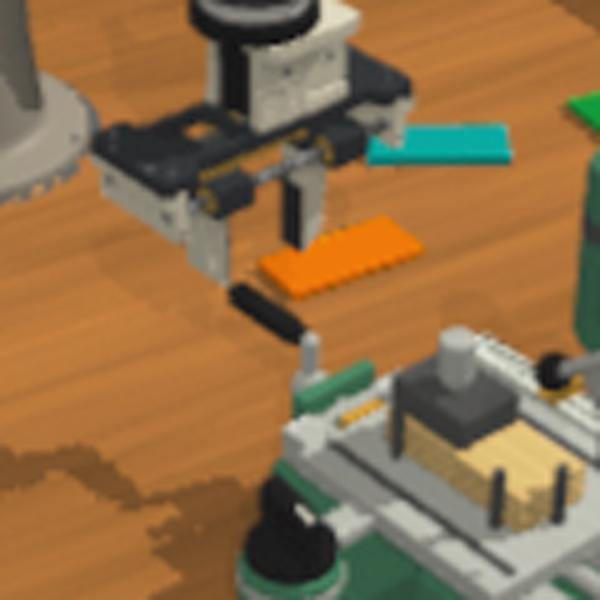

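View pics/a1.png

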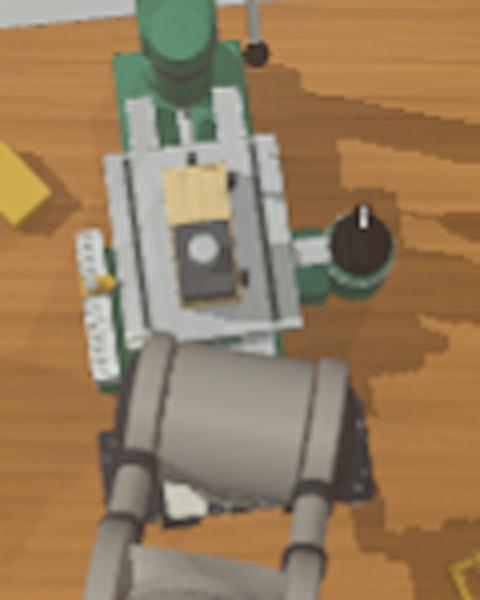

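Emit:
step_arm --pt "0.6 0 0 -1 0" --pt "0.6 0 0 -0.7 0" --pt "0.6 0 0 -0.36 0" --pt "0.6 0 0 0 0" --pt "0.6 0 0 0 0" --pt "0.1 0 0 0 0" --pt "0.1 0 0 0 0" --pt "0.1 0 0 0 0" --pt "0.1 0 0 0 0" --pt "0.1 0 0 0 0" --pt "0.1 0 0 0 0" --squeeze 20

```text
time: 61.1
tool_pos: [0.4403, 0.011, 0.0913]
tool_rot: [3.142, -0.0, 0.149]
contact_force: [0.6, -0.3, 0.1]
opening: 0.0173
```

```bash
cat > cr.py <<'E'
import sys,numpy as np,json
a0,n,st=float(sys.argv[1]),int(sys.argv[2]),float(sys.argv[3])
th=np.radians(8.6)
P=lambda a:np.array([np.sin(th)*.032*np.sin(a),-np.cos(th)*.032*np.sin(a),.032*np.cos(a)])/.025
acc=np.round(P(np.radians(a0)),2)*0;rows=[];prev=P(np.radians(a0));err=0
for i in range(n):
    d=P(np.radians(a0+st*(i+1)))-prev+err;r=np.round(d,2);err=d-r;prev=P(np.radians(a0+st*(i+1)))
    rows.append([0.1]+[float(x)+0 for x in r]+[0])
print(json.dumps(rows))
E
python3 cr.py 0 12 15; python3 cr.py 180 12 15
```

```text
[[0.1, 0.05, -0.33, -0.04, 0], [0.1, 0.05, -0.3, -0.13, 0], [0.1, 0.04, -0.26, -0.2, 0], [0.1, 0.03, -0.21, -0.27, 0], [0.1, 0.01, -0.12, -0.31, 0], [0.1, 0.01, -0.05, -0.33, 0], [0.1, -0.01, 0.05, -0.33, 0], [0.1, -0.01, 0.12, -0.31, 0], [0.1, -0.03, 0.21, -0.27, 0], [0.1, -0.04, 0.26, -0.2, 0], [0.1, -0.05, 0.3, -0.13, 0], [0.1, -0.05, 0.33, -0.04, 0]]
[[0.1, -0.05, 0.33, 0.04, 0], [0.1, -0.05, 0.3, 0.13, 0], [0.1, -0.04, 0.26, 0.2, 0], [0.1, -0.03, 0.21, 0.27, 0], [0.1, -0.01, 0.12, 0.31, 0], [0.1, -0.01, 0.05, 0.33, 0], [0.1, 0.01, -0.05, 0.33, 0], [0.1, 0.01, -0.12, 0.31, 0], [0.1, 0.03, -0.21, 0.27, 0], [0.1, 0.04, -0.26, 0.2, 0], [0.1, 0.05, -0.3, 0.13, 0], [0.1, 0.05, -0.33, 0.04, 0]]
```

First quarter turn as a test.

Emit:
step_arm --pt "0.1 0.05 -0.33 -0.04 0" --pt "0.1 0.05 -0.3 -0.13 0" --pt "0.1 0.04 -0.26 -0.2 0" --pt "0.1 0.03 -0.21 -0.27 0" --pt "0.1 0.01 -0.12 -0.31 0" --pt "0.1 0.01 -0.05 -0.33 0"

```text
time: 61.7
tool_pos: [0.4453, -0.0211, 0.0586]
tool_rot: [-3.141, -0.0, 0.148]
contact_force: [0.6, 8.9, 3.9]
opening: 0.0171
```

Emit:
step_arm --pt "0.1 0 0 0 0" --pt "0.1 0 0 0 0"

```text
time: 61.9
tool_pos: [0.4452, -0.0208, 0.0584]
tool_rot: [-3.141, 0.0, 0.149]
contact_force: [1.7, 6.1, -1.9]
opening: 0.0173
```

Emit:
step_arm --pt "0.1 -0.01 0.07 -0.32 0" --pt "0.1 -0.01 0.13 -0.3 0" --pt "0.1 -0.03 0.21 -0.26 0" --pt "0.1 -0.04 0.26 -0.2 0" --pt "0.1 -0.05 0.3 -0.13 0" --pt "0.1 -0.05 0.33 -0.04 0"

```text
time: 62.5
tool_pos: [0.4401, 0.0122, 0.0274]
tool_rot: [3.141, 0.0, 0.149]
contact_force: [0.0, -4.2, -0.9]
opening: 0.0179
```

Emit:
step_arm --pt "0.1 -0.05 0.33 0.04 0" --pt "0.1 -0.05 0.3 0.13 0" --pt "0.1 -0.04 0.26 0.2 0" --pt "0.1 -0.03 0.21 0.27 0" --pt "0.1 -0.01 0.12 0.31 0" --pt "0.1 -0.01 0.05 0.33 0" --pt "0.1 0.01 -0.05 0.33 0" --pt "0.1 0.01 -0.12 0.31 0" --pt "0.1 0.03 -0.21 0.27 0" --pt "0.1 0.04 -0.26 0.2 0" --pt "0.1 0.05 -0.3 0.13 0" --pt "0.1 0.05 -0.33 0.04 0"

```text
time: 63.7
tool_pos: [0.4402, 0.0122, 0.0921]
tool_rot: [-3.141, -0.0, 0.15]
contact_force: [4.2, 4.0, -8.5]
opening: 0.0173
```

```bash
python3 snap.py 21
python3 - <<'E'
from geo import *
c=dict(np.load("pics/scene21.npz"));crop(c,205,120,325,240,5,"pics/a2.png")
c=dict(np.load("pics/top21.npz"));crop(c,200,80,320,230,4,"pics/a1.png")
E
```

```text
63.8 [0.4403 0.0113 0.092 ] [-3.141 -0.     0.149] [ 2.4  1.2 -7.4] 0.016913268339428564
```

View pics/a2.png

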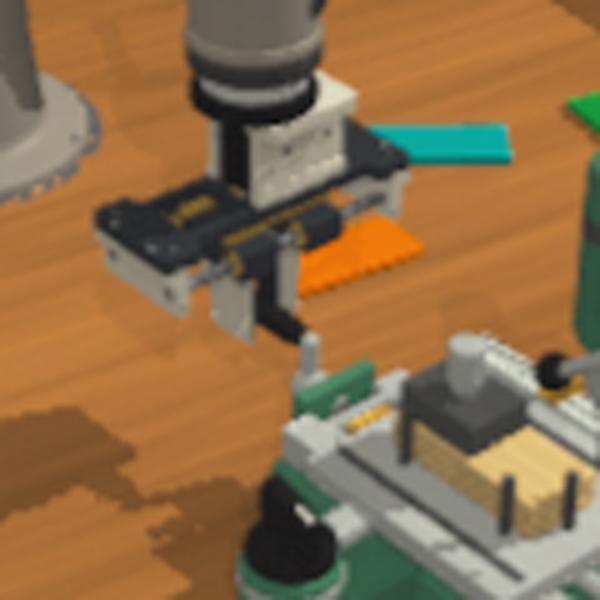

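View pics/a1.png

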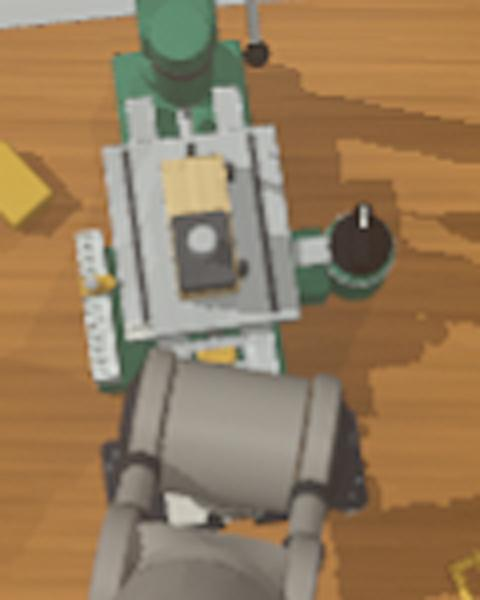

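Run:
```python
from geo import *
t0=dict(np.load("pics/top0.npz"));t=dict(np.load("pics/top21.npz"));s=dict(np.load("pics/scene21.npz"))
crop(t0,215,140,245,172,18,"pics/i0.png");crop(t,215,140,245,172,18,"pics/i1.png");crop(s,288,180,328,210,18,"pics/i2.png")
```

```text
(no output)
```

View pics/i0.png

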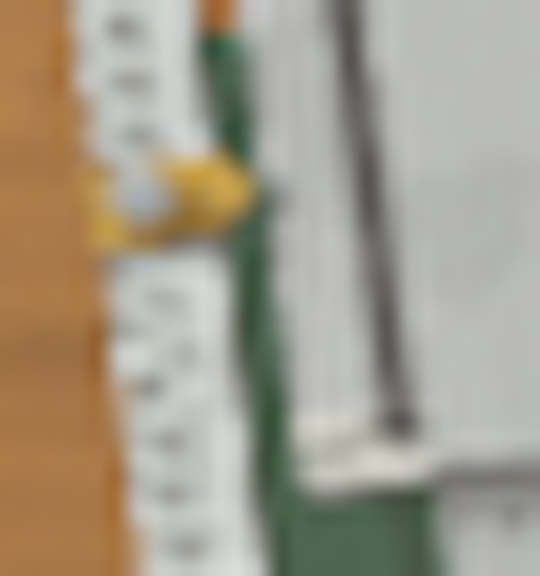

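View pics/i1.png

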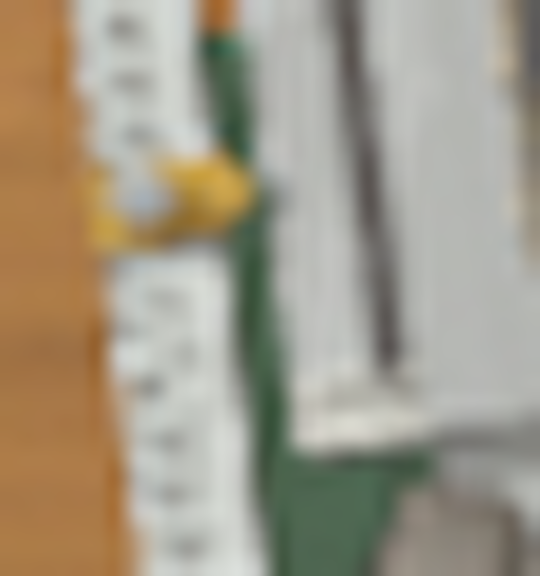

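View pics/i2.png

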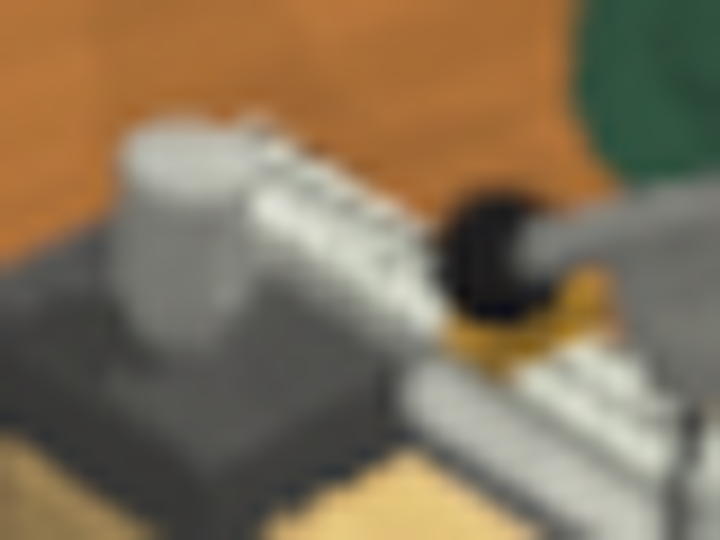

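```bash
cat > idx.py <<'E'
import sys
from geo import *
from scipy.ndimage import map_coordinates
th=np.radians(8.6);R=np.array([[np.cos(th),-np.sin(th)],[np.sin(th),np.cos(th)]])
O=np.array([638,40.8])
def samp(c,xs,ys,z=.088,ch=None):
    g=c["pixels"].astype(float);g=g.mean(2) if ch is None else g[...,ch]
    X,Y=np.meshgrid(xs,ys);w=np.c_[X.ravel(),Y.ravel()]@R.T+O
    uv=proj(c,np.c_[w/1e3,np.full(len(w),z)])
    return map_coordinates(g,[uv[:,1],uv[:,0]],order=1).reshape(X.shape)
def brass(c):
    hsv=cv2.cvtColor(c["pixels"],cv2.COLOR_BGR2HSV)
    m=cv2.inRange(hsv,(15,90,120),(32,255,255))
    v,u=np.nonzero(m[135:165,215:235]);
    w=cast(c,np.c_[u+215,v+135],.088)[:,:2]*1e3
    q=(w-O)@R
    q=q[(np.abs(q[:,1]-90)<30)]
    return q
if __name__=="__main__":
    for f in sys.argv[1:]:
        c=dict(np.load(f"pics/{f}.npz"))
        q=brass(c);print(f,"brass n",len(q),q.mean(0),q.min(0),q.max(0), "tip half", q[q[:,1]<q[:,1].min()+8].mean(0))
        xs=np.arange(-92,-20,1.)
        P=samp(c,xs,np.arange(52,68,1.))
        p=P.mean(0)
        print(" ".join(f"{x:.0f}:{v:.0f}" for x,v in zip(xs,p)))
E
python3 idx.py top0 top21
```

```text
top0 brass n 195 [-16.19310733 103.35804315] [-65.81169012  73.62311291] [ 30.29368563 119.88475518] tip half [-1.69408428 77.29949459]
-92:85 -91:85 -90:85 -89:85 -88:85 -87:84 -86:83 -85:83 -84:84 -83:90 -82:97 -81:115 -80:139 -79:164 -78:181 -77:189 -76:192 -75:190 -74:182 -73:173 -72:165 -71:161 -70:159 -69:159 -68:164 -67:167 -66:169 -65:169 -64:167 -63:165 -62:164 -61:163 -60:162 -59:162 -58:162 -57:162 -56:162 -55:162 -54:161 -53:161 -52:161 -51:160 -50:160 -49:160 -48:161 -47:161 -46:160 -45:160 -44:160 -43:160 -42:161 -41:162 -40:163 -39:163 -38:163 -37:163 -36:163 -35:161 -34:160 -33:158 -32:158 -31:157 -30:155 -29:154 -28:153 -27:152 -26:152 -25:152 -24:153 -23:153 -22:154 -21:155
top21 brass n 203 [-15.4656282  102.82307597] [-65.81169012  72.42361088] [ 30.72771801 119.88475518] tip half [ 3.33761216 76.40947875]
-92:106 -91:105 -90:103 -89:100 -88:99 -87:98 -86:97 -85:96 -84:94 -83:93 -82:91 -81:89 -80:86 -79:84 -78:84 -77:85 -76:87 -75:94 -74:111 -73:136 -72:161 -71:180 -70:190 -69:199 -68:201 -67:195 -66:188 -65:180 -64:175 -63:173 -62:172 -61:172 -60:172 -59:172 -58:171 -57:167 -56:164 -55:163 -54:162 -53:162 -52:162 -51:162 -50:162 -49:162 -48:162 -47:162 -46:162 -45:162 -44:162 -43:162 -42:162 -41:163 -40:164 -39:165 -38:165 -37:164 -36:164 -35:163 -34:161 -33:160 -32:159 -31:158 -30:157 -29:156 -28:155 -27:154 -26:154 -25:154 -24:154 -23:155 -22:156 -21:156
```

Run:
```python
from idx import *
for f in("top0","top20","top21"):
    c=dict(np.load(f"pics/{f}.npz"))
    hsv=cv2.cvtColor(c["pixels"],cv2.COLOR_BGR2HSV)
    if f=="top0":
        print(hsv[148:155,218:232].tolist()[3])
        for r in c["pixels"][145:158,217:233]: print(" ".join("%3d/%3d/%3d"%tuple(p) for p in r))
    xs=np.arange(-20,22,1.);
    for y in (78,82,86,90):
        b=samp(c,xs,[y],ch=0)[0];r=samp(c,xs,[y],ch=2)[0];d=r-b
        w=np.clip(d-40,0,None);w[d<40]=0
        print(f,y,"centroid",round((w*xs).sum()/w.sum(),2),"width",(w>w.max()/2).sum(),d.round()[::3])
```

```text
[[15, 144, 172], [17, 150, 172], [19, 125, 183], [19, 56, 178], [60, 5, 165], [60, 3, 158], [17, 61, 150], [20, 153, 150], [20, 152, 166], [20, 153, 178], [21, 128, 149], [43, 53, 101], [48, 9, 136], [30, 4, 172]]
 73/121/170  70/120/170 123/148/175 175/184/186 187/192/189 176/182/180 185/191/187 202/208/204 182/187/185 118/127/122  72/ 92/ 72  90/107/ 89 152/157/154 179/182/181 177/181/179 180/183/182
 74/123/173  70/122/173 100/134/171 168/179/183 194/199/195 185/191/188 191/196/193 203/208/204 187/193/190 133/141/136  75/ 93/ 74  75/ 94/ 73 147/153/148 179/182/181 177/181/180 180/183/182
 72/123/171  68/120/170 110/143/175 170/181/186 181/185/181 158/163/160 170/174/171 198/202/197 203/207/202 165/170/164  74/ 90/ 71  73/ 93/ 69 153/159/154 183/187/185 176/181/180 179/183/181
 71/119/166  68/119/166  94/131/167 156/169/179 182/188/184 176/183/181 158/175/181 164/185/194 184/200/208 151/174/188  73/114/127  74/ 97/ 75 159/164/159 186/190/189 177/181/180 179/183/181
 71/119/166  70/118/166  83/131/173  93/141/172 152/167/174 180/187/186 149/174/185 105/166/193  84/165/199  72/161/19
[... 2072 characters left out ...]
  64.  76.  76.  79.  87.]
top20 82 centroid -14.65 width 3 [125.  54.   9.   2.   3.   3.   2.   2.   1.   3.   5.   8.  16.  38.]
top20 86 centroid -18.9 width 3 [97. 57. 14.  0.  1.  2.  2.  2.  1.  1.  2.  2.  3. 18.]
top20 90 centroid -5.37 width 3 [35. 36. 15.  2.  2.  2.  4.  3.  3.  3.  3.  2.  7. 24.]
top21 78 centroid 6.48 width 12 [113.  60.   8.   0.   2.   2.   2.   1.  18.  65.  77.  75.  79.  88.]
top21 82 centroid -14.65 width 3 [126.  56.  10.   1.   3.   3.   3.   2.   1.   3.   5.   7.  16.  38.]
top21 86 centroid -18.9 width 3 [98. 58. 14.  1.  2.  2.  3.  2.  1.  2.  1.  1.  2. 18.]
top21 90 centroid -5.17 width 3 [36. 37. 15.  2.  2.  3.  5.  3.  3.  4.  4.  2.  7. 25.]
```

Run:
```python
from idx import *
c=dict(np.load("pics/top0.npz"))
xs=np.arange(-44,-8,1.)
for y in range(70,94,2):
    r=samp(c,xs,[y],ch=2)[0];b=samp(c,xs,[y],ch=0)[0];d=r-b
    print(y," ".join("%d"%v for v in d))
print(xs)
for p in ((228,150),(229,150),(227,149),(227,150),(227,152)): print(p,((cast(c,p,.088)[0,:2]*1e3-O)@R).round(1))
crop(c,217,143,234,158,40,"pics/p.png")
```

```text
70 2 2 2 2 3 2 3 2 2 2 2 2 2 1 1 2 3 4 5 6 7 6 5 3 3 2 1 1 1 1 1 1 1 1 1 1
72 0 1 1 1 1 1 1 1 1 0 0 0 0 -1 0 4 8 11 14 17 20 17 15 13 11 7 2 0 0 0 0 0 0 0 0 0
74 -1 -1 -1 -1 -1 -1 0 0 0 0 0 0 0 1 7 18 30 43 51 60 69 65 59 52 41 27 12 0 0 -2 -3 -3 -2 -2 -1 -1
76 0 0 0 0 0 0 0 -1 -1 0 0 2 5 9 15 36 56 76 86 95 103 101 93 85 76 59 43 27 19 10 0 -2 -2 -1 -1 0
78 2 1 1 1 1 1 0 0 0 2 4 8 19 31 43 60 76 92 103 109 116 119 115 112 109 92 75 56 39 22 6 -2 -1 0 0 1
80 1 1 2 2 2 2 2 2 2 6 9 13 28 45 63 77 87 97 105 109 114 118 118 119 120 103 79 54 34 21 9 -1 0 1 2 3
82 1 1 1 2 2 2 2 2 2 5 9 13 28 48 69 85 90 95 99 103 107 112 116 119 122 110 82 54 29 19 9 0 0 1 2 3
84 1 1 1 1 2 2 2 2 1 4 9 14 25 46 67 86 88 90 92 97 102 108 111 113 115 110 82 54 26 17 9 1 0 0 1 2
86 1 1 1 1 2 2 1 1 0 2 9 15 24 43 62 81 83 80 77 77 80 84 87 91 95 100 79 56 35 22 13 4 0 0 0 1
88 2 2 2 2 2 2 1 1 1 2 12 22 33 46 59 72 72 62 50 41 44 47 50 59 68 77 68 52 36 24 15 7 0 0 0 1
90 2 2 2 2 2 2 1 2 2 2 14 28 43 53 59 63 62 47 32 16 18 19 20 26 34 42 43 35 28 22 15 8 2 1 1 1
92 2 2 2 2 2 1 1 1 2 2 13 32 52 65 62 57 52 36 20 4 0 1 2 5 12 18 22 19 16 13 9 6 2 1 2 2
[-44. -43. -42. -41. -40. -39. -38. -37. -36. -35. -34. -33. -32. -31.
 -30. -29. -28. -27. -26. -25. -24. -23. -22. -21. -20. -19. -18. -17.
 -16. -15. -14. -13. -12. -11. -10.  -9.]
(228, 150) [-23.7  75.2]
(229, 150) [-24.1  72.1]
(227, 149) [-20.  78.]
(227, 150) [-23.3  78.4]
(227, 152) [-29.7  79.2]
```

View pics/p.png

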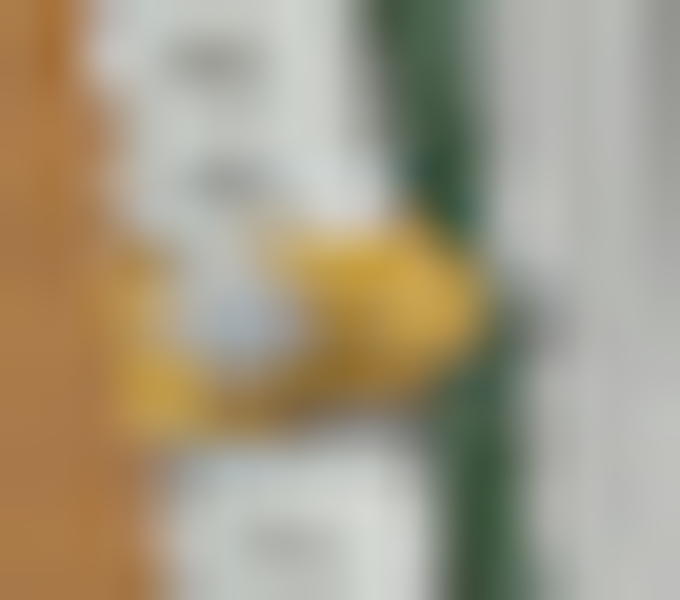

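The index line starts at machine x ≈ -70 and the pointer tip is at ≈ -23.5, so the line has about 46.5 mm to go. The table has done about 7.2 mm so far, so I'll wind on about six more turns.

Emit:
step_arm --pt "0.1 0.05 -0.31 -0.06 0" --pt "0.1 0.05 -0.3 -0.13 0" --pt "0.1 0.04 -0.26 -0.2 0" --pt "0.1 0.03 -0.21 -0.27 0" --pt "0.1 0.01 -0.12 -0.31 0" --pt "0.1 0.01 -0.05 -0.33 0" --pt "0.1 -0.01 0.05 -0.33 0" --pt "0.1 -0.01 0.12 -0.31 0" --pt "0.1 -0.03 0.21 -0.27 0" --pt "0.1 -0.04 0.26 -0.2 0" --pt "0.1 -0.05 0.3 -0.13 0" --pt "0.1 -0.05 0.33 -0.04 0"

```text
time: 65.0
tool_pos: [0.4402, 0.0129, 0.0271]
tool_rot: [3.142, 0.0, 0.15]
contact_force: [-1.1, -4.6, 2.8]
opening: 0.0171
```

Emit:
step_arm --pt "0.1 -0.05 0.33 0.04 0" --pt "0.1 -0.05 0.3 0.13 0" --pt "0.1 -0.04 0.26 0.2 0" --pt "0.1 -0.03 0.21 0.27 0" --pt "0.1 -0.01 0.12 0.31 0" --pt "0.1 -0.01 0.05 0.33 0" --pt "0.1 0.01 -0.05 0.33 0" --pt "0.1 0.01 -0.12 0.31 0" --pt "0.1 0.03 -0.21 0.27 0" --pt "0.1 0.04 -0.26 0.2 0" --pt "0.1 0.05 -0.3 0.13 0" --pt "0.1 0.05 -0.33 0.04 0"

```text
time: 66.2
tool_pos: [0.4401, 0.0127, 0.0916]
tool_rot: [-3.14, 0.0, 0.15]
contact_force: [0.4, 4.4, -2.4]
opening: 0.0171
```

Emit:
step_arm --pt "0.1 0.05 -0.33 -0.04 0" --pt "0.1 0.05 -0.3 -0.13 0" --pt "0.1 0.04 -0.26 -0.2 0" --pt "0.1 0.03 -0.21 -0.27 0" --pt "0.1 0.01 -0.12 -0.31 0" --pt "0.1 0.01 -0.05 -0.33 0" --pt "0.1 -0.01 0.05 -0.33 0" --pt "0.1 -0.01 0.12 -0.31 0" --pt "0.1 -0.03 0.21 -0.27 0" --pt "0.1 -0.04 0.26 -0.2 0" --pt "0.1 -0.05 0.3 -0.13 0" --pt "0.1 -0.05 0.33 -0.04 0"

```text
time: 67.4
tool_pos: [0.4402, 0.0128, 0.0271]
tool_rot: [3.141, 0.0, 0.149]
contact_force: [-1.3, -4.3, 1.5]
opening: 0.0174
```

Emit:
step_arm --pt "0.1 -0.05 0.33 0.04 0" --pt "0.1 -0.05 0.3 0.13 0" --pt "0.1 -0.04 0.26 0.2 0" --pt "0.1 -0.03 0.21 0.27 0" --pt "0.1 -0.01 0.12 0.31 0" --pt "0.1 -0.01 0.05 0.33 0" --pt "0.1 0.01 -0.05 0.33 0" --pt "0.1 0.01 -0.12 0.31 0" --pt "0.1 0.03 -0.21 0.27 0" --pt "0.1 0.04 -0.26 0.2 0" --pt "0.1 0.05 -0.3 0.13 0" --pt "0.1 0.05 -0.33 0.04 0"

```text
time: 68.6
tool_pos: [0.4401, 0.0127, 0.0916]
tool_rot: [-3.14, 0.0, 0.15]
contact_force: [0.3, 3.9, -3.1]
opening: 0.0173
```

```bash
python3 snap.py 22; python3 idx.py top22
python3 - <<'E'
from geo import *
c=dict(np.load("pics/scene22.npz"));crop(c,205,120,335,250,4.5,"pics/a2.png")
E
```

```text
68.7 [0.4403 0.0117 0.0916] [3.142 0.    0.149] [-0.8  0.8 -2.3] 0.01726246433257097
top22 brass n 200 [-15.85515463 102.99286505] [-65.81169012  73.22349794] [ 30.29368563 119.88475518] tip half [ 1.23345031 76.8072345 ]
-92:110 -91:109 -90:107 -89:105 -88:104 -87:102 -86:100 -85:97 -84:95 -83:93 -82:90 -81:89 -80:87 -79:86 -78:86 -77:85 -76:85 -75:85 -74:85 -73:85 -72:85 -71:85 -70:85 -69:85 -68:85 -67:85 -66:85 -65:85 -64:84 -63:83 -62:83 -61:84 -60:88 -59:94 -58:111 -57:136 -56:161 -55:181 -54:191 -53:198 -52:199 -51:192 -50:183 -49:177 -48:176 -47:179 -46:182 -45:184 -44:185 -43:186 -42:180 -41:173 -40:166 -39:163 -38:163 -37:164 -36:164 -35:163 -34:161 -33:160 -32:159 -31:158 -30:157 -29:156 -28:155 -27:154 -26:154 -25:154 -24:154 -23:155 -22:156 -21:156
```

View pics/a2.png

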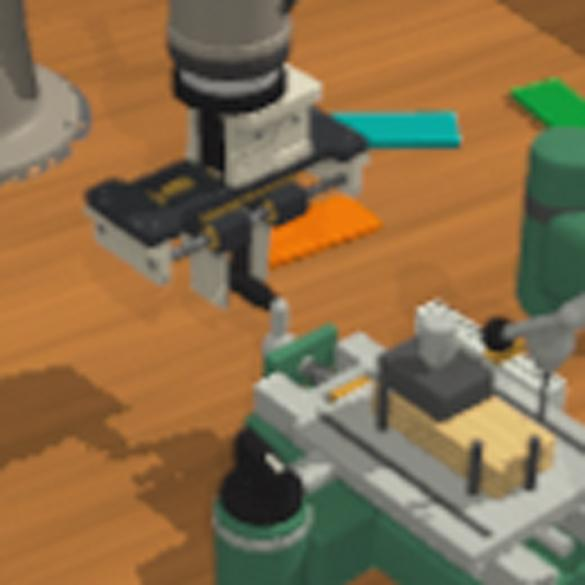

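Emit:
step_arm --pt "0.1 0.05 -0.33 -0.04 0" --pt "0.1 0.05 -0.3 -0.13 0" --pt "0.1 0.04 -0.26 -0.2 0" --pt "0.1 0.03 -0.21 -0.27 0" --pt "0.1 0.01 -0.12 -0.31 0" --pt "0.1 0.01 -0.05 -0.33 0" --pt "0.1 -0.01 0.05 -0.33 0" --pt "0.1 -0.01 0.12 -0.31 0" --pt "0.1 -0.03 0.21 -0.27 0" --pt "0.1 -0.04 0.26 -0.2 0" --pt "0.1 -0.05 0.3 -0.13 0" --pt "0.1 -0.05 0.33 -0.04 0"

```text
time: 69.9
tool_pos: [0.4402, 0.0127, 0.0271]
tool_rot: [3.141, 0.0, 0.149]
contact_force: [-2.3, -4.3, 1.6]
opening: 0.0174
```

Emit:
step_arm --pt "0.1 -0.05 0.33 0.04 0" --pt "0.1 -0.05 0.3 0.13 0" --pt "0.1 -0.04 0.26 0.2 0" --pt "0.1 -0.03 0.21 0.27 0" --pt "0.1 -0.01 0.12 0.31 0" --pt "0.1 -0.01 0.05 0.33 0" --pt "0.1 0.01 -0.05 0.33 0" --pt "0.1 0.01 -0.12 0.31 0" --pt "0.1 0.03 -0.21 0.27 0" --pt "0.1 0.04 -0.26 0.2 0" --pt "0.1 0.05 -0.3 0.13 0" --pt "0.1 0.05 -0.33 0.04 0"

```text
time: 71.1
tool_pos: [0.4401, 0.0126, 0.0916]
tool_rot: [-3.141, 0.0, 0.15]
contact_force: [-0.6, 4.3, -3.1]
opening: 0.017
```

Emit:
step_arm --pt "0.1 0.05 -0.33 -0.04 0" --pt "0.1 0.05 -0.3 -0.13 0" --pt "0.1 0.04 -0.26 -0.2 0" --pt "0.1 0.03 -0.21 -0.27 0" --pt "0.1 0.01 -0.12 -0.31 0" --pt "0.1 0.01 -0.05 -0.33 0" --pt "0.1 -0.01 0.05 -0.33 0" --pt "0.1 -0.01 0.12 -0.31 0" --pt "0.1 -0.03 0.21 -0.27 0" --pt "0.1 -0.04 0.26 -0.2 0" --pt "0.1 -0.05 0.3 -0.13 0" --pt "0.1 -0.05 0.33 -0.04 0"

```text
time: 72.3
tool_pos: [0.4402, 0.0125, 0.027]
tool_rot: [3.141, 0.0, 0.149]
contact_force: [-2.9, -3.5, 2.2]
opening: 0.0171
```

Emit:
step_arm --pt "0.1 -0.05 0.33 0.04 0" --pt "0.1 -0.05 0.3 0.13 0" --pt "0.1 -0.04 0.26 0.2 0" --pt "0.1 -0.03 0.21 0.27 0" --pt "0.1 -0.01 0.12 0.31 0" --pt "0.1 -0.01 0.05 0.33 0" --pt "0.1 0.01 -0.05 0.33 0" --pt "0.1 0.01 -0.12 0.31 0" --pt "0.1 0.03 -0.21 0.27 0" --pt "0.1 0.04 -0.26 0.2 0" --pt "0.1 0.05 -0.3 0.13 0" --pt "0.1 0.05 -0.33 0.04 0"

```text
time: 73.5
tool_pos: [0.4402, 0.0124, 0.0916]
tool_rot: [-3.141, 0.0, 0.15]
contact_force: [-1.4, 3.5, -1.6]
opening: 0.0172
```

```bash
python3 snap.py 23; python3 idx.py top23
python3 - <<'E'
from geo import *
c=dict(np.load("pics/scene23.npz"));crop(c,205,120,335,250,4.5,"pics/a2.png")
c=dict(np.load("pics/top23.npz"));crop(c,215,130,245,172,14,"pics/a1.png")
E
```

```text
73.6 [0.4403 0.0114 0.0916] [3.141 0.    0.149] [-1.6  0.8 -2. ] 0.01694339137983787
top23 brass n 202 [-16.03373828 103.04935956] [-65.81169012  73.62311291] [ 30.72771801 119.88475518] tip half [-0.15911621 77.18788966]
-92:108 -91:107 -90:106 -89:105 -88:103 -87:101 -86:99 -85:97 -84:95 -83:92 -82:89 -81:88 -80:86 -79:85 -78:85 -77:85 -76:85 -75:85 -74:85 -73:84 -72:84 -71:84 -70:84 -69:84 -68:84 -67:84 -66:85 -65:85 -64:85 -63:85 -62:85 -61:84 -60:84 -59:84 -58:84 -57:84 -56:84 -55:84 -54:84 -53:85 -52:85 -51:85 -50:85 -49:85 -48:84 -47:83 -46:83 -45:84 -44:89 -43:96 -42:111 -41:135 -40:159 -39:180 -38:192 -37:197 -36:199 -35:193 -34:186 -33:179 -32:174 -31:173 -30:172 -29:173 -28:173 -27:172 -26:169 -25:163 -24:158 -23:155 -22:155 -21:155
```

View pics/a2.png

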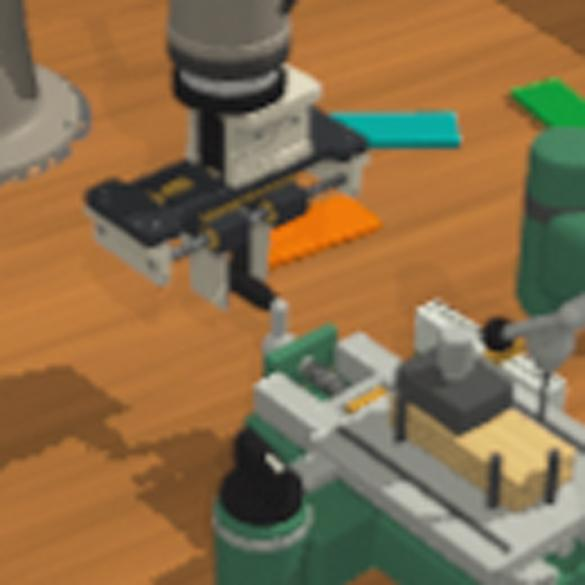

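View pics/a1.png

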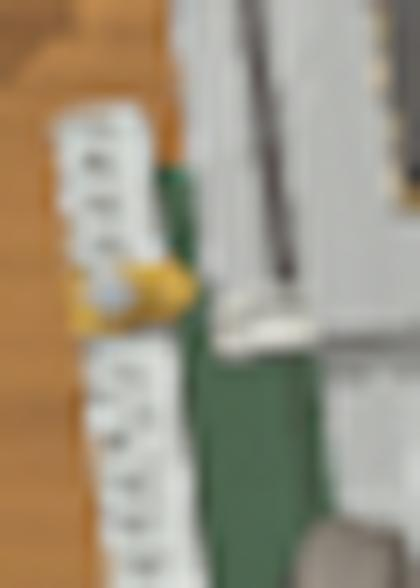

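```bash
cat > fitidx.py <<'E'
from idx import *
from scipy.optimize import least_squares
from scipy.ndimage import gaussian_filter1d
def pix(c,x0,ylo=54,yhi=68):
    # raw pixels inside the strip: machine x at z=88 and intensity
    v,u=np.mgrid[100:185,215:260];uv=np.c_[u.ravel(),v.ravel()]
    q=(cast(c,uv,.088)[:,:2]*1e3-O)@R
    s=(q[:,1]>ylo)&(q[:,1]<yhi)&(q[:,0]>x0-12)&(q[:,0]<x0+26)
    g=c["pixels"].astype(float).mean(2)
    return q[s,0],g[uv[s,1],uv[s,0]]
xx=np.arange(-120,20,.1)
def model(x,e,L,W,wl,sg,b,wht,tab,ld):
    f=np.where(xx<e,b,np.where(xx<e+W,wht,tab))
    # anti-aliased line
    f=f-ld*np.clip(1.0-(np.abs(xx-(e+L))-wl/2)/.1,0,1)*1
    return np.interp(x,xx,gaussian_filter1d(f,sg/.1))
if __name__=="__main__":
    D=[(pix(dict(np.load(f"pics/{f}.npz")),x0)) for f,x0 in(("top0",-80),("top21",-73),("top22",-57),("top23",-41))]
    def res(p):
        r=[]
        for i,(x,g) in enumerate(D): r.append(model(x,p[i],p[4],p[5],1.5,p[6],p[7],p[8],p[9],p[10])-g)
        return np.concatenate(r)
    best=None
    for L in (6,8,10,12):
        s=least_squares(res,[-80,-73,-57,-41,L,16,1.3,85,205,163,120],loss="soft_l1",f_scale=5)
        print(L,s.cost.round(),s.x.round(2))
E
python3 fitidx.py
```

```text
Traceback (most recent call last):
  File "fitidx.py", line 25, in <module>
    s=least_squares(res,[-80,-73,-57,-41,L,16,1.3,85,205,163,120],loss="soft_l1",f_scale=5)
  File "fitidx.py", line 21, in res
    for i,(x,g) in enumerate(D): r.append(model(x,p[i],p[4],p[5],1.5,p[6],p[7],p[8],p[9],p[10])-g)
                                          ~~~~~^^^^^^^^^^^^^^^^^^^^^^^^^^^^^^^^^^^^^^^^^^^^^^^^
  File "fitidx.py", line 16, in model
    return np.interp(x,xx,gaussian_filter1d(f,sg/.1))
                          ~~~~~~~~~~~~~~~~~^^^^^^^^^
ValueError: Radius must be a nonnegative integer.
```

A fit against a modelled profile is more than this needs, and the brief rules out searching over drawn models. I'll just bin the raw pixels of the four pictures by their distance from the table edge.

```bash
rm fitidx.py
cat > prof.py <<'E'
import sys
from idx import *
def pix(c,e,ylo=52,yhi=69):
    v,u=np.mgrid[100:185,215:260];uv=np.c_[u.ravel(),v.ravel()]
    q=(cast(c,uv,.088)[:,:2]*1e3-O)@R
    g=c["pixels"].astype(float).mean(2)
    s=(q[:,1]>ylo)&(q[:,1]<yhi)&(q[:,0]>e-6)&(q[:,0]<e+24)
    return q[s,0]-e,g[uv[s,1],uv[s,0]]
def edge(c,x0):
    xs=np.arange(x0-6,x0+5,.1);p=samp(c,xs,np.arange(52,69,1.)).mean(0)
    i=np.argmax(p>138);return xs[i]
if __name__=="__main__":
    X=[];G=[]
    for a in sys.argv[1:]:
        f,x0=a.split(":");c=dict(np.load(f"pics/{f}.npz"));e=edge(c,float(x0));print(f,"edge",round(e,2))
        x,g=pix(c,e);X.append(x);G.append(g)
    X=np.concatenate(X);G=np.concatenate(G)
    for b in np.arange(-3,22,.75):
        s=(X>=b)&(X<b+.75);print(f"{b+.375:.2f}:{np.median(G[s]):.0f}({s.sum()})",end=" ")
E
python3 prof.py top0:-80 top21:-73 top22:-57 top23:-41
```

```text
top0 edge -80.0
top21 edge -72.9
top22 edge -56.8
top23 edge -40.8
-2.62:84(3) -1.88:90(8) -1.12:105(7) -0.38:130(3) 0.38:152(2) 1.12:178(6) 1.88:185(7) 2.62:191(6) 3.38:188(2) 4.12:202(6) 4.88:206(7) 5.62:188(6) 6.38:174(3) 7.12:168(3) 7.88:179(7) 8.62:176(8) 9.38:180(4) 10.12:170(2) 10.88:171(7) 11.62:181(6) 12.38:197(7) 13.12:nan(0) 13.88:150(4) 14.62:183(8) 15.38:192(6) 16.12:181(3) 16.88:118(3) 17.62:148(6) 18.38:189(8) 19.12:184(4) 19.88:88(1) 20.62:130(6) 21.38:189(8) 22.12:184(6)
  return _methods._mean(a, axis=axis, dtype=dtype,
  ret = ret.dtype.type(ret / rcount)
```

```bash
python3 - <<'E' 2>/dev/null
from prof import *
X=[];G=[]
for f,x0 in(("top0",-80),("top21",-73),("top22",-57),("top23",-41),("top20",-80),("top19",-80)):
    c=dict(np.load(f"pics/{f}.npz"));e=edge(c,x0)
    if f=="top19":continue
    x,g=pix(c,e,59,68.5);X.append(x);G.append(g);o=np.argsort(x)
    print(f," ".join(f"{a:.1f}:{b:.0f}" for a,b in zip(x[o],g[o]) if 0<a<20))
X=np.concatenate(X);G=np.concatenate(G)
for b in np.arange(-3,20,1): 
    s=(X>=b)&(X<b+1);print(f"{b+.5}:{G[s].mean():.0f}({s.sum()})",end=" ")
E
```

```text
top0 1.9:183 2.3:186 2.7:192 5.1:205 5.5:187 5.9:180 8.7:177 9.1:181 9.5:189 11.9:198 12.3:203 12.7:206 15.1:195 15.5:192 16.0:192 18.3:189 18.7:188 19.2:190
top21 1.6:182 2.0:185 2.4:193 4.8:214 5.2:206 5.6:200 8.0:179 8.4:176 8.9:188 11.2:181 11.6:185 12.1:201 14.4:201 14.9:198 15.3:197 17.6:192 18.1:190 18.5:192
top22 1.5:184 2.0:186 2.4:193 4.8:215 5.2:206 5.6:190 8.0:179 8.4:177 8.8:176 11.6:184 12.0:195 12.5:197 14.8:197 15.3:192 15.7:191 18.1:192 18.5:186 18.9:184
top23 2.1:188 2.5:190 2.9:191 5.3:206 5.7:185 6.1:174 8.5:173 8.9:174 9.4:180 11.8:177 12.2:192 12.6:193 15.0:184 15.4:189 15.8:181 18.2:173 18.6:184 19.1:184
top20 1.7:159 2.1:190 2.5:195 4.9:175 5.3:191 5.7:182 8.5:167 8.9:171 9.3:192 11.7:192 12.1:197 12.5:209 14.9:197 15.3:195 15.8:194 18.1:192 18.5:191 19.0:193
-2.5:91(1) -1.5:103(8) -0.5:126(6) 0.5:nan(0) 1.5:179(5) 2.5:190(10) 3.5:nan(0) 4.5:201(3) 5.5:194(11) 6.5:174(1) 7.5:179(1) 8.5:176(10) 9.5:185(4) 10.5:nan(0) 11.5:186(6) 12.5:199(9) 13.5:nan(0) 14.5:195(5) 15.5:192(10) 16.5:nan(0) 17.5:192(1) 18.5:188(12) 19.5:187(2)
```

Emit:
step_arm --pt "0.1 0.05 -0.33 -0.04 0" --pt "0.1 0.05 -0.3 -0.13 0" --pt "0.1 0.04 -0.26 -0.2 0" --pt "0.1 0.03 -0.21 -0.27 0" --pt "0.1 0.01 -0.12 -0.31 0" --pt "0.1 0.01 -0.05 -0.33 0" --pt "0.1 -0.01 0.05 -0.33 0" --pt "0.1 -0.01 0.12 -0.31 0" --pt "0.1 -0.03 0.21 -0.27 0" --pt "0.1 -0.04 0.26 -0.2 0" --pt "0.1 -0.05 0.3 -0.13 0" --pt "0.1 -0.05 0.33 -0.04 0"

```text
time: 74.8
tool_pos: [0.4403, 0.0123, 0.027]
tool_rot: [3.141, 0.0, 0.149]
contact_force: [-3.3, -4.1, 2.7]
opening: 0.017
```

Emit:
step_arm --pt "0.1 -0.05 0.33 0.04 0" --pt "0.1 -0.05 0.3 0.13 0" --pt "0.1 -0.04 0.26 0.2 0" --pt "0.1 -0.03 0.21 0.27 0" --pt "0.1 -0.01 0.12 0.31 0" --pt "0.1 -0.01 0.05 0.33 0" --pt "0.1 0.01 -0.05 0.33 0" --pt "0.1 0.01 -0.12 0.31 0" --pt "0.1 0.03 -0.21 0.27 0" --pt "0.1 0.04 -0.26 0.2 0" --pt "0.1 0.05 -0.3 0.13 0" --pt "0.1 0.05 -0.33 0.04 0"

```text
time: 76.0
tool_pos: [0.4402, 0.0122, 0.0917]
tool_rot: [-3.141, 0.0, 0.149]
contact_force: [-0.7, 4.3, -2.7]
opening: 0.0173
```

Emit:
step_arm --pt "0.1 0.05 -0.33 -0.04 0" --pt "0.1 0.05 -0.3 -0.13 0" --pt "0.1 0.04 -0.26 -0.2 0" --pt "0.1 0.03 -0.21 -0.27 0" --pt "0.1 0.01 -0.12 -0.31 0" --pt "0.1 0.01 -0.05 -0.33 0" --pt "0.1 -0.01 0.05 -0.33 0" --pt "0.1 -0.01 0.12 -0.31 0" --pt "0.1 -0.03 0.21 -0.27 0" --pt "0.1 -0.04 0.26 -0.2 0" --pt "0.1 -0.05 0.3 -0.13 0" --pt "0.1 -0.05 0.33 -0.04 0"

```text
time: 77.2
tool_pos: [0.4403, 0.0123, 0.027]
tool_rot: [3.141, 0.0, 0.149]
contact_force: [-3.3, -4.6, 2.7]
opening: 0.0173
```

Emit:
step_arm --pt "0.1 -0.05 0.33 0.04 0" --pt "0.1 -0.05 0.3 0.13 0" --pt "0.1 -0.04 0.26 0.2 0" --pt "0.1 -0.03 0.21 0.27 0" --pt "0.1 -0.01 0.12 0.31 0" --pt "0.1 -0.01 0.05 0.33 0" --pt "0.1 0.01 -0.05 0.33 0" --pt "0.1 0.01 -0.12 0.31 0" --pt "0.1 0.03 -0.21 0.27 0" --pt "0.1 0.04 -0.26 0.2 0" --pt "0.1 0.05 -0.3 0.13 0" --pt "0.1 0.05 -0.33 0.04 0"

```text
time: 78.4
tool_pos: [0.4402, 0.0122, 0.0917]
tool_rot: [-3.141, 0.0, 0.149]
contact_force: [-1.4, 3.3, -3.6]
opening: 0.0174
```

```bash
python3 snap.py 24; python3 idx.py top24|tail -1
python3 - <<'E'
from prof import *
c=dict(np.load("pics/top24.npz"));crop(c,215,130,245,172,14,"pics/a1.png");print(edge(c,-25))
c=dict(np.load("pics/scene24.npz"));crop(c,205,120,335,250,4.5,"pics/a2.png")
E
```

```text
78.5 [0.4404 0.0113 0.0916] [3.141 0.    0.148] [-2.1  0.1 -1.8] 0.01738111124613217
-92:107 -91:106 -90:104 -89:102 -88:100 -87:99 -86:97 -85:95 -84:93 -83:91 -82:89 -81:88 -80:86 -79:85 -78:85 -77:85 -76:84 -75:85 -74:85 -73:85 -72:84 -71:84 -70:84 -69:84 -68:84 -67:84 -66:84 -65:84 -64:84 -63:84 -62:85 -61:84 -60:84 -59:84 -58:84 -57:84 -56:84 -55:84 -54:84 -53:84 -52:85 -51:85 -50:85 -49:85 -48:84 -47:84 -46:84 -45:85 -44:84 -43:84 -42:84 -41:84 -40:84 -39:84 -38:84 -37:84 -36:84 -35:84 -34:84 -33:84 -32:84 -31:83 -30:83 -29:84 -28:90 -27:99 -26:111 -25:132 -24:153 -23:173 -22:184 -21:186
-24.69999999999991
```

View pics/a1.png

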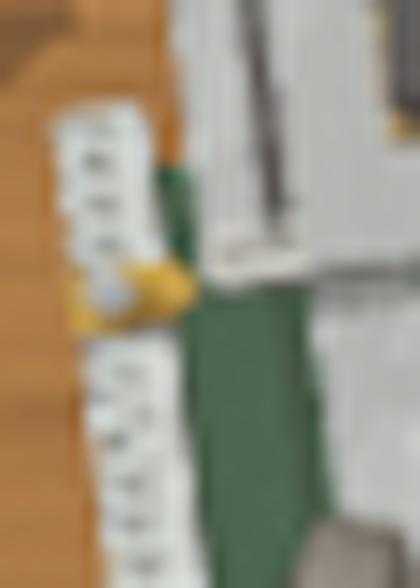

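View pics/a2.png

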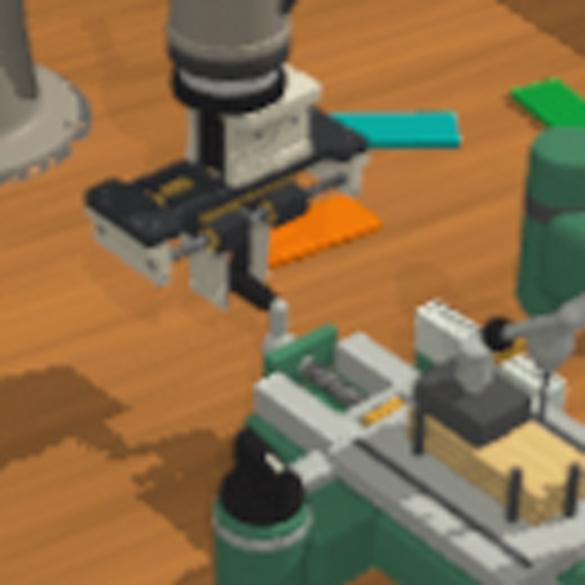

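Line and pointer now differ by about 7–8 mm. I'll go another eighth of a turn on, for about a full turn beyond, and then one full turn back.

Emit:
step_arm --pt "0.1 0.05 -0.33 -0.04 0" --pt "0.1 0.05 -0.3 -0.13 0" --pt "0.1 0.04 -0.26 -0.2 0" --pt "0.1 0 0 0 0" --pt "0.1 0 0 0 0"

```text
time: 79.0
tool_pos: [0.4437, -0.0107, 0.0821]
tool_rot: [3.141, 0.001, 0.149]
contact_force: [-4.4, -3.3, 0.6]
opening: 0.0171
```

```bash
python3 snap.py 25
python3 - <<'E'
from prof import *
c=dict(np.load("pics/top25.npz"));crop(c,215,130,245,172,14,"pics/a1.png");print(edge(c,-24))
E
python3 cr.py 0 24 -15
```

```text
79.1 [ 0.4436 -0.0106  0.0822] [3.141e+00 1.000e-03 1.490e-01] [-4.6 -4.3  1.6] 0.017317486755544953
-23.69999999999991
[[0.1, -0.05, 0.33, -0.04, 0], [0.1, -0.05, 0.3, -0.13, 0], [0.1, -0.04, 0.26, -0.2, 0], [0.1, -0.03, 0.21, -0.27, 0], [0.1, -0.01, 0.12, -0.31, 0], [0.1, -0.01, 0.05, -0.33, 0], [0.1, 0.01, -0.05, -0.33, 0], [0.1, 0.01, -0.12, -0.31, 0], [0.1, 0.03, -0.21, -0.27, 0], [0.1, 0.04, -0.26, -0.2, 0], [0.1, 0.05, -0.3, -0.13, 0], [0.1, 0.05, -0.33, -0.04, 0], [0.1, 0.05, -0.33, 0.04, 0], [0.1, 0.05, -0.3, 0.13, 0], [0.1, 0.04, -0.26, 0.2, 0], [0.1, 0.03, -0.21, 0.27, 0], [0.1, 0.01, -0.12, 0.31, 0], [0.1, 0.01, -0.05, 0.33, 0], [0.1, -0.01, 0.05, 0.33, 0], [0.1, -0.01, 0.12, 0.31, 0], [0.1, -0.03, 0.21, 0.27, 0], [0.1, -0.04, 0.26, 0.2, 0], [0.1, -0.05, 0.3, 0.13, 0], [0.1, -0.05, 0.33, 0.04, 0]]
```

View pics/a1.png

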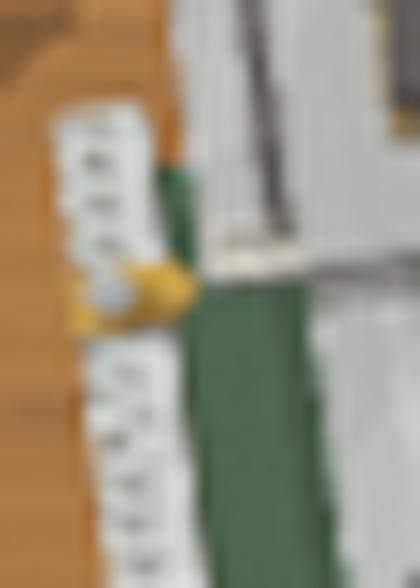

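Emit:
step_arm --pt "0.1 -0.04 0.26 0.2 0" --pt "0.1 -0.05 0.3 0.13 0" --pt "0.1 -0.05 0.33 0.04 0" --pt "0.1 -0.05 0.33 -0.04 0" --pt "0.1 -0.05 0.3 -0.13 0" --pt "0.1 -0.04 0.26 -0.2 0" --pt "0.1 -0.03 0.21 -0.27 0" --pt "0.1 -0.01 0.12 -0.31 0" --pt "0.1 -0.01 0.05 -0.33 0" --pt "0.1 0.01 -0.05 -0.33 0" --pt "0.1 0.01 -0.12 -0.31 0" --pt "0.1 0.03 -0.21 -0.27 0"

```text
time: 80.3
tool_pos: [0.437, 0.0346, 0.0368]
tool_rot: [3.141, -0.001, 0.15]
contact_force: [-3.8, -0.2, 5.8]
opening: 0.0173
```

Emit:
step_arm --pt "0.1 0.04 -0.26 -0.2 0" --pt "0.1 0.05 -0.3 -0.13 0" --pt "0.1 0.05 -0.33 -0.04 0" --pt "0.1 0.05 -0.33 0.04 0" --pt "0.1 0.05 -0.3 0.13 0" --pt "0.1 0.04 -0.26 0.2 0" --pt "0.1 0.03 -0.21 0.27 0" --pt "0.1 0.01 -0.12 0.31 0" --pt "0.1 0.01 -0.05 0.33 0" --pt "0.1 0 0 0 0" --pt "0.1 0 0 0 0"

```text
time: 81.4
tool_pos: [0.445, -0.0201, 0.0606]
tool_rot: [3.14, -0.001, 0.15]
contact_force: [-5.4, -4.9, 0.8]
opening: 0.0172
```

```bash
python3 snap.py 26
python3 - <<'E'
from prof import *
c=dict(np.load("pics/top26.npz"));crop(c,215,130,245,172,14,"pics/a1.png");print(edge(c,-28))
E
```

```text
81.5 [ 0.445  -0.0201  0.0605] [ 3.14 -0.    0.15] [-4.9 -5.4  1.1] 0.01741183972134752
-28.799999999999926
```

View pics/a1.png

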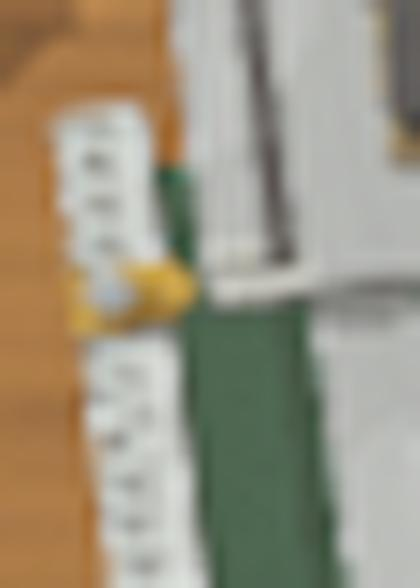

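Run:
```python
from idx import *
for f in("top24","top25","top26"):
    c=dict(np.load(f"pics/{f}.npz"));g=c["pixels"].astype(int).mean(2)
    print(f);print("     ",*range(227,239))
    for v in range(143,158): print(v,g[v,227:239].round().astype(int), (c["pixels"][v,227:231,2].astype(int)-c["pixels"][v,227:231,0]))
```

```text
top24
      227 228 229 230 231 232 233 234 235 236 237 238
143 [ 81 111 162 183 183 184 151  84 145 179 181 182] [-2 -1  2  2]
144 [ 81 106 162 184 184 184 152  89 126 167 180 181] [-1  0  1  3]
145 [ 77  94 158 185 186 188 164 117 151 179 180 180] [0 0 2 2]
146 [ 78  80 158 195 197 192 175 140 157 182 180 180] [-1 -1  5  7]
147 [ 77  78 159 187 178 173 171 159 158 178 182 182] [-3 -5  7  9]
148 [105  82 158 183 170 179 188 191 196 192 175 165] [58  0  3  8]
149 [140 114 153 189 192 187 181 179 171 159 142 126] [114  68   8   6]
150 [149 135 110 130 144 129 107  91  90  92 112 130] [127 104  28   3]
151 [133 118  89  86  89  88  86  79  75  78 120 140] [109  79  13  -2]
152 [104  84  84  86  87  87  87  83  77  79 139 165] [69 13 -5 -3]
153 [102  82  86  88  87  86  87  83  78  78 162 189] [13  0 -3 -2]
154 [137  82  86  87  87  87  88  85  79  76 158 185] [ 2  0 -2 -3]
155 [169  82  86  86  88  86  87  87  81  76 132 172] [ 3  0 -1 -2]
156 [182  83  86  86  87  88  88  88  80  74 115 164] [ 2  1 -1 -3]
157 [180  79  85  86  87  88  87  88  81  76 105 161] [ 2  3 -3 -2]
top25
      
[... 1463 characters left out ...]
4  3  6]
148 [105  82 162 190 178 180 160 111  96 162 187 182] [57  1  2  7]
149 [140 115 141 170 171 171 169 168 175 189 188 177] [114  66   9   7]
150 [150 135 128 181 199 193 192 189 182 174 161 149] [127 104  21   6]
151 [133 118  96 144 160 144 141 128 103  91 114 127] [112  78  12   6]
152 [104  86  84  92  92  89  91  85  78  79 124 143] [69 14 -4  0]
153 [103  83  85  87  86  86  86  84  78  80 149 171] [13  0 -3 -2]
154 [136  83  86  88  89  88  89  85  79  77 160 188] [ 2 -1 -1 -2]
155 [170  83  86  87  88  88  87  87  81  76 132 172] [ 3  0 -2 -2]
156 [184  84  86  88  87  87  88  88  81  77 115 165] [ 1  1 -2 -1]
157 [181  80  85  88  87  89  88  89  82  77 106 162] [ 1  3 -3 -1]
```

Run:
```python
from idx import *
c=dict(np.load("pics/top26.npz"))
for n,p in(("tip",(229,150.1)),("edge",(231,151.14)),("line",(231,148.5))): print(n,((cast(c,p,.088)[0,:2]*1e3-O)@R).round(2))
# edge per column, image-only slope
g=c["pixels"].astype(float).mean(2)
E_=[]
for u in range(230,236):
    col=g[146:156,u];top=max(col[:6]);bot=col[8]
    # sub-pixel: area method below brightest
    i=int(np.argmax(col>0));s=np.clip((g[150:154,u]-87)/(195-87),0,1).sum();E_.append((u,149.5+s))
print(np.round(E_,2));print(np.polyfit(*np.array(E_)[:5].T,1))
# far edge of table slope too & rail: table left edge direction
X=[]
for v in range(110,146):
    row=g[v,220:236];d=np.diff(row);
```

```text
tip [-24.44  72.11]
edge [-28.65  66.2 ]
line [-20.11  65.14]
[[230.   150.94]
 [231.   151.22]
 [232.   151.03]
 [233.   151.01]
 [234.   150.83]
 [235.   150.53]]
[-4.41358025e-02  1.61245679e+02]
```

Emit:
step_arm --pt "0.1 -0.01 0.05 0.33 0" --pt "0.1 -0.01 0.12 0.31 0" --pt "0.1 -0.03 0.21 0.27 0" --pt "0.1 -0.04 0.26 0.2 0" --pt "0.1 -0.05 0.3 0.13 0" --pt "0.1 -0.05 0.33 0.04 0" --pt "0.1 -0.05 0.33 -0.04 0" --pt "0.1 -0.05 0.3 -0.13 0" --pt "0.1 -0.04 0.26 -0.2 0" --pt "0.1 0 0 0 0" --pt "0.1 0 0 0 0"

```text
time: 82.6
tool_pos: [0.437, 0.0348, 0.082]
tool_rot: [3.141, -0.0, 0.15]
contact_force: [-1.5, -6.1, -5.2]
opening: 0.0173
```

```bash
python3 snap.py 27
python3 - <<'E'
from prof import *
c=dict(np.load("pics/top27.npz"));crop(c,215,130,245,172,14,"pics/a1.png");print(edge(c,-32))
g=c["pixels"].astype(int).mean(2)
for v in range(143,158): print(v,g[v,227:239].round().astype(int), (c["pixels"][v,227:231,2].astype(int)-c["pixels"][v,227:231,0]))
c=dict(np.load("pics/scene27.npz"));crop(c,295,180,335,210,18,"pics/a2.png")
c=dict(np.load("pics/scene26.npz"));crop(c,295,180,335,210,18,"pics/a3.png")
E
```

```text
82.7 [0.437  0.0347 0.082 ] [ 3.141 -0.     0.15 ] [-1.2 -5.  -5.9] 0.017041712321488656
-31.69999999999991
143 [ 82 112 163 182 184 184 153  85 146 179 181 182] [-1 -2  2  3]
144 [ 81 106 162 184 184 185 154  93 128 170 181 181] [-1  0  2  3]
145 [ 78  94 157 185 184 185 157 100 116 164 181 182] [0 0 1 2]
146 [ 80  80 153 184 183 185 160 106 115 164 181 181] [-1 -2  2  2]
147 [ 79  78 159 187 183 186 172 140 134 169 183 181] [-1 -4  2  3]
148 [105  81 168 200 195 196 186 171 152 158 177 181] [58  1  1  4]
149 [141 115 151 180 179 179 166 166 172 171 176 182] [113  66  10   7]
150 [150 136 110 149 173 172 171 180 200 202 186 172] [126 103  26   7]
151 [133 117 104 166 194 192 188 185 181 172 159 142] [110  78   9   8]
152 [104  84  96 129 146 143 129 117 104  92 115 131] [68 14 -5  6]
153 [102  83  86  91  93  88  89  83  78  77 125 145] [12  1 -4  0]
154 [137  82  86  86  86  87  87  86  80  80 128 157] [ 2 -2 -2 -3]
155 [169  83  86  87  88  87  87  89  82  77 123 169] [ 3  0 -2 -2]
156 [183  84  85  88  87  87  89  87  82  77 116 166] [ 2  1 -3 -2]
157 [180  81  86  88  88  88  88  89  82  77 106 162] [ 2  1 -3 -3]
```

View pics/a1.png

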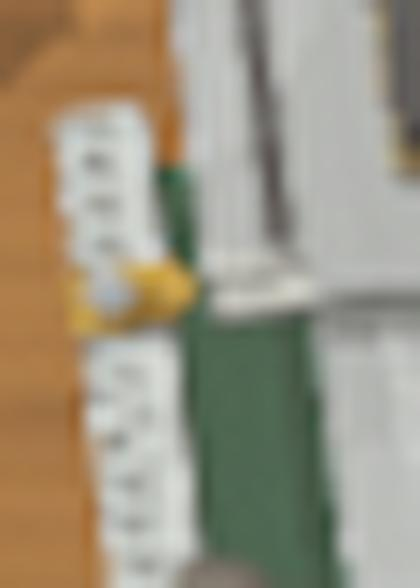

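View pics/a2.png

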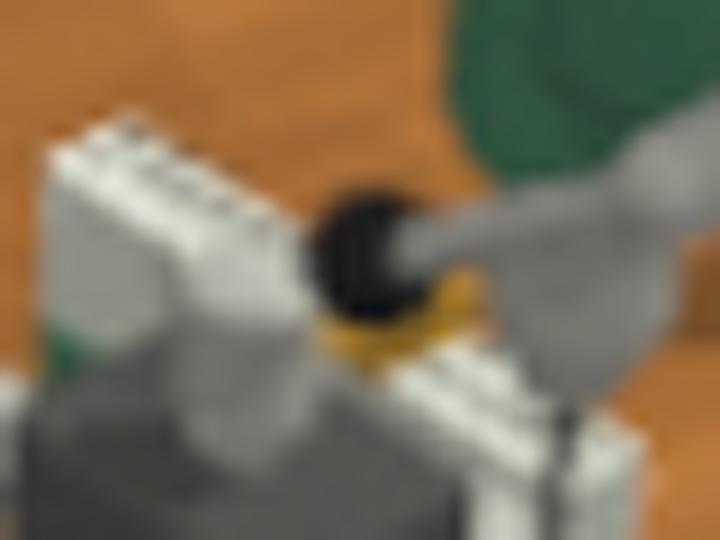

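View pics/a3.png

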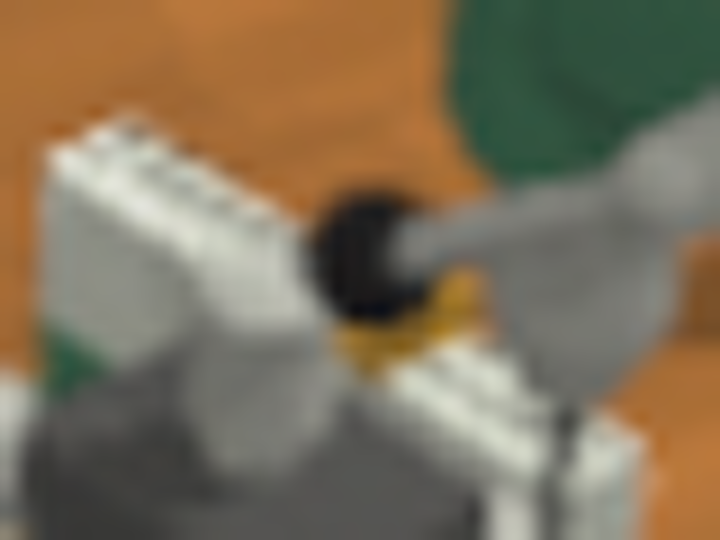

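Run:
```python
from prof import *
def nut(c,box):
    x0,y0,x1,y1=box
    hsv=cv2.cvtColor(c["pixels"],cv2.COLOR_BGR2HSV)[y0:y1,x0:x1]
    m=cv2.inRange(hsv,(17,110,130),(30,255,255))
    n,l,st,ce=cv2.connectedComponentsWithStats(m)
    i=1+np.argmax(st[1:,4]);
    # intensity weighted by R-B
    p=c["pixels"][y0:y1,x0:x1].astype(float);w=np.clip(p[...,2]-p[...,0]-25,0,None)
    k=cv2.dilate((l==i).astype(np.uint8),np.ones((3,3),np.uint8));w=w*k
    v,u=np.mgrid[y0:y1,x0:x1];return np.array([(u*w).sum(),(v*w).sum()])/w.sum(),st[i]
for f,x0 in(("0",-80),("21",-73),("22",-57),("23",-41),("24",-25),("25",-24),("26",-29),("27",-32)):
    t=dict(np.load(f"pics/top{f}.npz"));s=dict(np.load(f"pics/scene{f}.npz"))
    e=edge(t,x0)
    try:
        a,sa=nut(t,(238,140,268,178))
        b,sb=nut(s,(268,190,300,220))
        X,er=tri(t,a,s,b);m=(X[:2]*1e3-O)@R
        tx=[((cast(t,a,z)[0,:2]*1e3-O)@R)[0].round(2) for z in(.075,.08)]
        print(f,"edge",round(e,2),"nut",m.round(1),round(X[2]*1e3,1),round(er*1e3,1),"edge-nut",round(e-m[0],2),a.round(1),sa[2:],b.round(1),sb[2:],tx, [round(e-q,2) for q in tx])
    except Exception as ex: print(f,ex)
```

```text
0 edge -80.0 nut [-99.8  -0.1] 70.9 2.7 edge-nut 19.83 [254.2 171. ] [10  5 31] [276.9 201.9] [ 9  5 17] [np.float64(-99.7), np.float64(-100.57)] [np.float64(19.7), np.float64(20.57)]
21 edge -72.9 nut [-72.1  15. ] 41.1 40.3 edge-nut -0.82 [254.1 168.5] [10  4 31] [293.7 211.5] [12 14 81] [np.float64(-91.67), np.float64(-92.58)] [np.float64(18.77), np.float64(19.68)]
22 edge -56.8 nut [-58.9  13.2] 45.0 34.3 edge-nut 2.13 [253.4 163.8] [10  5 33] [295.3 212.9] [ 8 11 54] [np.float64(-76.16), np.float64(-77.13)] [np.float64(19.36), np.float64(20.33)]
23 edge -40.8 nut [-45.2  11.6] 49.2 28.7 edge-nut 4.41 [252.5 158.9] [10  5 32] [297.3 214.2] [ 4  9 26] [np.float64(-60.08), np.float64(-61.1)] [np.float64(19.28), np.float64(20.3)]
24 edge -24.7 nut [-43.9   0.6] 70.4 2.5 edge-nut 19.17 [251.8 154.1] [10  5 31] [289.9 210.8] [ 9  6 24] [np.float64(-44.04), np.float64(-45.12)] [np.float64(19.34), np.float64(20.42)]
25 edge -23.7 nut [-42.9   0.3] 70.2 2.7 edge-nut 19.21 [251.8 153.7] [10  4 29] [290. 211.] [ 9  5 21] [np.float64(-43.07), np.float64(-44.15)] [np.float64(19.37), np.float64(20.45)]
26 edge -28.8 nut [-49.1   0. ] 70.2 2.5 edge-nut 20.33 [252.2 155.6] [10  4 28] [288.5 210.1] [10  6 26] [np.float64(-49.33), np.float64(-50.39)] [np.float64(20.53), np.float64(21.59)]
27 edge -31.7 nut [-52.1  -0. ] 70.3 2.2 edge-nut 20.37 [252.3 156.5] [10  4 30] [287.8 209.5] [ 9  6 25] [np.float64(-52.33), np.float64(-53.38)] [np.float64(20.63), np.float64(21.68)]
```

The index line's dip runs through rows 150.0–150.3 at the tip's column and the pointer tip is at row 150.1, so they are level to about 0.5 mm. The last winding was anticlockwise, about 1.1 turns including the slack. I'll release the handle and look at the clamp knob.

Emit:
step_arm --pt "0.5 0 0 0 0" --pt "0.5 0 0 0 0" --pt "0.5 0 0 0 0" --pt "0.5 0 0 0.6 0" --pt "0.5 0 0 1 0" --pt "0.5 0 0 1 0" --pt "0.5 0 0 1 0" --pt "0.5 -0.5 -0.2 0.7 0" --pt "0.5 -0.5 -0.5 0 0" --pt "0.5 0 0 0 0"

```text
time: 83.7
tool_pos: [0.4112, 0.0167, 0.1905]
tool_rot: [3.141, -0.001, 0.149]
contact_force: [0.1, 0.2, -0.1]
opening: 0.0457
```

```bash
python3 snap.py 28
python3 - <<'E'
from prof import *
t=dict(np.load("pics/top28.npz"));print(edge(t,-32))
crop(t,215,130,245,172,14,"pics/a1.png");crop(t,275,120,305,155,18,"pics/k1.png")
s=dict(np.load("pics/scene28.npz"));crop(s,245,205,285,250,14,"pics/k2.png")
g=t["pixels"].astype(int).mean(2)
for v in range(145,155): print(v,g[v,227:239].round().astype(int))
E
```

```text
83.8 [0.4122 0.0172 0.19  ] [ 3.142e+00 -1.000e-03  1.490e-01] [ 0.5 -0.2  0.6] 0.045853367108682215
-31.69999999999991
145 [ 79  93 156 184 182 184 157  99 117 164 181 180]
146 [ 79  80 152 183 182 184 159 105 115 164 181 180]
147 [ 79  78 159 187 183 184 172 139 133 168 181 179]
148 [105  81 167 199 194 195 185 170 151 157 176 180]
149 [140 114 150 179 178 178 166 165 170 170 177 181]
150 [149 134 110 149 172 171 170 179 199 201 185 172]
151 [132 117 103 165 193 191 186 184 180 172 158 142]
152 [105  84  95 129 145 143 128 117 102  90 115 129]
153 [101  83  85  90  91  89  88  83  77  78 125 143]
154 [137  81  86  87  87  86  86  86  80  78 127 157]
```

View pics/a1.png

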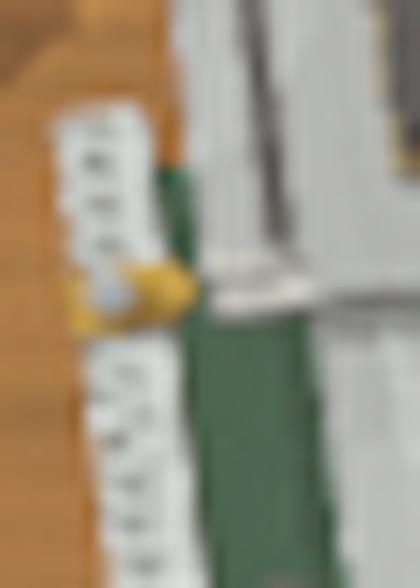

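View pics/k1.png

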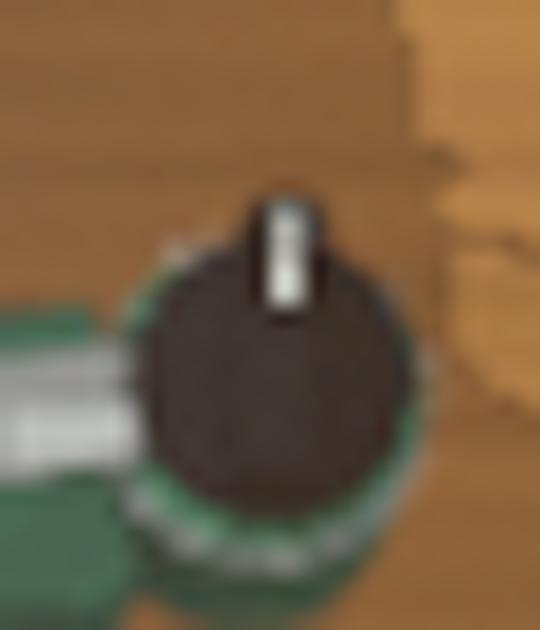

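View pics/k2.png

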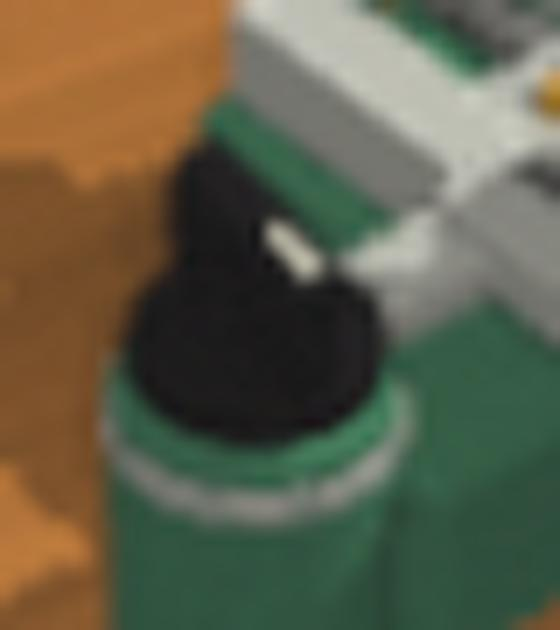

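Run:
```python
from idx import *
t=dict(np.load("pics/top28.npz"));s=dict(np.load("pics/scene28.npz"))
T=lambda p:np.array([275,120])+(np.array(p)+.5)/18-.5
S=lambda p:np.array([245,205])+(np.array(p)+.5)/14-.5
for n,a,b in(("far",(287,202),(322,272)),("near",(287,308),(268,222)),("mid",(287,255),(295,247))):
    X,e=tri(t,T(a),s,S(b));print(n,(X*1e3).round(1),round(e*1e3,1),(cast(t,T(a),.119)*1e3).round(1),(cast(s,S(b),.119)*1e3).round(1))
# disc: black blob in top minus bar; center at disc top z
print("disc", (cast(t,T((280,383)),.089)*1e3).round(1))
hsv=t["pixels"].max(2)
for z in (.085,.089): 
    print(z,[(cast(t,T(p),z)*1e3)[0,:2].round(1) for p in((135,375),(412,375),(275,515))])
X=cloud(t)*1e3;q=X[122:152,276:304]
sel=(q[...,2]>108)&(q[...,2]<128);print("bar top pts",sel.sum(),q[sel].mean(0))
p=q[sel][:,:2];p=p-p.mean(0);w,v=np.linalg.eigh(p.T@p);print(np.degrees(np.arctan2(v[1,1],v[0,1])),np.sqrt(w/len(p)))
X=cloud(s)*1e3;q=X[205:250,245:285]
sel=(q[...,2]>112)&(q[...,2]<124)&(q[...,1]<0);print("scene bar top pts",sel.sum(),q[sel].mean(0),np.percentile(q[sel],[3,97],axis=0))
p=q[sel][:,:2];p=p-p.mean(0);w,v=np.linalg.eigh(p.T@p);print(np.degrees(np.arctan2(v[1,1],v[0,1])),np.sqrt(w/len(p)))
```

```text
far [660.9 -85.2 120. ] 1.2 [[661.5 -84.8 119. ]] [[659.7 -85.1 119. ]]
near [642.2 -85.5 119.1] 1.3 [[642.5 -85.  119. ]] [[641.8 -86.  119. ]]
mid [651.5 -85.4 119.5] 1.2 [[652.  -84.9 119. ]] [[650.8 -85.6 119. ]]
disc [[636.5 -85.9  89. ]]
0.085 [array([638.5, -60.4]), array([ 639.4, -109.6]), array([613.5, -85.5])]
0.089 [array([637.5, -60.2]), array([ 638.4, -109.3]), array([612.6, -85.2])]
bar top pts 74 [636.36093897 -82.87657472 118.03135918]
177.2691345232722 [ 3.97918025 15.12638656]
scene bar top pts 82 [641.13888726 -89.54150778 119.07796415] [[617.69030064 -94.70181496 113.1153544 ]
 [663.23524965 -82.14699403 123.00314274]]
177.62914025190395 [ 3.98727512 15.02236847]
```

```bash
python3 -c "
from cell import sensors
s=sensors.observe();print([round(float(x),3) for x in s['qpos']],s['time'],s['tool_pos'])"
```

```text
[-0.145, 0.195, 1.894, 0.0, 1.051, 1.277] 83.8 [0.41218939 0.01717087 0.18997098]
```

Emit:
step_arm --pt "0.5 0.9 -0.41 0 -0.21" --pt "0.5 0.9 -0.41 0 -0.21" --pt "0.5 0.9 -0.41 0 -0.21" --pt "0.5 0.9 -0.41 0 -0.21" --pt "0.5 0.9 -0.41 0 -0.21" --pt "0.5 0.9 -0.41 0 -0.21" --pt "0.5 0.9 -0.41 0 -0.21" --pt "0.5 0.9 -0.41 0 -0.21" --pt "0.5 0.9 -0.41 0 -0.21" --pt "0.5 0.9 -0.41 0 -0.21" --pt "0.5 0 0 -0.8 0" --pt "0.5 0 0 0 0" --squeeze 25

```text
time: 85.0
tool_pos: [0.6361, -0.0848, 0.1659]
tool_rot: [-3.14, 0.006, -0.019]
contact_force: [-0.6, 1.1, -0.6]
opening: 0.0455
```

```bash
python3 snap.py 29
python3 - <<'E'
from prof import *
s=dict(np.load("pics/scene29.npz"));crop(s,215,150,325,260,5.4,"pics/k2.png")
E
```

```text
85.1 [ 0.6366 -0.0848  0.1688] [-3.141e+00  2.000e-03 -1.800e-02] [-0.2  0.1  0.7] 0.04592768327796315
```

View pics/k2.png

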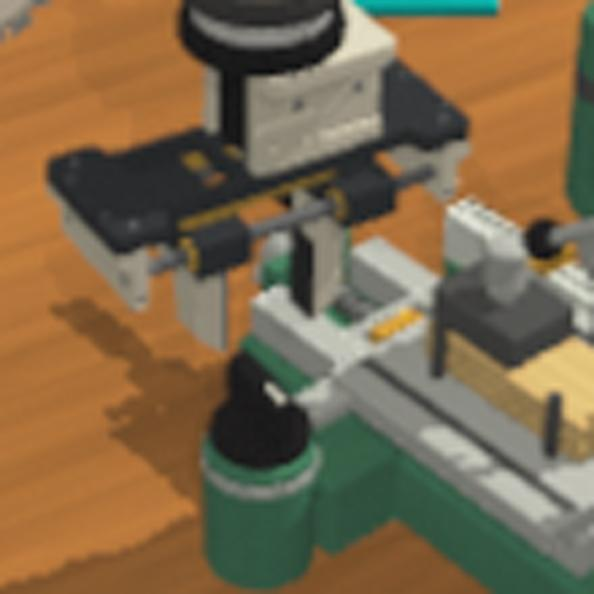

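Emit:
step_arm --pt "0.5 0.02 -0.01 -1 0" --pt "0.5 0 0 -0.8 0" --pt "0.5 0 0 -0.4 0" --pt "0.5 0 0 -0.1 0" --pt "0.5 0 0 0 0" --pt "0.5 0 0 0 0"

```text
time: 85.7
tool_pos: [0.638, -0.0858, 0.1136]
tool_rot: [3.141, -0.002, -0.018]
contact_force: [-0.2, 0.5, -0.6]
opening: 0.0457
```

Emit:
step_arm --pt "0.05 0 0 0 0" --pt "0.05 0 0 0 0" --pt "0.05 0 0 0 0" --pt "0.05 0 0 0 0" --pt "0.05 0 0 0 0" --pt "0.05 0 0 0 0" --squeeze 25

```text
time: 86.3
tool_pos: [0.6372, -0.0853, 0.1124]
tool_rot: [-3.141, 0.0, -0.018]
contact_force: [-1.3, 2.4, 2.6]
opening: 0.0138
```

Emit:
step_arm --pt "0.05 0 0 0 -0.8" --pt "0.05 0 0 0 -1" --pt "0.05 0 0 0 -1" --pt "0.05 0 0 0 -1" --pt "0.05 0 0 0 -1" --pt "0.05 0 0 0 0"

```text
time: 86.9
tool_pos: [0.6373, -0.0847, 0.1123]
tool_rot: [-3.14, 0.001, -0.403]
contact_force: [-0.5, 5.4, 2.1]
opening: 0.0137
```

Emit:
step_arm --pt "0.05 0 0 0 -0.8" --pt "0.05 0 0 0 -1" --pt "0.05 0 0 0 -1" --pt "0.05 0 0 0 -1" --pt "0.05 0 0 0 0"

```text
time: 87.4
tool_pos: [0.6376, -0.0843, 0.1124]
tool_rot: [-3.14, 0.001, -0.706]
contact_force: [0.7, 7.2, 2.4]
opening: 0.0135
```

Emit:
step_arm --pt "0.05 0 0 0 -0.8" --pt "0.05 0 0 0 -1" --pt "0.05 0 0 0 -1" --pt "0.05 0 0 0 0"

```text
time: 87.8
tool_pos: [0.6378, -0.0841, 0.1124]
tool_rot: [-3.139, 0.001, -0.93]
contact_force: [0.9, 8.4, 1.0]
opening: 0.0138
```

```bash
python3 snap.py 30
python3 - <<'E'
from prof import *
from cell import sensors
print(sensors.observe()["torque"])
s=dict(np.load("pics/scene30.npz"));crop(s,215,150,325,260,5.4,"pics/k2.png")
E
```

```text
87.9 [ 0.6378 -0.0841  0.1124] [-3.139e+00  1.000e-03 -9.280e-01] [1.8 8.4 2.2] 0.01390309601226557
[ 1.42784393 -0.21591079 -0.09140239]
```

View pics/k2.png

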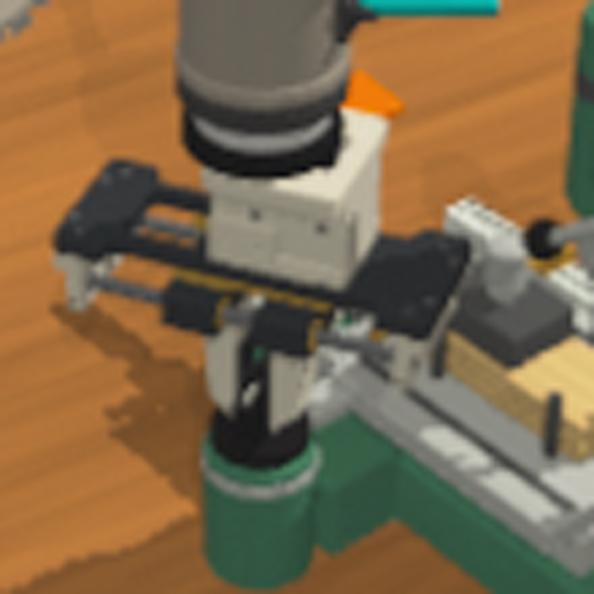

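Emit:
step_arm --pt "0.05 0 0.03 0 -0.8" --pt "0.05 0 0 0 -1" --pt "0.05 0 0 0 -1" --pt "0.05 0 0 0 0" --pt "0.05 0 0 0 0"

```text
time: 88.4
tool_pos: [0.6381, -0.0839, 0.1124]
tool_rot: [-3.139, 0.001, -1.152]
contact_force: [2.9, 5.6, 0.7]
opening: 0.0141
```

```bash
python3 -c "
from cell import sensors
s=sensors.observe();print(s['torque'],s['contact_force'],s['tool_rot'],s['qpos'])"
```

```text
[ 1.25239879 -0.44832932 -0.0833748 ] [2.93101821 5.56947983 0.70946918] [-3.13928862e+00  5.67078305e-04 -1.15234370e+00] [-2.50609855e-01  6.73571224e-01  1.34134119e+00  2.07664764e-03
  1.12522552e+00  2.47163720e+00]
```

Emit:
step_arm --pt "0.05 0 0 0 -0.8" --pt "0.05 0 0 0 -0.8" --pt "0.05 0 0 0 0" --pt "0.05 0 0 0 0"

```text
time: 88.8
tool_pos: [0.6383, -0.0838, 0.1124]
tool_rot: [-3.139, 0.001, -1.28]
contact_force: [3.4, 6.1, 0.4]
opening: 0.0136
```

Emit:
step_arm --pt "0.5 0 0 0 0" --pt "0.5 0 0 0 0" --pt "0.5 0 0 0 0" --pt "0.5 0 0 0 0" --pt "0.5 0 0 0.6 0" --pt "0.5 0 0 1 0" --pt "0.5 0 0 1 0" --pt "0.5 0 0 1 0" --pt "0.5 0 0 1 0" --pt "0.5 0 0 0 0"

```text
time: 89.8
tool_pos: [0.6388, -0.0856, 0.2314]
tool_rot: [-3.135, -0.004, -1.282]
contact_force: [0.7, 0.3, -0.3]
opening: 0.0455
```

Emit:
step_arm --pt "0.5 -0.9 -0.6 0 1" --pt "0.5 -0.9 -0.6 0 1" --pt "0.5 -0.9 -0.6 0 1" --pt "0.5 -0.9 -0.6 0 1" --pt "0.5 -0.9 -0.6 0 1" --pt "0.5 -0.9 -0.6 0 1" --pt "0.5 -0.9 -0.6 0 1" --pt "0.5 -0.9 -0.6 0 1" --pt "0.5 0 -0.6 0 1" --pt "0.5 0 0 0 0"

```text
time: 90.8
tool_pos: [0.4565, -0.2214, 0.2267]
tool_rot: [3.141, 0.0, -0.564]
contact_force: [0.7, -0.1, -0.1]
opening: 0.0455
```

```bash
python3 snap.py 31
python3 - <<'E'
from prof import *
t=dict(np.load("pics/top31.npz"));print(edge(t,-32))
crop(t,275,120,305,155,18,"pics/k1.png");crop(t,200,80,320,200,5,"pics/a1.png")
s=dict(np.load("pics/scene31.npz"));crop(s,245,205,285,250,14,"pics/k2.png");crop(s,235,140,355,260,5,"pics/a2.png")
E
```

```text
90.9 [ 0.4571 -0.2198  0.2267] [-3.141e+00  1.000e-03 -5.650e-01] [ 0.2  0.4 -1.1] 0.04578136762255736
-31.69999999999991
```

View pics/k1.png

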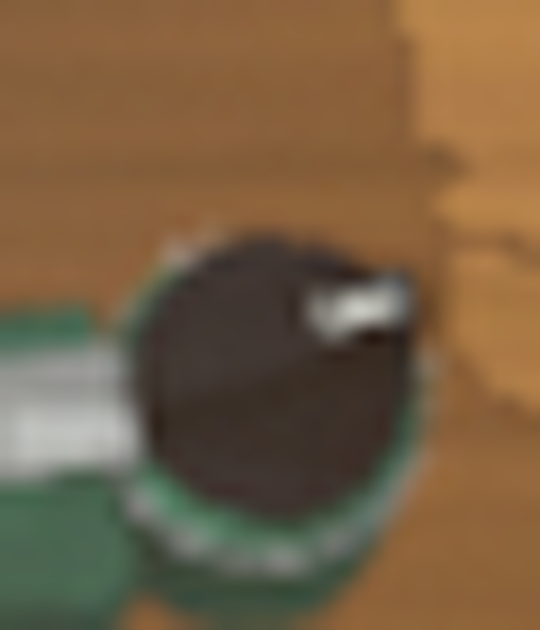

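View pics/k2.png

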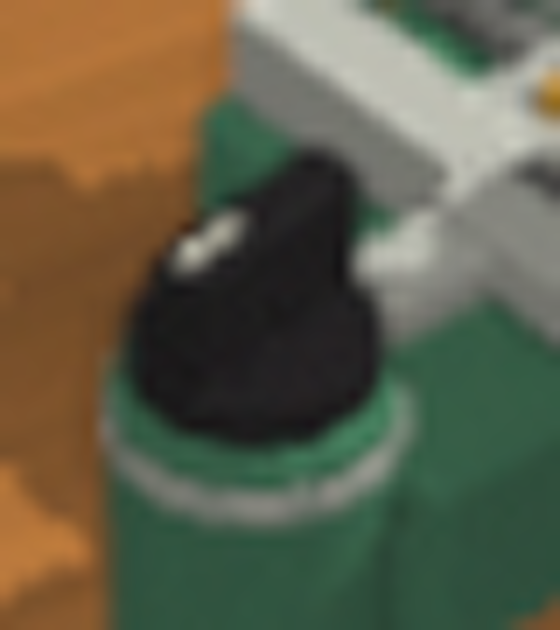

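View pics/a1.png

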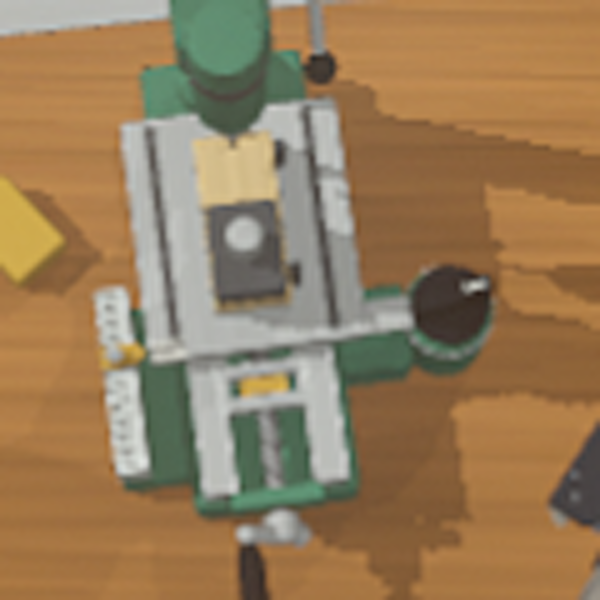

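View pics/a2.png

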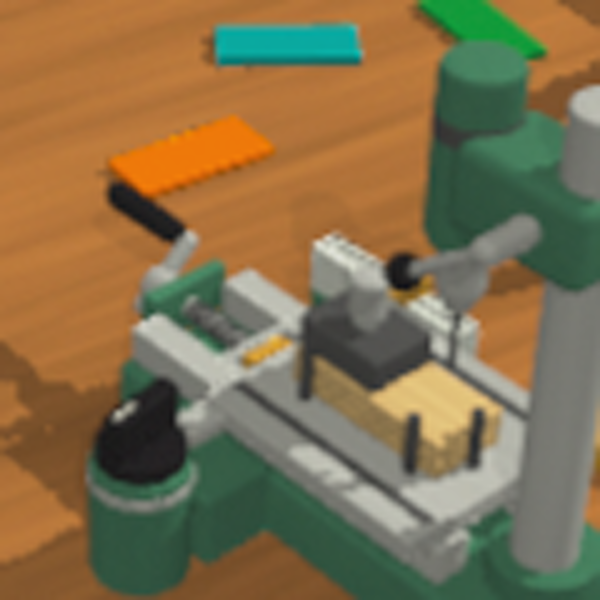

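View pics/top31.png

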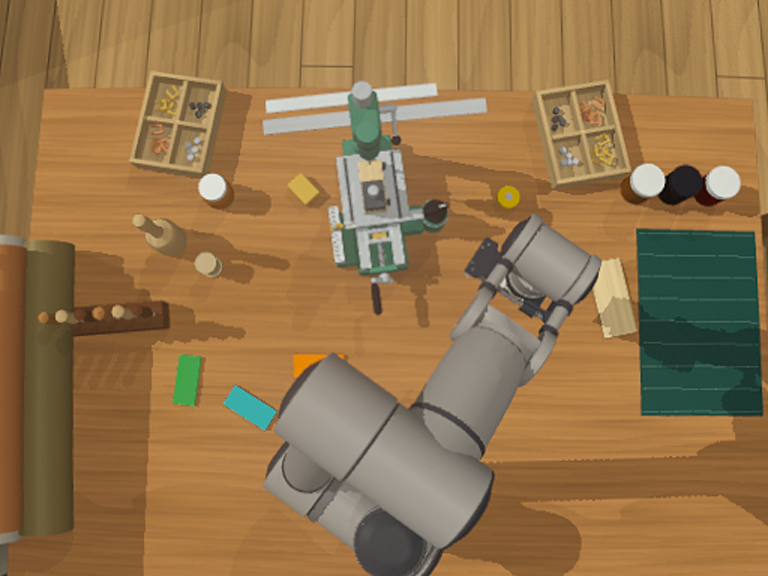

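```bash
python3 -c "
from cell import hand_in,sensors
print(sensors.observe()['time']);print(hand_in())"
```

```text
90.9
the job is handed in; nothing more can be done
None
```

The drill is set up and handed in at 90.9 s of the 210 s allowed. The hand-in gave no verdict, so what follows rests on my own checks.

- **Boards:** The bench had three, and all three are stacked flat against the three pins. The top board was knocked aside while I fetched the weight, so I set the weight down on the bench, squared the stack again and confirmed it by touch and picture.
- **Weight:** It sits on the stack's middle line, about 25 mm towards the crank from the centre, and the far end is clear.
- **Crank:** I wound the line to about 8 mm beyond the pointer, roughly one turn. I then wound back anticlockwise about 1.25 turns, of which about 2 mm was slack. The table edge read the same after I let go of the handle and after I clamped.
- **Clamp:** I turned the knob clockwise about 1.26 rad. It stayed there when released, at a joint angle of roughly 1.35–1.4, which is past the detent.

**Uncertain alignment:** The line is only about a third of a pixel wide in the overhead picture.
- The last picture puts line and pointer level to about 0.5 mm, and the table-edge offset agrees.
- An earlier picture disagreed by about 1 mm.
- The nut's position put the line 0.4–1.2 mm nearer the crank, and showed about 1.2 mm of slack taken up instead of the expected 2 mm.

In the last overhead picture nothing else on the bench looked moved. The offcut was partly hidden by the arm.

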